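Load the spot drill in the chuck and clear the bench

TASK

Take the spot drill out of the loose wooden tool block, stand it fully home in the upright chuck and turn the knurled sleeve until all three jaws grip it firmly. Slide the tool block back along its batten until it butts flush against the neighbouring block, in line with it, and hang every spanner that lies on the bench by its ring eye on the pegs of the spanner rack, where they must hang still. Do not touch the dial indicator.

Things in the scene. Friction and masses are not known exactly. Their poses are not given: they have to be found in the camera images.
- chuck: Keyless drill chuck standing upright, mouth up, on a grey 120 x 120 mm tool-tightening stand (fixed). Origin on the chuck's axis at bench level, z up. The mouth (tops of the three jaws) is 129 mm above the bench; the bore is 54 mm deep with a flat floor, 75 mm above the bench.
- sleeve (a joint): Knurled sleeve of the chuck, 58 mm in diameter, 67 to 115 mm above the bench; over it only nose cone (55 to 43 mm), jaws and bit. Rad, 0 to 3.5; grows clockwise seen from above, which closes the jaws together. Starts 0 to 0.5; friction 0.2 N m, stays put; the jaws meet the bit at about 2.2 and grip firmly at 2.4 to 2.5. Jaw faces: 13 mm from the axis at 0, in 2.27 mm per rad.
- jaw0: One of the chuck's three jaws, coupled to the sleeve (16 mm wide, 53 mm tall, 120 degrees apart). Origin on the chuck's axis at bench level while the sleeve is at 0.
- jaw1: One of the chuck's three jaws, coupled to the sleeve (16 mm wide, 53 mm tall, 120 degrees apart). Origin on the chuck's axis at bench level while the sleeve is at 0.
- jaw2: One of the chuck's three jaws, coupled to the sleeve (16 mm wide, 53 mm tall, 120 degrees apart). Origin on the chuck's axis at bench level while the sleeve is at 0.
- bit: Spot drill, steel: round shank 16 mm in diameter, 90 mm long overall, dark fluted upper part with a 90 degree point on top (full diameter up to 82 mm), 0.14 kg. Stands in the nearer hole of the loose wooden block, point up, 50 mm of it showing. Origin at the centre of the flat foot of the shank, z along it to the point.
- block: Loose wooden tool block, 100 x 60 mm and 45 mm high, about 0.3 kg, with two 18 mm holes 40 mm deep; slides on the bench. Origin at the centre of its underside, x along its length, away from the robot. The spot drill's hole is at x = -20 mm, the other (empty) hole at x = +25 mm. Its near end face, the one to push on, is at x = -50 mm.
- block_far (a point): Bottom centre of the loose block's far end face (x = +50 mm in the block).
- tool_row: Neighbouring wooden block, 100 x 60 x 45 mm, full of other cutters and screwed to the bench. Origin at the bottom centre of its near end face, x along the row away from the robot. A 22 mm high batten, its face 32 mm left (+y) of the row's centre line, runs on past the loose block. With the loose block home, block_far is at this origin.
- spanner_a: Open-ended and ring spanner, flat steel, 180 mm long, handle 17 mm wide and 9 mm thick, 0.12 to 0.22 kg, lying flat on the bench. May be absent. Origin about mid-handle (near its centre of mass) on its underside, x along the handle towards the eye, z up as it lies at the start.
- spanner_b: Open-ended and ring spanner, flat steel, 160 mm long, handle 17 mm wide and 9 mm thick, 0.12 to 0.22 kg, lying flat on the bench. May be absent. Origin about mid-handle (near its centre of mass) on its underside, x along the handle towards the eye, z up as it lies at the start.
- hook_c: C-shaped hook spanner, flat steel, 175 mm long, handle 17 mm wide and 9 mm thick, 0.12 to 0.22 kg, lying flat on the bench. May be absent. Origin about mid-handle (near its centre of mass) on its underside, x along the handle towards the eye, z up as it lies at the start.
- hook_d: C-shaped hook spanner, flat steel, 160 mm long, handle 17 mm wide and 9 mm thick, 0.12 to 0.22 kg, lying flat on the bench. May be absent. Origin about mid-handle (near its centre of mass) on its underside, x along the handle towards the eye, z up as it lies at the start.
- spanner_a_eye (a point): Centre of the eye (ring end) of spanner_a, hole 26 mm, ring 40 mm outside and 10 mm thick; at x = +70 mm and 5 mm above the underside.
- spanner_b_eye (a point): Centre of the eye (ring end) of spanner_b, hole 26 mm, ring 40 mm outside and 10 mm thick; at x = +60 mm and 5 mm above the underside.
- hook_c_eye (a point): Centre of the eye (ring end) of hook_c, hole 26 mm, ring 40 mm outside and 10 mm thick; at x = +66 mm and 5 mm above the underside.
- hook_d_eye (a point): Centre of the eye (ring end) of hook_d, hole 26 mm, ring 40 mm outside and 10 mm thick; at x = +58 mm and 5 mm above the underside.
- peg0: Peg of the fixed spanner rack (two steel flat bars on green posts): 8 mm thick, 50 mm long, pointing out of the upper bar towards the robot and up at 45 degrees; pegs 70 mm apart. Origin at mid-peg, 25 mm from its root (root 235 mm above the bench); z along the peg to the tip, y along the bar. The lower bar, at 110 mm, is in the same plane; hung spanners rest against it.
- peg1: Peg of the fixed spanner rack (two steel flat bars on green posts): 8 mm thick, 50 mm long, pointing out of the upper bar towards the robot and up at 45 degrees; pegs 70 mm apart. Origin at mid-peg, 25 mm from its root (root 235 mm above the bench); z along the peg to the tip, y along the bar. The lower bar, at 110 mm, is in the same plane; hung spanners rest against it.
- peg2: Peg of the fixed spanner rack (two steel flat bars on green posts): 8 mm thick, 50 mm long, pointing out of the upper bar towards the robot and up at 45 degrees; pegs 70 mm apart. Origin at mid-peg, 25 mm from its root (root 235 mm above the bench); z along the peg to the tip, y along the bar. The lower bar, at 110 mm, is in the same plane; hung spanners rest against it.
- peg3: Peg of the fixed spanner rack (two steel flat bars on green posts): 8 mm thick, 50 mm long, pointing out of the upper bar towards the robot and up at 45 degrees; pegs 70 mm apart. Origin at mid-peg, 25 mm from its root (root 235 mm above the bench); z along the peg to the tip, y along the bar. The lower bar, at 110 mm, is in the same plane; hung spanners rest against it.
- indicator: Dial indicator on a magnetic stand (fixed), 210 mm high, base 50 x 60 mm; it stands beyond the chuck. A delicate instrument: not to be touched. Origin at the centre of its underside; the dial reaches 75 mm to +y at 175 mm height.
Things that resemble listed ones, but are neither listed nor needed, are in the scene too. Leave any turquoise or yellow look-alike of the hook_d alone.

How it is judged:
By the outcome, as a careful person would: the job done as asked, in the order asked, and still so for the second after the job is handed in, with the robot touching nothing.
Of spanner_a, spanner_b, hook_c, hook_d only 2 to 4 are there at a start; the rules pass over those that are not, and their reading is None.
At some moment in a run one of spanner_a, spanner_b, hook_c, hook_d may be knocked a few centimetres aside while the robot is not near it.
It also fails if it takes over 210 s, if anything falls off the work surface, if the arm or the gripper's body presses on something with over 40 N, if the wrist force passes 120 N, or if a joint passes its speed limit or range.

ROBOT

A 7-joint arm with a two-finger parallel gripper is mounted at the origin on the work surface. World frame = base frame: x ahead of the robot, y to its left, z up, the work surface at z = 0. Lengths are in m, angles in rad, forces in N, time in s.
With the tool pointing down it reaches from about 0.4 to 0.85 m from the base axis. Payload 4.4 kg.
Tool frame: the origin (TCP) lies on the mounting face of the last link; the fingertips stand 199 mm ahead of it and the grasp point (between the pads) lies 180 mm ahead of it; z points along the fingers, x is the direction in which the jaws open and shut, and the axes are right-handed (so a half turn about z gives the same grasp; the last joint's range is limited). The gripper opens to 94 mm and grips with 3 to 60 N. Pads are 16 mm wide; open, the fingers measure 119 mm over their backs; the gripper's body (75 mm by 177 mm) begins 78 mm behind the grasp point.
Start: joints at [-1.319, 0.628, 0.038, 1.517, -0.027, 0.996, -0.02], TCP at [0.203, 0.617, 0.405] pointing down, gripper open.
Joint ranges: [-3.06, 3.06], [-0.37, 2.12], [-1.25, 1.32], [0.18, 2.47], [-1.1, 4.24], [0.23, 1.98], [-2.94, 2.94]. Speed limits (rad/s): [2.57, 2.57, 3.14, 3.14, 3.14, 3.14, 3.14].

INTERFACE

Orientations are given as a rotation vector (axis times angle).
In Python, from cell import * gives the robot as it stands.
- The arm moves only by the tool servo_tool, never from a script. Its argument "targets" is a list of rows, each an object with "offset": the shift along the tool's x, y, z in cm, a list of three; "roll": the turn about the tool's z in degrees. A call has 1 to 12 rows; each row is the pose to reach, as a shift and turn from the pose commanded when the call began, along the tool's axes at that moment; what a row does not reach only later rows make up. A row lasts 1/12 s, in which the tool goes at most 41.7 mm and 7.16 degrees, less where a joint would pass 70% of its speed; a pose out of reach is approached as far as the arm can. A call with a gripper value outside its range is refused whole. "claw" is the closure, from -1 (fully open) to 1 (shut), so that 0 is half open, set as the call begins (left out, the last holds). The fingers move at their own pace and stop on an object; "force" is the grip in N (left out, the last holds). Time passes only in rows, so rows that repeat a pose let the fingers close. It gives the time, the measured TCP pose, the force and the opening at its end, in the units of the state.
- get_obs(): the state, without advancing time (a new reading comes with each control period).
- capture(name): name is "side" or "top"; returns a dict with "img" (480x640x3 uint8, blue, green, red), "K" (3x3 intrinsics, pixels), "world_to_cam" (4x4, takes a point from world to camera coordinates). Camera axes: x right, y down, z forward; pixel columns grow to the right and rows downward; lengths in m; the calibration is good to about 2 mm. A picture is of the moment at which its call begins. There is no depth.
- close_job(): hands the job in, once; it reports no verdict.
The state is a dict: "time": time; "qpos": joint angles; "qd": joint speeds; "joint_torque": joint torques, N m; "ee_pos": TCP position; "tcp_rot": TCP orientation; "contact_force": force on the tool from outside, world axes, zero at the start; "wrist_torque": the same for the moment, N m; "width": finger opening in m.
Only numpy, scipy, OpenCV 4.12 (cv2) and the standard library are available. Lean on these libraries where they do the work, as an engineer would, in place of code of your own. Each camera call takes 0.05 s, during which the arm holds its last target.

## Working session

There is one attempt and no reset: what is moved stays moved. The work goes in short steps, Python scripts to look and compute and a tool call to move; the robot and the scene stay as the last step left them, time stands still between calls to the robot, and variables do not carry over. Pictures are saved under pics/ and viewed, and the job is handed in when it is done.

Besides the shell and the picture viewer there is one more tool, called as a command line: name --argument value ..., lists and objects as JSON in quotes. servo_tool: Moves the arm, as the interface text tells. Its arguments: {"type":"object","properties":{"targets":{"type":"array","items":{"type":"object","properties":{"offset":{"type":"array","items":{"type":"number"}},"roll":{"type":"number"}}}},"claw":{"type":"number"},"force":{"type":"number"}},"required":["targets"]}

```bash
mkdir -p pics; ls; python3 - <<'E'
from cell import *
import cv2
o=get_obs()
for k,v in o.items(): print(k,v)
for n in ("side","top"):
    c=capture(n); cv2.imwrite(f"pics/{n}0.png",c["img"]); print(n,c["K"].tolist(),c["world_to_cam"].tolist())
E
```

```text
pics
time 0.0
qpos [-1.31879218  0.62934498  0.03844925  1.51835054 -0.0269569   0.99633123
 -0.01999632]
qd [ 0.00048684 -0.00033377 -0.00030025 -0.00056527  0.00075971  0.00062573
  0.00052801]
joint_torque [-4.03727709e-04 -5.49723208e+01  1.14320118e+00 -1.86631161e+01
 -5.22895635e-02  2.36881332e-02  1.82322124e-04]
ee_pos [0.20299843 0.61717795 0.40376026]
tcp_rot [ 2.54398973e+00  1.84128442e+00 -2.37545091e-03]
contact_force [-0.25968251  0.55753032  0.62524849]
wrist_torque [-0.03235799  0.02398265 -0.01528626]
width 0.09385296451750375
side [[558.2263197687165, 0.0, 316.10840550767773], [0.0, 558.2263197687165, 241.1077828436343], [0.0, 0.0, 1.0]] [[0.8155169313717469, -0.578733132903499, 0.00030907233860698254, -0.4150741974796283], [-0.3854676643487624, -0.5435767148978757, -0.7456131937957798, 0.3089534685429653], [0.43167906410610124, 0.6079410464021444, -0.6663789235202043, 1.0522127574408529], [0.0, 0.0, 0.0, 1.0]]
top [[554.3296788642516, 0.0, 321.60877257299103], [0.0, 554.3296788642516, 235.94960038400654], [0.0, 0.0, 1.0]] [[0.0258508948870012, -0.9996573676480849, 0.004108350087676913, -0.01616643901843507], [-0.9732331345976133, -0.026105962181728153, -0.2283325304459936, 0.5281612679636364], [0.2283615487660863, 0.0019042178099882168, -0.9735745359240282, 1.408469477842675], [0.0, 0.0, 0.0, 1.0]]
```

View pics/side0.png

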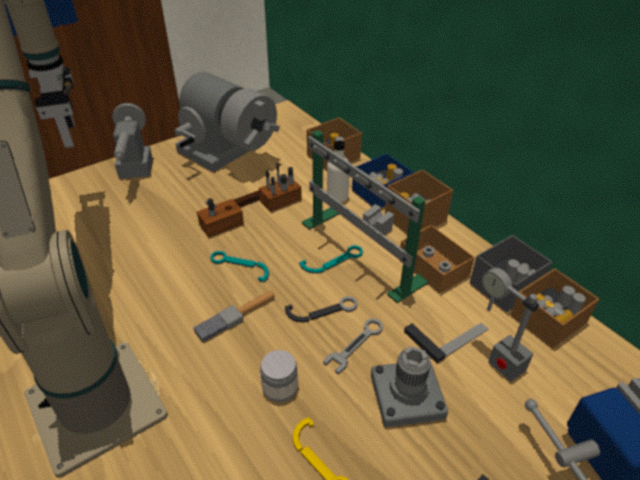

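View pics/top0.png

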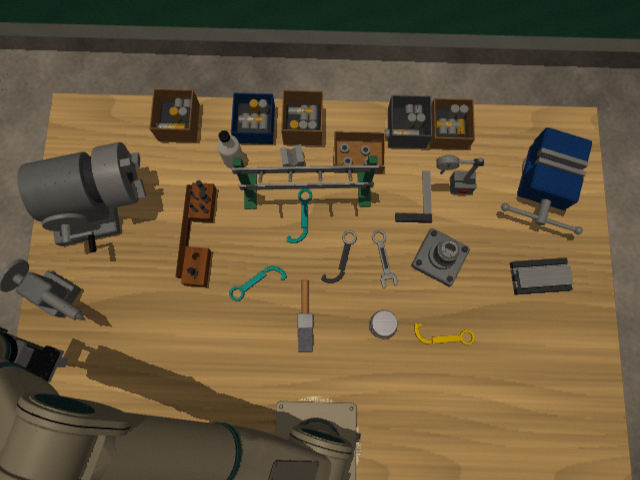

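```bash
cat > h.py <<'E'
import numpy as np, cv2
from cell import *
from scipy.spatial.transform import Rotation as Rn
def shot(n,name,box=None,s=1):
    c=capture(n); im=c["img"]
    cv2.imwrite("pics/raw_"+name+".png",im)
    if box: im=im[box[1]:box[3],box[0]:box[2]]
    cv2.imwrite("pics/"+name+".png",cv2.resize(im,None,fx=s,fy=s,interpolation=cv2.INTER_CUBIC))
    return c
def ray(c,u,v):
    W=c["world_to_cam"];R=W[:3,:3];o=-R.T@W[:3,3]
    d=R.T@np.linalg.inv(c["K"])@np.array([u,v,1.]); return o,d/np.linalg.norm(d)
def onz(c,u,v,z):
    o,d=ray(c,u,v); return o+d*(z-o[2])/d[2]
def tri(c1,p1,c2,p2):
    o1,d1=ray(c1,*p1);o2,d2=ray(c2,*p2)
    A=np.stack([d1,-d2],1);t=np.linalg.lstsq(A,o2-o1,rcond=None)[0]
    a=o1+t[0]*d1;b=o2+t[1]*d2; return (a+b)/2,np.linalg.norm(a-b)
def proj(c,p):
    q=c["world_to_cam"][:3,:3]@np.asarray(p,float)+c["world_to_cam"][:3,3]; q=c["K"]@q; return q[:2]/q[2]
def go(p,yaw=None,tip=0):
    """offset cm/roll deg to bring the grasp point to p with tool-x at yaw(deg, mod 180)"""
    o=get_obs();R=Rn.from_rotvec(o["tcp_rot"]).as_matrix()
    g=o["ee_pos"]+0.18*R[:,2]
    y=np.degrees(np.arctan2(R[1,0],R[0,0]))
    off=R.T@(np.asarray(p)-g)*100
    r=None
    if yaw is not None: r=-((yaw-y+90)%180-90)
    print("t",round(o["time"],2),"grasp",g.round(4),"yaw",round(y,2),"tilt",(R[:2,2]).round(4),"w",round(o["width"],4),"q7",o["qpos"][6].round(2),"OFFSET",off.round(2),"ROLL",None if r is None else round(r,2))
def views(): # calibrations only, with saved raw
    return capture("side"),capture("top")
E
python3 - <<'E'
import cv2
s=cv2.imread("pics/side0.png");t=cv2.imread("pics/top0.png")
def cr(im,b,k,n): cv2.imwrite(f"pics/{n}.png",cv2.resize(im[b[1]:b[3],b[0]:b[2]],None,fx=k,fy=k,interpolation=cv2.INTER_CUBIC))
cr(t,(150,150,310,270+30),5,"t_a"); cr(t,(310,150,490,285),4.4,"t_b"); 
cr(s,(180,140,420,320),3.3,"s_a"); cr(s,(270,270,470,420),4,"s_b")
E
```

```text
(no output)
```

View pics/t_a.png

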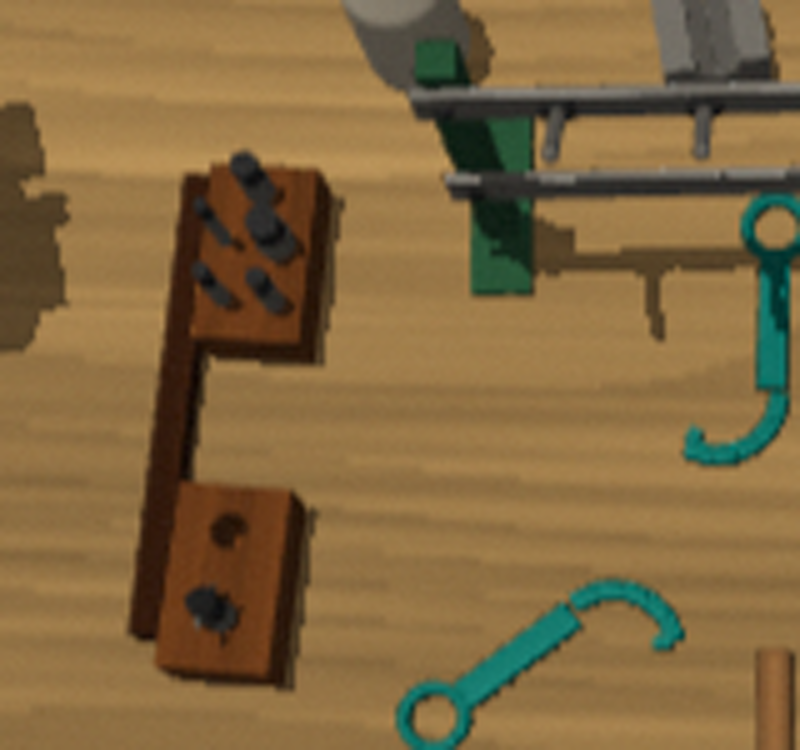

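View pics/t_b.png

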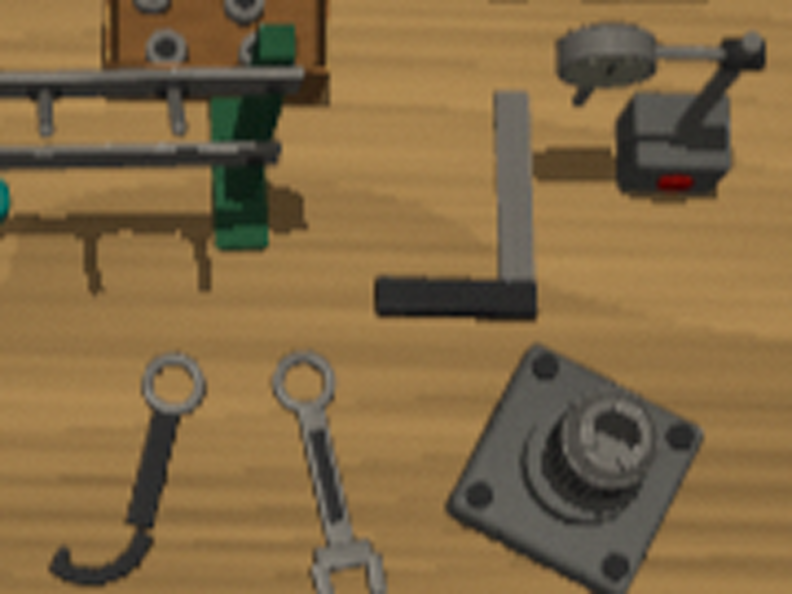

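View pics/s_a.png

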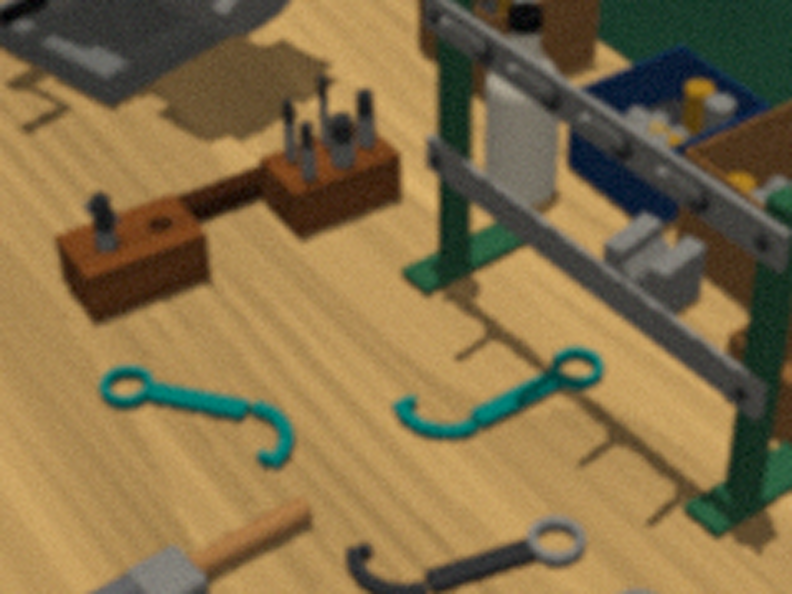

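View pics/s_b.png

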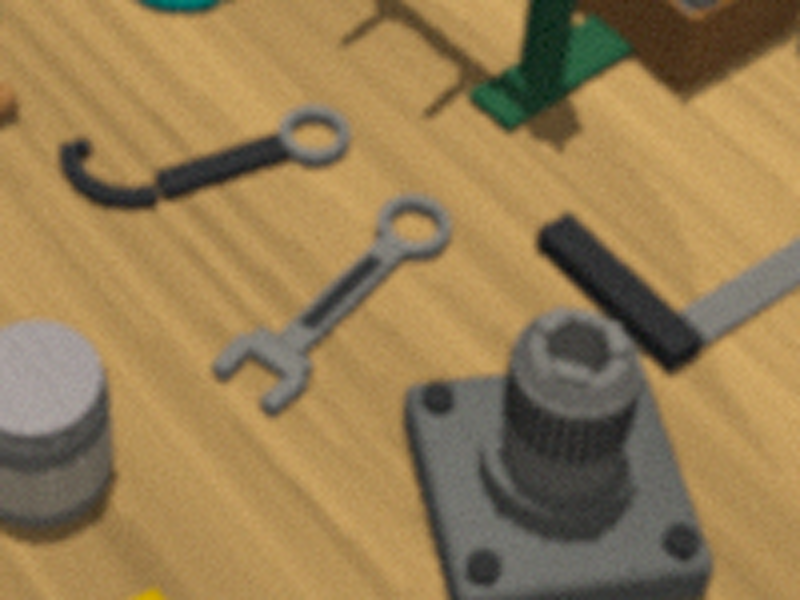

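```bash
python3 - <<'E'
from h import *
S=capture("side");T=capture("top")
for c in(S,T): W=c["world_to_cam"];print("cam",(-W[:3,:3].T@W[:3,3]).round(3))
def ta(x,y):return (150+(x+.5)/5-.5,150+(y+.5)/5-.5)
def tb(x,y):return (310+(x+.5)/4.4-.5,150+(y+.5)/4.4-.5)
def sa(x,y):return (180+(x+.5)/3.3-.5,140+(y+.5)/3.3-.5)
def sb(x,y):return (270+(x+.5)/4-.5,270+(y+.5)/4-.5)
print("block", [onz(T,*ta(*p),.045).round(4)[:2].tolist() for p in((182,483),(300,492),(270,680),(158,668))])
print("row", [onz(T,*ta(*p),.045).round(4)[:2].tolist() for p in((210,163),(318,168),(300,347),(195,335))])
print("hole",onz(T,*ta(229,529),.045), tri(T,ta(229,529),S,sa(162,224)))
print("bit tip",tri(T,ta(200,600),S,sa(97,198)))
print("block corners side", [onz(S,*sa(*p),.045).round(4)[:2].tolist() for p in((58,240),(178,198),(208,233),(97,278))])
print("chuck mouth",tri(T,tb(617,433),S,sb(580,342)),onz(T,*tb(617,433),.129),onz(S,*sb(580,342),.129))
for p,q in (((550,157),(475,50)),((702,155),(548,95))): print("tip",onz(T,*ta(*p),.27),tri(T,ta(*p),S,sa(*q)))
for p,q in (((45,133),(625,148)),((178,132),(700,198))): print("tip",onz(T,*tb(*p),.27),tri(T,tb(*p),S,sa(*q)))
for p in ((558,110),(703,108)): print("root",onz(T,*ta(*p),.235))
for p in ((45,95),(175,90)): print("root",onz(T,*tb(*p),.235))
print("hook eye",onz(T,*tb(174,384),.005),tri(T,tb(174,384),S,sb(314,135)))
print("span eye",onz(T,*tb(304,382),.005),tri(T,tb(304,382),S,sb(414,227)))
print("hook handle end",onz(T,*tb(140,525),.009),"start",onz(T,*tb(166,418),.009),"far",onz(T,*tb(90,578),.009))
print("span slot ends",onz(T,*tb(316,430),.009),onz(T,*tb(334,520),.009),"jaw tips",onz(T,*tb(325,590),.009),onz(T,*tb(377,585),.009))
E
```

```text
cam [ 0.003 -0.712  0.932]
cam [ 0.193 -0.005  1.492]
block [[0.4944, 0.3586], [0.4912, 0.2953], [0.3901, 0.3038], [0.3949, 0.363]]
row [[0.6739, 0.3579], [0.6726, 0.2985], [0.571, 0.3011], [0.5762, 0.3582]]
hole [0.47014177 0.33157643 0.045     ] (array([0.47031603, 0.33165776, 0.04453293]), np.float64(0.00017707264563330402))
bit tip (array([0.42299965, 0.33334167, 0.09022977]), np.float64(0.0023614163999943157))
block corners side [[0.3956, 0.3598], [0.4964, 0.3529], [0.4937, 0.3008], [0.3991, 0.3018]]
chuck mouth (array([ 0.48979938, -0.32537656,  0.13010096]), np.float64(0.00018290637177750897)) [ 0.4899567  -0.32558753  0.129     ] [ 0.49056069 -0.3248745   0.129     ]
tip [0.60628508 0.14433396 0.27      ] (array([0.62279666, 0.14447262, 0.24276784]), np.float64(0.015439226494400693))
tip [0.60917853 0.07398066 0.27      ] (array([0.62662771, 0.07142181, 0.24479759]), np.float64(0.01890247092635004))
tip [0.61291476 0.00488885 0.27      ] (array([6.32212285e-01, 2.35248046e-04, 2.41745268e-01]), np.float64(0.020611623965874973))
tip [ 0.61538115 -0.06519539  0.27      ] (array([ 0.63239297, -0.07126492,  0.24689058]), np.float64(0.019555865403265434))
root [0.64186359 0.14600255 0.235     ]
root [0.6447703  0.07668584 0.235     ]
root [0.64669848 0.00575197 0.235     ]
root [ 0.65150845 -0.06494435  0.235     ]
hook eye [ 0.54095723 -0.07808003  0.005     ] (array([ 0.54039393, -0.07795804,  0.00733945]), np.float64(3.3248506782787573e-05))
span eye [ 0.54442645 -0.15947139  0.005     ] (array([ 0.54426267, -0.15940543,  0.00616129]), np.float64(0.00023931502153787924))
hook handle end [ 0.45028617 -0.0582364   0.009     ] start [ 0.51816303 -0.07322074  0.009     ] far [ 0.41657254 -0.02818164  0.009     ]
span slot ends [ 0.51302272 -0.16658937  0.009     ] [ 0.45658531 -0.17775569  0.009     ] jaw tips [ 0.41297673 -0.17222247  0.009     ] [ 0.41690546 -0.20408809  0.009     ]
```

```bash
python3 - <<'E'
from h import *
go((0.4245,.3325,.2),88)
E
```

```text
t 0.2 grasp [0.203  0.6171 0.2241] yaw 71.79 tilt [-0.0003 -0.001 ] w 0.0936 q7 -0.02 OFFSET [-20.11  29.94   2.43] ROLL -16.21
```

servo_tool --targets '[{"offset": [-20.1,29.9,2.4],"roll": -16.2},{"offset": [-20.1,29.9,2.4],"roll": -16.2},{"offset": [-20.1,29.9,2.4],"roll": -16.2},{"offset": [-20.1,29.9,2.4],"roll": -16.2},{"offset": [-20.1,29.9,2.4],"roll": -16.2},{"offset": [-20.1,29.9,2.4],"roll": -16.2},{"offset": [-20.1,29.9,2.4],"roll": -16.2},{"offset": [-20.1,29.9,2.4],"roll": -16.2},{"offset": [-20.1,29.9,2.4],"roll": -16.2},{"offset": [-20.1,29.9,2.4],"roll": -16.2},{"offset": [-20.1,29.9,2.4],"roll": -16.2},{"offset": [-20.1,29.9,2.4],"roll": -16.2}]' --claw -1 --force 30

```text
time: 1.2
ee_pos: [0.4238, 0.3338, 0.3807]
tcp_rot: [-2.259, -2.182, -0.0]
contact_force: [-0.5, -0.1, 0.6]
width: 0.0937
```

```bash
python3 - <<'E'
from h import *
go((0.4245,.3325,.0825),88)
shot("side","s1",(140,90,400,290),3)
shot("top","t1",(120,150,340,330),3.6)
E
```

```text
t 1.2 grasp [0.4237 0.3339 0.2007] yaw 88.02 tilt [-0.0006  0.0008] w 0.0937 q7 0.79 OFFSET [-0.15  0.09 11.82] ROLL 0.02
```

View pics/s1.png

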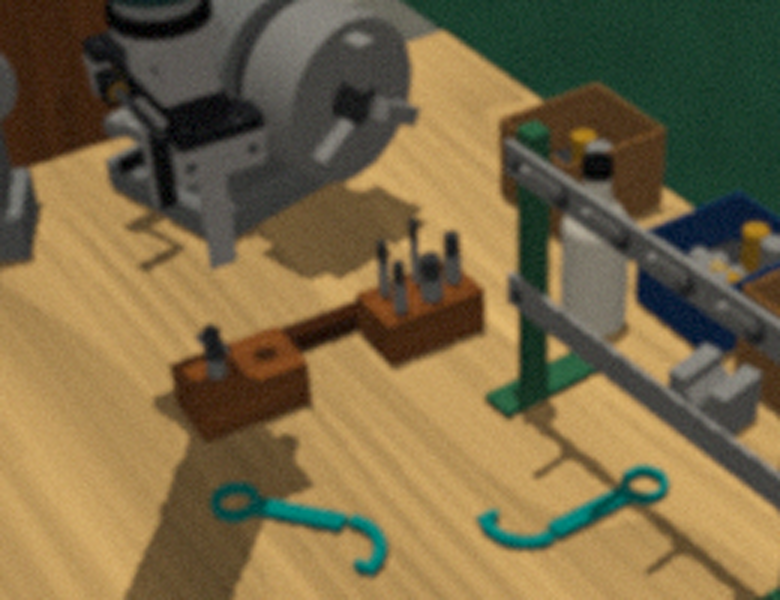

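View pics/t1.png

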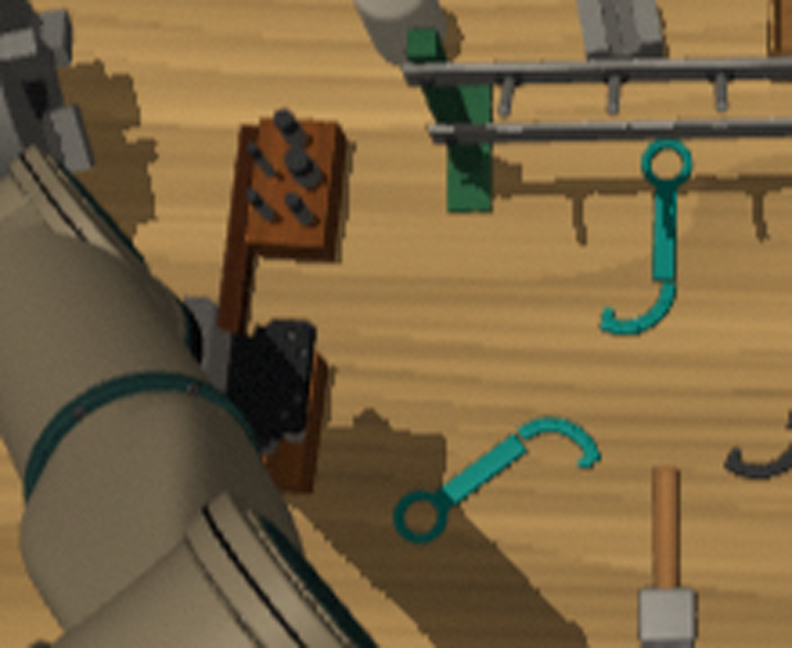

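servo_tool --targets '[{"offset": [-0.1,0.1,3]},{"offset": [-0.1,0.1,6]},{"offset": [-0.1,0.1,9]},{"offset": [-0.1,0.1,10.5]},{"offset": [-0.1,0.1,11.8]},{"offset": [-0.1,0.1,11.8]},{"offset": [-0.1,0.1,11.8]}]'

```text
schema error: expected keys offset, roll
```

```bash
python3 - <<'E'
from h import *
go((0.4245,.3325,.0825),88)
shot("side","s2",(160,160,300,265),5.5)
E
```

```text
t 1.3 grasp [0.4232 0.3348 0.2007] yaw 88.15 tilt [-0.0005  0.0009] w 0.0939 q7 0.79 OFFSET [-0.23  0.15 11.82] ROLL 0.15
```

View pics/s2.png

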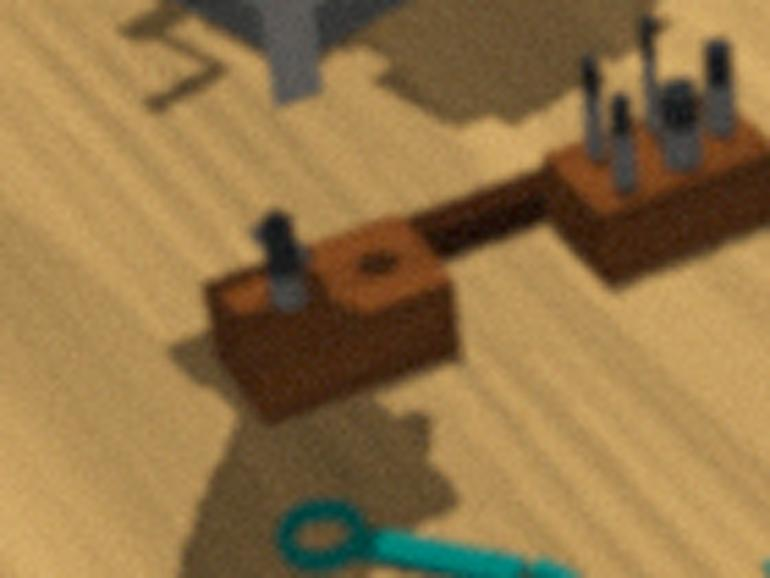

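servo_tool --targets '[{"offset": [-0.2,0.1,3],"roll": 0},{"offset": [-0.2,0.1,6],"roll": 0},{"offset": [-0.2,0.1,8],"roll": 0},{"offset": [-0.2,0.1,10],"roll": 0},{"offset": [-0.2,0.1,11.8],"roll": 0},{"offset": [-0.2,0.1,11.8],"roll": 0},{"offset": [-0.2,0.1,11.8],"roll": 0}]'

```text
time: 1.93
ee_pos: [0.4244, 0.3319, 0.2621]
tcp_rot: [-2.258, -2.184, 0.003]
contact_force: [0.8, 0.7, -0.5]
width: 0.094
```

```bash
python3 - <<'E'
from h import *
go((0.4245,.3325,.0825),88)
shot("side","s2",(160,160,300,265),5.5)
E
```

```text
t 1.93 grasp [0.4241 0.3317 0.0821] yaw 88.1 tilt [-0.0017 -0.0009] w 0.094 q7 0.78 OFFSET [ 0.08  0.04 -0.04] ROLL 0.1
```

View pics/s2.png

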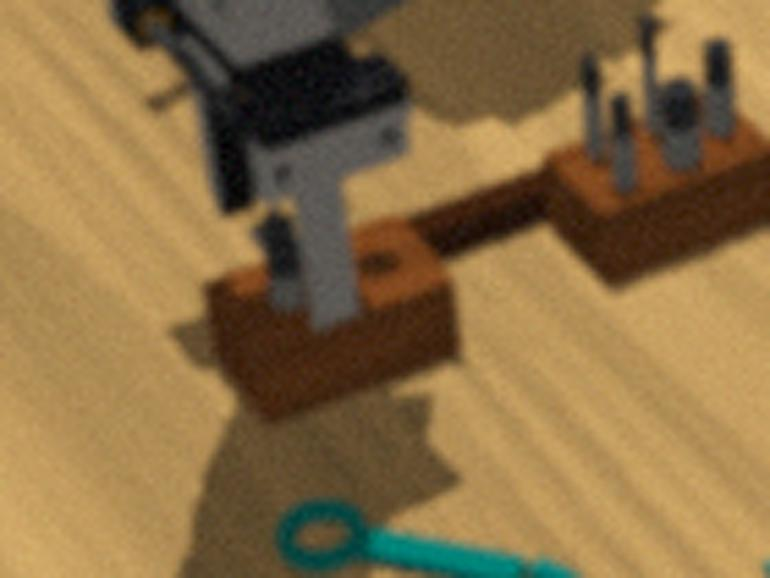

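servo_tool --targets '[{"offset": [0,0,0],"roll": 0},{"offset": [0,0,0],"roll": 0},{"offset": [0,0,0],"roll": 0},{"offset": [0,0,0],"roll": 0},{"offset": [0,0,0],"roll": 0},{"offset": [0,0,0],"roll": 0},{"offset": [0,0,0],"roll": 0},{"offset": [0,0,0],"roll": 0}]' --claw 1 --force 35

```text
time: 2.65
ee_pos: [0.4252, 0.331, 0.2627]
tcp_rot: [-2.26, -2.182, 0.0]
contact_force: [-0.1, -0.3, -0.5]
width: 0.0439
```

```bash
python3 - <<'E'
from h import *
go((0.4245,.3325,.0825),88)
shot("side","s2",(160,160,300,265),5.5)
E
```

```text
t 2.65 grasp [0.4252 0.331  0.0827] yaw 87.99 tilt [-0.0001 -0.    ] w 0.0439 q7 0.78 OFFSET [ 0.15 -0.08  0.02] ROLL -0.01
```

View pics/s2.png

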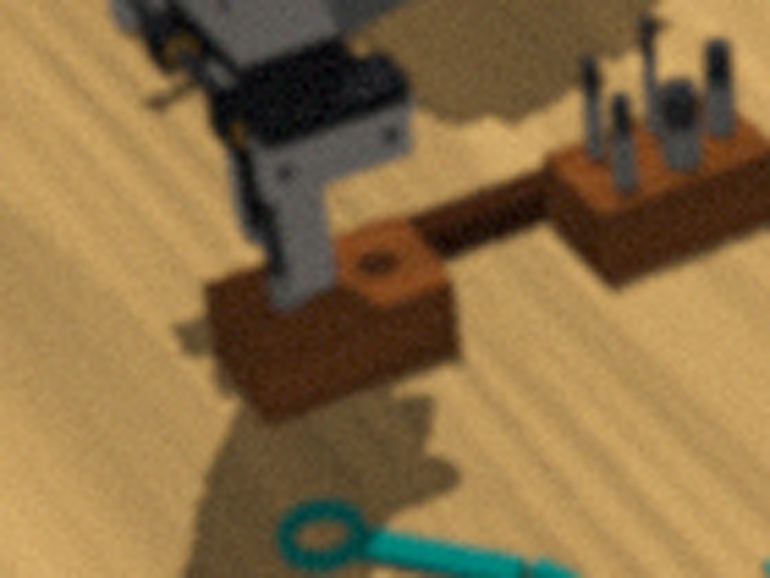

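Fingers are still closing; continue.

servo_tool --targets '[{"offset": [0,0,0],"roll": 0},{"offset": [0,0,0],"roll": 0},{"offset": [0,0,0],"roll": 0},{"offset": [0,0,0],"roll": 0},{"offset": [0,0,0],"roll": 0},{"offset": [0,0,0],"roll": 0},{"offset": [0,0,0],"roll": 0},{"offset": [0,0,0],"roll": 0}]'

```text
time: 3.37
ee_pos: [0.4252, 0.3312, 0.2627]
tcp_rot: [-2.26, -2.182, -0.0]
contact_force: [1.1, 0.5, -1.5]
width: 0.0151
```

servo_tool --targets '[{"offset": [0,0,-1],"roll": 0},{"offset": [0,0,-2.5],"roll": 0},{"offset": [0,0,-5],"roll": 0},{"offset": [0,0,-8],"roll": 0},{"offset": [0,0,-12],"roll": 0},{"offset": [0,0,-16],"roll": 0},{"offset": [0,0,-19],"roll": 0},{"offset": [0,0,-19],"roll": 0}]'

```text
time: 4.03
ee_pos: [0.4263, 0.3317, 0.4597]
tcp_rot: [2.26, 2.181, 0.019]
contact_force: [1.3, 0.8, -1.9]
width: 0.0154
```

```bash
python3 - <<'E'
from h import *
go((0.490,-.325,.27),40)
shot("side","s3",(140,80,300,265),3.2)
E
```

```text
t 4.03 grasp [0.4279 0.3331 0.2797] yaw 87.97 tilt [0.0092 0.0077] w 0.0154 q7 0.8 OFFSET [-65.55   8.53   0.52] ROLL 47.97
```

View pics/s3.png

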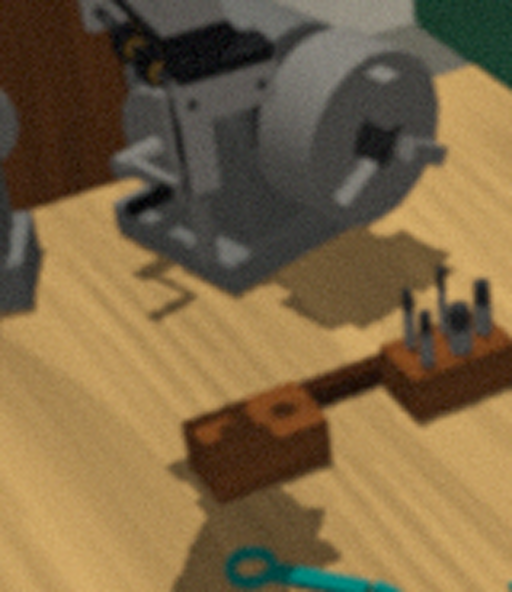

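servo_tool --targets '[{"offset": [-65.5,8.5,0.5],"roll": 48},{"offset": [-65.5,8.5,0.5],"roll": 48},{"offset": [-65.5,8.5,0.5],"roll": 48},{"offset": [-65.5,8.5,0.5],"roll": 48},{"offset": [-65.5,8.5,0.5],"roll": 48},{"offset": [-65.5,8.5,0.5],"roll": 48},{"offset": [-65.5,8.5,0.5],"roll": 48},{"offset": [-65.5,8.5,0.5],"roll": 48},{"offset": [-65.5,8.5,0.5],"roll": 48},{"offset": [-65.5,8.5,0.5],"roll": 48},{"offset": [-65.5,8.5,0.5],"roll": 48},{"offset": [-65.5,8.5,0.5],"roll": 48}]'

```text
time: 5.08
ee_pos: [0.4711, -0.1685, 0.4477]
tcp_rot: [-2.95, -1.073, 0.004]
contact_force: [0.3, 1.2, -2.4]
width: 0.0151
```

```bash
python3 - <<'E'
from h import *
go((0.490,-.325,.27),40)
E
```

```text
t 5.08 grasp [ 0.4705 -0.1683  0.2677] yaw 39.99 tilt [-0.003   0.0009] w 0.0151 q7 1.13 OFFSET [-8.58 13.25 -0.25] ROLL -0.01
```

servo_tool --targets '[{"offset": [-8.5,13.2,-0.2],"roll": 0},{"offset": [-8.5,13.2,-0.2],"roll": 0},{"offset": [-8.5,13.2,-0.2],"roll": 0},{"offset": [-8.5,13.2,-0.2],"roll": 0},{"offset": [-8.5,13.2,-0.2],"roll": 0},{"offset": [-8.5,13.2,-0.2],"roll": 0},{"offset": [-8.5,13.2,-0.2],"roll": 0},{"offset": [-8.5,13.2,-0.2],"roll": 0},{"offset": [-8.5,13.2,-0.2],"roll": 0},{"offset": [-8.5,13.2,-0.2],"roll": 0}]'

```text
time: 5.92
ee_pos: [0.4921, -0.3211, 0.4509]
tcp_rot: [-2.95, -1.077, -0.0]
contact_force: [-0.2, -0.3, -1.3]
width: 0.0154
```

```bash
python3 - <<'E'
from h import *
go((0.490,-.325,.27),40)
shot("side","s4",(340,200,540,420),2.7)
shot("top","t4",(340,150,520,320),4)
E
```

```text
t 5.92 grasp [ 0.4921 -0.321   0.2709] yaw 40.1 tilt [-0.0001  0.0007] w 0.0154 q7 1.39 OFFSET [-0.42  0.17  0.09] ROLL 0.1
```

View pics/s4.png

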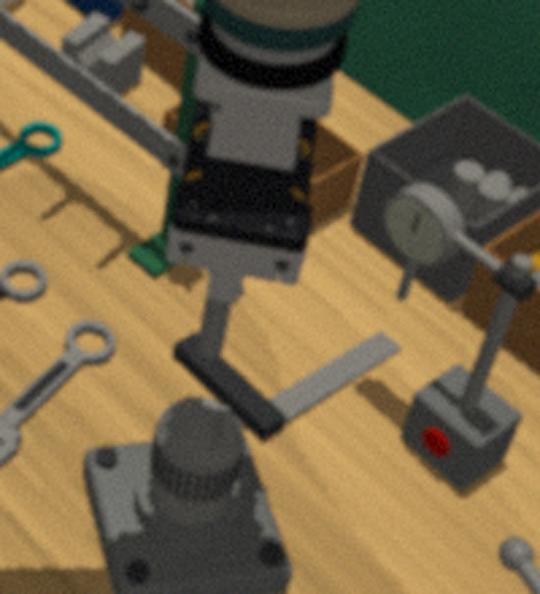

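View pics/t4.png

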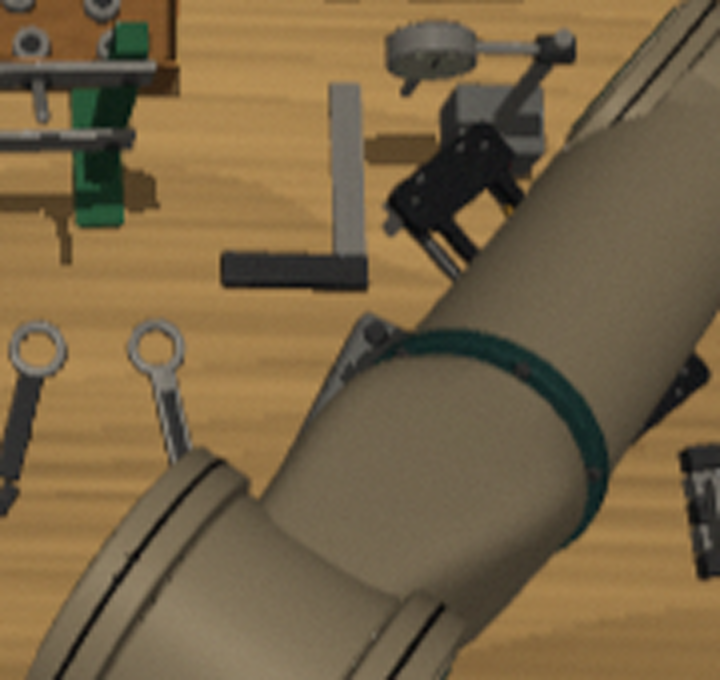

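servo_tool --targets '[{"offset": [-0.4,0.2,0.1],"roll": 0},{"offset": [-0.4,0.2,2],"roll": 0},{"offset": [-0.4,0.2,4],"roll": 0},{"offset": [-0.4,0.2,5],"roll": 0},{"offset": [-0.4,0.2,5.5],"roll": 0},{"offset": [-0.4,0.2,5.5],"roll": 0},{"offset": [-0.4,0.2,5.5],"roll": 0}]'

```text
time: 6.6
ee_pos: [0.4903, -0.3268, 0.3963]
tcp_rot: [2.952, 1.074, 0.0]
contact_force: [0.2, 0.5, -0.9]
width: 0.0148
```

```bash
python3 - <<'E'
from h import *
go((0.490,-.325,.153),40)
shot("side","s4",(360,260,480,400),4.4)
E
```

```text
t 6.6 grasp [ 0.4903 -0.3269  0.2163] yaw 39.99 tilt [ 0.0004 -0.0004] w 0.0148 q7 1.42 OFFSET [ 0.1  -0.17  6.33] ROLL -0.01
```

View pics/s4.png

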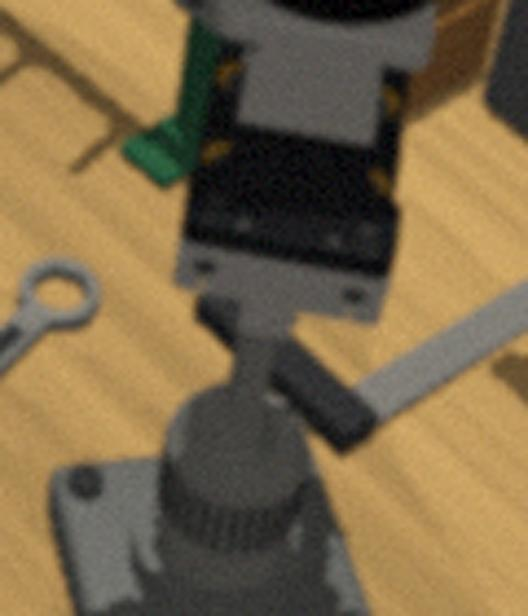

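servo_tool --targets '[{"offset": [0.1,-0.1,0.7],"roll": 0},{"offset": [0.1,-0.1,1.4],"roll": 0},{"offset": [0.1,-0.1,2.0],"roll": 0},{"offset": [0.1,-0.1,2.6],"roll": 0},{"offset": [0.1,-0.1,3.2],"roll": 0},{"offset": [0.1,-0.1,3.8],"roll": 0},{"offset": [0.1,-0.1,3.8],"roll": 0},{"offset": [0.1,-0.1,3.8],"roll": 0}]'

```text
time: 7.32
ee_pos: [0.4901, -0.3251, 0.3573]
tcp_rot: [-2.952, -1.074, 0.001]
contact_force: [0.1, 0.5, -1.2]
width: 0.0153
```

```bash
python3 - <<'E'
from h import *
go((0.490,-.325,.153),40)
print(get_obs()["contact_force"],get_obs()["wrist_torque"])
shot("side","s4",(360,260,480,400),4.4)
E
```

```text
t 7.32 grasp [ 0.49   -0.325   0.1773] yaw 39.99 tilt [-0.0009  0.0005] w 0.0153 q7 1.44 OFFSET [0.01 0.   2.43] ROLL -0.01
[ 0.08929677  0.4721185  -1.21570015] [-0.12207707  0.01284197  0.00918255]
```

View pics/s4.png

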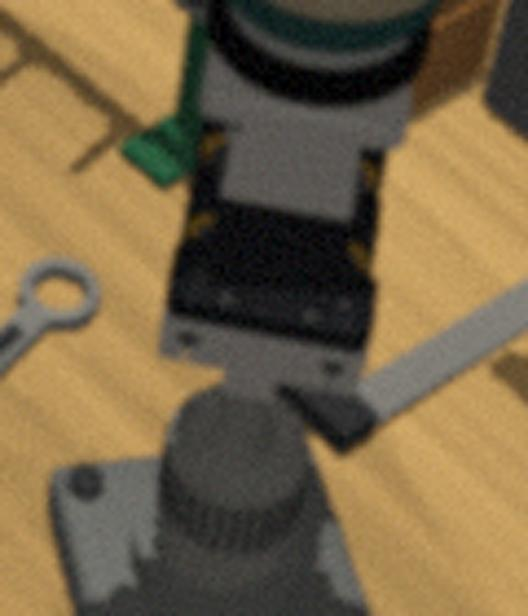

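servo_tool --targets '[{"offset": [0,0,0.5],"roll": 0},{"offset": [0,0,1.0],"roll": 0},{"offset": [0,0,1.5],"roll": 0},{"offset": [0,0,1.9],"roll": 0},{"offset": [0,0,2.2],"roll": 0},{"offset": [0,0,2.2],"roll": 0}]'

```text
time: 7.87
ee_pos: [0.49, -0.325, 0.335]
tcp_rot: [-2.951, -1.074, 0.001]
contact_force: [0.4, -0.1, -1.3]
width: 0.0154
```

servo_tool --targets '[{"offset": [0,0,0.1],"roll": 0},{"offset": [0,0,0.2],"roll": 0},{"offset": [0,0,0.2],"roll": 0}]'

```text
time: 8.12
ee_pos: [0.4902, -0.3252, 0.3339]
tcp_rot: [2.952, 1.074, 0.0]
contact_force: [1.2, -0.2, -1.5]
width: 0.0151
```

```bash
python3 - <<'E'
from h import *
go((0.490,-.325,.153),40)
print(get_obs()["contact_force"],get_obs()["wrist_torque"])
shot("side","s4",(360,260,480,400),4.4)
E
```

```text
t 8.12 grasp [ 0.4902 -0.3252  0.1539] yaw 39.99 tilt [ 0.0001 -0.    ] w 0.0151 q7 1.45 OFFSET [-0.01 -0.03  0.09] ROLL -0.01
[ 1.1804517  -0.18354617 -1.52209958] [-0.01696034  0.02342986 -0.0495684 ]
```

View pics/s4.png

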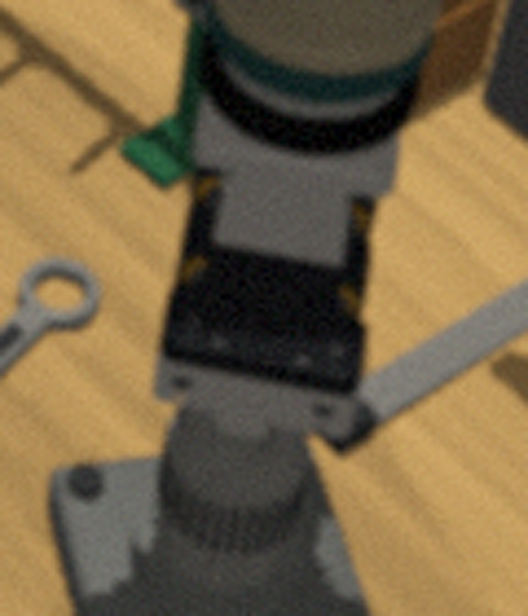

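Force still just the bit's weight: about at the floor. One more mm, then release.

servo_tool --targets '[{"offset": [0,0,0.1],"roll": 0},{"offset": [0,0,0.15],"roll": 0},{"offset": [0,0,0.15],"roll": 0}]'

```text
time: 8.42
ee_pos: [0.4903, -0.3252, 0.3326]
tcp_rot: [2.952, 1.074, 0.001]
contact_force: [0.8, -0.2, -0.1]
width: 0.0152
```

servo_tool --targets '[{"offset": [0,0,0],"roll": 0},{"offset": [0,0,0],"roll": 0},{"offset": [0,0,0],"roll": 0}]' --claw -0.3

```text
time: 8.67
ee_pos: [0.4903, -0.3252, 0.3325]
tcp_rot: [2.952, 1.074, 0.0]
contact_force: [-0.2, -0.2, 0.5]
width: 0.032
```

servo_tool --targets '[{"offset": [0,0,0],"roll": 0},{"offset": [0,0,0],"roll": 0},{"offset": [0,0,0],"roll": 0},{"offset": [0,0,-1],"roll": 0},{"offset": [0,0,-2],"roll": 0},{"offset": [0,0,-3],"roll": 0},{"offset": [0,0,-3],"roll": 0},{"offset": [0,0,-3],"roll": 0}]' --claw -1

```text
time: 9.33
ee_pos: [0.4905, -0.3253, 0.3636]
tcp_rot: [2.951, 1.074, 0.002]
contact_force: [-0.1, -0.9, -0.9]
width: 0.0855
```

```bash
python3 - <<'E'
from h import *
go((0.490,-.325,.1),40)
shot("side","s5",(360,260,480,400),4.4)
E
```

```text
t 9.33 grasp [ 0.4908 -0.3255  0.1836] yaw 40.0 tilt [ 0.002  -0.0011] w 0.0855 q7 1.44 OFFSET [-0.04 -0.11  8.36] ROLL -0.0
```

View pics/s5.png

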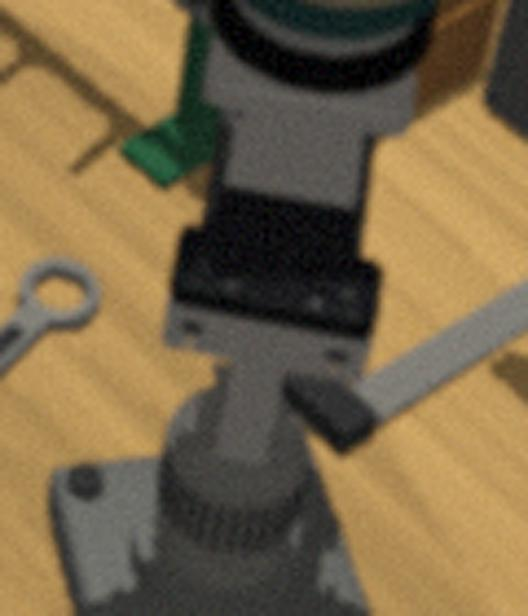

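servo_tool --targets '[{"offset": [0,0,0],"roll": 80},{"offset": [0,0,0],"roll": 80},{"offset": [0,0,0],"roll": 80},{"offset": [0,0,0],"roll": 80},{"offset": [0,0,0],"roll": 80},{"offset": [0,0,0],"roll": 80},{"offset": [0,0,0],"roll": 80},{"offset": [0,0,0],"roll": 80},{"offset": [0,0,0],"roll": 80},{"offset": [0,0,0],"roll": 80},{"offset": [0,0,0],"roll": 80},{"offset": [0,0,0],"roll": 80}]'

```text
time: 10.38
ee_pos: [0.4902, -0.3248, 0.3617]
tcp_rot: [2.95, -1.08, -0.002]
contact_force: [0.2, 0.2, 0.8]
width: 0.0938
```

```bash
python3 - <<'E'
from h import *
go((0.490,-.325,.1),40)
S=shot("side","s5",(360,260,480,400),4.4)
for z in (.129,.165): u=proj(S,(.49,-.325,z)); print((u-[360,260])*4.4)
E
```

```text
t 10.38 grasp [ 0.49   -0.3247  0.1817] yaw -40.21 tilt [-0.0013  0.0002] w 0.0938 q7 0.33 OFFSET [0.03 0.01 8.17] ROLL -80.21
[239.52699443 419.42545227]
[250.4100988  363.08446873]
```

View pics/s5.png

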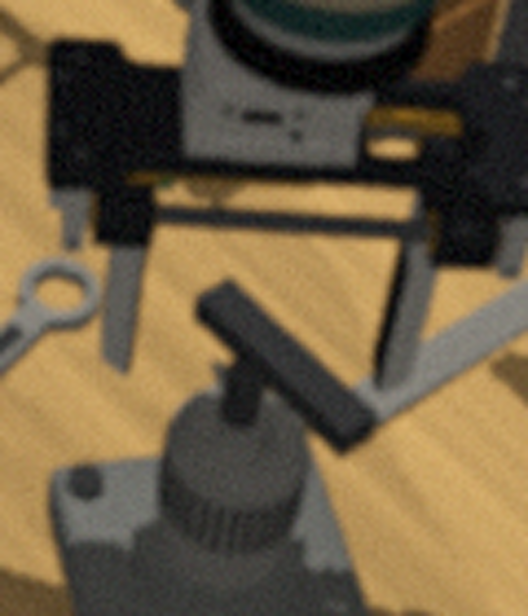

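servo_tool --targets '[{"offset": [0,0,0],"roll": -80},{"offset": [0,0,0],"roll": -80},{"offset": [0,0,0],"roll": -80},{"offset": [0,0,0],"roll": -80},{"offset": [0,0,0],"roll": -80},{"offset": [0,0,0],"roll": -80},{"offset": [0,0,0],"roll": -80},{"offset": [0,0,0],"roll": -80},{"offset": [0,0,0],"roll": -80},{"offset": [0,0,0],"roll": -80},{"offset": [0,0,0],"roll": -80},{"offset": [0,0,0],"roll": -80}]'

```text
time: 11.43
ee_pos: [0.49, -0.3253, 0.3624]
tcp_rot: [-2.949, -1.084, -0.001]
contact_force: [0.1, 0.7, -0.2]
width: 0.0941
```

```bash
python3 - <<'E'
from h import *
go((0.490,-.325,.098),40)
E
```

```text
t 11.43 grasp [ 0.49   -0.3253  0.1824] yaw 40.36 tilt [0.0004 0.0003] w 0.0941 q7 1.44 OFFSET [ 0.01 -0.02  8.44] ROLL 0.36
```

servo_tool --targets '[{"offset": [0,0,2],"roll": 0},{"offset": [0,0,4],"roll": 0},{"offset": [0,0,6],"roll": 0},{"offset": [0,0,7.2],"roll": 0},{"offset": [0,0,8.3],"roll": 0},{"offset": [0,0,8.3],"roll": 0},{"offset": [0,0,8.3],"roll": 0}]'

```text
time: 12.02
ee_pos: [0.4902, -0.3252, 0.2792]
tcp_rot: [-2.952, -1.074, 0.001]
contact_force: [-0.1, -0.1, -0.3]
width: 0.0937
```

servo_tool --targets '[{"offset": [0,0,0],"roll": 0},{"offset": [0,0,0],"roll": 0},{"offset": [0,0,0],"roll": 0},{"offset": [0,0,0],"roll": 0},{"offset": [0,0,0],"roll": 0},{"offset": [0,0,0],"roll": 0},{"offset": [0,0,0],"roll": 0},{"offset": [0,0,0],"roll": 0}]' --claw 1 --force 50

```text
time: 12.68
ee_pos: [0.4899, -0.3256, 0.2797]
tcp_rot: [2.952, 1.074, -0.001]
contact_force: [-0.7, 0.3, 3.5]
width: 0.0582
```

```bash
python3 - <<'E'
from h import *
go((0.490,-.325,.098),40)
o=get_obs();print(o["contact_force"],o["wrist_torque"])
S=shot("side","s6",(360,260,480,400),4.4)
E
```

```text
t 12.68 grasp [ 0.4899 -0.3257  0.0997] yaw 39.97 tilt [-0.0002 -0.0005] w 0.0582 q7 1.47 OFFSET [ 0.05 -0.04  0.17] ROLL -0.03
[-0.71779023  0.30559628  3.54522726] [-0.22511264  0.51352215 -0.03038827]
```

View pics/s6.png

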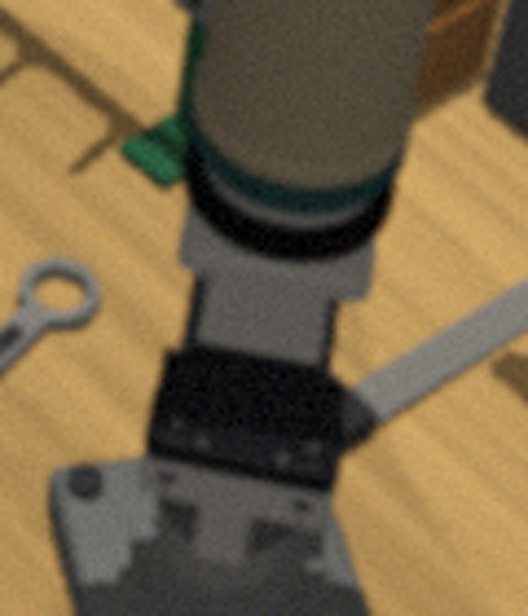

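servo_tool --targets '[{"offset": [0,0,0],"roll": 0},{"offset": [0,0,0],"roll": 4},{"offset": [0,0,0],"roll": 8},{"offset": [0,0,0],"roll": 12},{"offset": [0,0,0],"roll": 16},{"offset": [0,0,0],"roll": 20},{"offset": [0,0,0],"roll": 24},{"offset": [0,0,0],"roll": 28},{"offset": [0,0,0],"roll": 32},{"offset": [0,0,0],"roll": 36},{"offset": [0,0,0],"roll": 40},{"offset": [0,0,0],"roll": 40}]'

```text
time: 13.73
ee_pos: [0.4901, -0.3254, 0.2797]
tcp_rot: [3.141, -0.005, -0.0]
contact_force: [-2.2, -1.2, 5.0]
width: 0.0584
```

```bash
python3 - <<'E'
from h import *
go((0.490,-.325,.098),0)
o=get_obs();print(o["contact_force"],o["wrist_torque"])
E
```

```text
t 13.73 grasp [ 0.4901 -0.3256  0.0997] yaw -0.18 tilt [-0.0001 -0.0009] w 0.0584 q7 0.96 OFFSET [-0.01 -0.06  0.17] ROLL -0.18
[-2.15185061 -1.15141983  5.0093979 ] [-0.26680121  0.62285865 -0.23196892]
```

servo_tool --targets '[{"offset": [0,0,0],"roll": 4},{"offset": [0,0,0],"roll": 8},{"offset": [0,0,0],"roll": 12},{"offset": [0,0,0],"roll": 16},{"offset": [0,0,0],"roll": 20},{"offset": [0,0,0],"roll": 24},{"offset": [0,0,0],"roll": 28},{"offset": [0,0,0],"roll": 32},{"offset": [0,0,0],"roll": 36},{"offset": [0,0,0],"roll": 40},{"offset": [0,0,0],"roll": 44},{"offset": [0,0,0],"roll": 48}]'

```text
time: 14.73
ee_pos: [0.4902, -0.3255, 0.2797]
tcp_rot: [2.868, -1.281, 0.001]
contact_force: [-1.6, -1.5, 4.1]
width: 0.0582
```

```bash
python3 - <<'E'
from h import *
go((0.490,-.325,.098),0)
o=get_obs();print(o["contact_force"],o["wrist_torque"])
E
```

```text
t 14.73 grasp [ 0.4902 -0.3257  0.0997] yaw -48.13 tilt [ 0.0001 -0.0011] w 0.0582 q7 0.33 OFFSET [-0.07 -0.03  0.17] ROLL -48.13
[-1.58998048 -1.50594131  4.07986018] [-0.16768767  0.74002015  0.34608136]
```

servo_tool --targets '[{"offset": [0,0,0],"roll": 1},{"offset": [0,0,0],"roll": 2},{"offset": [0,0,0],"roll": 3},{"offset": [0,0,0],"roll": 4},{"offset": [0,0,0],"roll": 5},{"offset": [0,0,0],"roll": 6}]'

```text
time: 15.23
ee_pos: [0.4902, -0.3256, 0.2797]
tcp_rot: [2.798, -1.427, 0.001]
contact_force: [-2.1, -2.6, 4.1]
width: 0.0582
```

```bash
python3 - <<'E'
from h import *
go((0.490,-.325,.098),0)
o=get_obs();print(o["contact_force"],o["wrist_torque"],o["joint_torque"])
E
```

```text
t 15.23 grasp [ 0.4903 -0.3258  0.0997] yaw -54.04 tilt [ 0.0003 -0.001 ] w 0.0582 q7 0.25 OFFSET [-0.08 -0.02  0.17] ROLL -54.04
[-2.09033311 -2.56626918  4.09524954] [-0.1505674   0.6088342   0.28940699] [-8.92329309e-01 -4.98798323e+01  8.68233114e+00 -1.13168272e+01
 -6.99992348e-01  3.65896861e-02 -6.45438675e-02]
```

servo_tool --targets '[{"offset": [0,0,0],"roll": 2},{"offset": [0,0,0],"roll": 4},{"offset": [0,0,0],"roll": 6},{"offset": [0,0,0],"roll": 8},{"offset": [0,0,0],"roll": 10},{"offset": [0,0,0],"roll": 12}]'

```text
time: 15.73
ee_pos: [0.4902, -0.3256, 0.2797]
tcp_rot: [2.633, -1.713, 0.001]
contact_force: [-1.8, -1.6, 5.6]
width: 0.0584
```

```bash
python3 - <<'E'
from h import *
go((0.490,-.325,.098),0)
o=get_obs();print(o["contact_force"],o["wrist_torque"])
E
```

```text
t 15.73 grasp [ 0.4903 -0.3258  0.0997] yaw -66.08 tilt [ 0.0004 -0.0011] w 0.0584 q7 0.09 OFFSET [-0.09 -0.    0.17] ROLL -66.08
[-1.84849252 -1.64128085  5.64947215] [-0.14528413  0.63491863  0.27139199]
```

servo_tool --targets '[{"offset": [0,0,0],"roll": 2},{"offset": [0,0,0],"roll": 4},{"offset": [0,0,0],"roll": 6},{"offset": [0,0,0],"roll": 8}]'

```text
time: 16.07
ee_pos: [0.4902, -0.3256, 0.2797]
tcp_rot: [2.507, -1.892, 0.002]
contact_force: [-0.9, -1.5, 4.6]
width: 0.0583
```

```bash
python3 - <<'E'
from h import *
go((0.490,-.325,.098),0)
o=get_obs();print(o["contact_force"],o["wrist_torque"])
E
```

```text
t 16.07 grasp [ 0.4903 -0.3259  0.0997] yaw -74.07 tilt [ 0.0003 -0.0013] w 0.0583 q7 -0.02 OFFSET [-0.09  0.    0.17] ROLL -74.07
[-0.91012042 -1.51777093  4.55820631] [-0.10967739  0.58266785  0.35027849]
```

servo_tool --targets '[{"offset": [0,0,0],"roll": 2},{"offset": [0,0,0],"roll": 4},{"offset": [0,0,0],"roll": 6}]'

```text
time: 16.32
ee_pos: [0.4903, -0.3257, 0.2797]
tcp_rot: [2.405, -2.02, 0.002]
contact_force: [-2.4, -1.8, 5.4]
width: 0.0578
```

```bash
python3 - <<'E'
from h import *
go((0.490,-.325,.098),0)
o=get_obs();print(o["contact_force"],o["wrist_torque"])
E
```

```text
t 16.32 grasp [ 0.4903 -0.3259  0.0997] yaw -80.06 tilt [ 0.0003 -0.0013] w 0.0578 q7 -0.11 OFFSET [-0.09  0.02  0.17] ROLL -80.06
[-2.38404056 -1.76499253  5.35267081] [-0.16355942  0.58725008  0.39741818]
```

servo_tool --targets '[{"offset": [0,0,0],"roll": 2},{"offset": [0,0,0],"roll": 4},{"offset": [0,0,0],"roll": 6}]'

```text
time: 16.57
ee_pos: [0.4903, -0.3257, 0.2797]
tcp_rot: [2.296, -2.143, 0.002]
contact_force: [-1.7, -2.0, 5.2]
width: 0.0585
```

```bash
python3 - <<'E'
from h import *
go((0.490,-.325,.098),0)
o=get_obs();print(o["contact_force"],o["wrist_torque"])
E
```

```text
t 16.57 grasp [ 0.4903 -0.3259  0.0997] yaw -86.05 tilt [ 0.0002 -0.0014] w 0.0585 q7 -0.19 OFFSET [-0.09  0.02  0.17] ROLL -86.05
[-1.70957854 -2.02820774  5.20211917] [-0.09619166  0.53642019  0.53056266]
```

servo_tool --targets '[{"offset": [0,0,0],"roll": 2},{"offset": [0,0,0],"roll": 4}]'

```text
time: 16.73
ee_pos: [0.4903, -0.3257, 0.2797]
tcp_rot: [2.22, -2.222, 0.002]
contact_force: [-1.3, -2.8, 4.8]
width: 0.0582
```

```bash
python3 - <<'E'
from h import *
go((0.490,-.325,.098),0)
o=get_obs();print(o["contact_force"],o["wrist_torque"])
E
```

```text
t 16.73 grasp [ 0.4903 -0.3259  0.0997] yaw -90.04 tilt [ 0.0002 -0.0014] w 0.0582 q7 -0.25 OFFSET [-0.09  0.03  0.17] ROLL 89.96
[-1.26585275 -2.82874383  4.81658067] [-0.11229435  0.52107987  0.56807746]
```

servo_tool --targets '[{"offset": [0,0,0],"roll": 2},{"offset": [0,0,0],"roll": 4}]'

```text
time: 16.9
ee_pos: [0.4903, -0.3257, 0.2797]
tcp_rot: [2.141, -2.297, 0.002]
contact_force: [-2.4, -3.1, 5.2]
width: 0.0584
```

```bash
python3 - <<'E'
from h import *
go((0.490,-.325,.098),0)
o=get_obs();print(o["contact_force"],o["wrist_torque"])
E
```

```text
t 16.9 grasp [ 0.4903 -0.3259  0.0997] yaw -94.03 tilt [ 0.0002 -0.0015] w 0.0584 q7 -0.31 OFFSET [-0.09  0.04  0.17] ROLL 85.97
[-2.37851124 -3.07308964  5.23119041] [-0.11526925  0.56532965  0.58051536]
```

servo_tool --targets '[{"offset": [0,0,0],"roll": 2},{"offset": [0,0,0],"roll": 4}]' --force 60

```text
time: 17.07
ee_pos: [0.4903, -0.3257, 0.2797]
tcp_rot: [2.06, -2.371, 0.002]
contact_force: [-0.7, -1.8, 4.1]
width: 0.0579
```

```bash
python3 - <<'E'
from h import *
go((0.490,-.325,.098),0)
o=get_obs();print(o["contact_force"],o["wrist_torque"])
E
```

```text
t 17.07 grasp [ 0.4903 -0.326   0.0997] yaw -98.02 tilt [ 0.0002 -0.0016] w 0.0579 q7 -0.36 OFFSET [-0.09  0.05  0.17] ROLL 81.98
[-0.73430992 -1.84796304  4.0607491 ] [-0.07804416  0.43526753  0.63022705]
```

servo_tool --targets '[{"offset": [0,0,0],"roll": 2},{"offset": [0,0,0],"roll": 4}]'

```text
time: 17.23
ee_pos: [0.4903, -0.3257, 0.2797]
tcp_rot: [1.976, -2.441, 0.002]
contact_force: [-2.2, -1.7, 4.7]
width: 0.0581
```

```bash
python3 - <<'E'
from h import *
go((0.490,-.325,.098),0)
o=get_obs();print(o["contact_force"],o["wrist_torque"])
E
```

```text
t 17.23 grasp [ 0.4903 -0.326   0.0997] yaw -102.01 tilt [ 0.0001 -0.0016] w 0.0581 q7 -0.42 OFFSET [-0.09  0.05  0.17] ROLL 77.99
[-2.23633519 -1.65149033  4.65013514] [-0.05505545  0.47546648  0.6906302 ]
```

servo_tool --targets '[{"offset": [0,0,0],"roll": 2},{"offset": [0,0,0],"roll": 4},{"offset": [0,0,0],"roll": 6}]'

```text
time: 17.48
ee_pos: [0.4903, -0.3257, 0.2797]
tcp_rot: [1.846, -2.541, 0.002]
contact_force: [-2.7, -3.4, 4.2]
width: 0.058
```

```bash
python3 - <<'E'
from h import *
go((0.490,-.325,.098),0)
o=get_obs();print(o["contact_force"],o["wrist_torque"])
E
```

```text
t 17.48 grasp [ 0.4903 -0.326   0.0997] yaw -108.0 tilt [ 0.     -0.0017] w 0.058 q7 -0.51 OFFSET [-0.09  0.06  0.17] ROLL 72.0
[-2.6958402  -3.43025046  4.1671524 ] [-0.07327925  0.438711    0.71564122]
```

servo_tool --targets '[{"offset": [0,0,0],"roll": 0},{"offset": [0,0,0],"roll": 0},{"offset": [0,0,0],"roll": 0},{"offset": [0,0,0],"roll": 0},{"offset": [0,0,0],"roll": 0}]' --claw -1

```text
time: 17.9
ee_pos: [0.4903, -0.3248, 0.2791]
tcp_rot: [-1.847, 2.541, 0.001]
contact_force: [0.1, 0.1, 0.4]
width: 0.0882
```

servo_tool --targets '[{"offset": [0,0,-4],"roll": 0},{"offset": [0,0,-8],"roll": 0},{"offset": [0,0,-10],"roll": 0},{"offset": [0,0,-10],"roll": -42},{"offset": [0,0,-10],"roll": -42},{"offset": [0,0,-10],"roll": -42},{"offset": [0,0,-10],"roll": -42},{"offset": [0,0,-10],"roll": -42},{"offset": [0,0,-10],"roll": -42},{"offset": [0,0,-10],"roll": -42}]'

```text
time: 18.73
ee_pos: [0.49, -0.3251, 0.3796]
tcp_rot: [-2.636, 1.707, -0.0]
contact_force: [0.4, 0.0, -0.6]
width: 0.0938
```

```bash
python3 - <<'E'
from h import *
go((0.490,-.325,.098),-60)
S=shot("side","s7",(380,310,460,400),6.5)
E
```

```text
t 18.73 grasp [ 0.4902 -0.325   0.1996] yaw -65.85 tilt [0.0009 0.0008] w 0.0938 q7 -0.02 OFFSET [-0.    0.03 10.16] ROLL -5.85
```

View pics/s7.png

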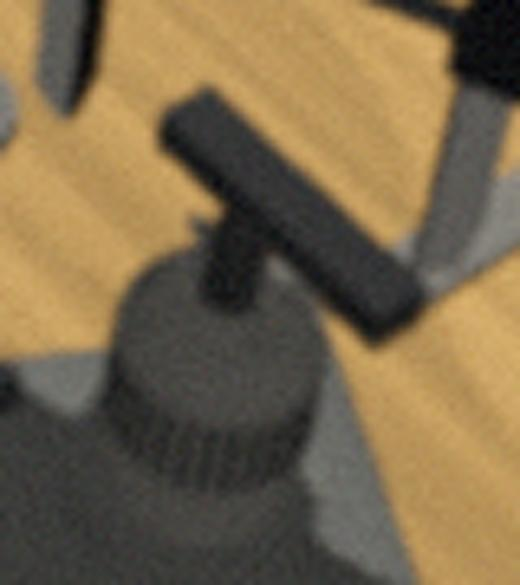

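servo_tool --targets '[{"offset": [0,0,3],"roll": 0},{"offset": [0,0,6],"roll": 0},{"offset": [0,0,8],"roll": 0},{"offset": [0,0,10],"roll": 0},{"offset": [0,0,10],"roll": 0},{"offset": [0,0,10],"roll": 0}]'

```text
time: 19.28
ee_pos: [0.49, -0.3251, 0.2788]
tcp_rot: [2.632, -1.714, -0.003]
contact_force: [-0.4, -0.4, 0.6]
width: 0.0936
```

servo_tool --targets '[{"offset": [0,0,0],"roll": 0},{"offset": [0,0,0],"roll": 0},{"offset": [0,0,0],"roll": 0},{"offset": [0,0,0],"roll": 0},{"offset": [0,0,0],"roll": 0},{"offset": [0,0,0],"roll": 0},{"offset": [0,0,0],"roll": 0},{"offset": [0,0,0],"roll": 0},{"offset": [0,0,0],"roll": 0},{"offset": [0,0,0],"roll": 0}]' --claw 1 --force 60

```text
time: 20.12
ee_pos: [0.4905, -0.3255, 0.2798]
tcp_rot: [2.635, -1.711, 0.002]
contact_force: [1.4, -2.5, 3.2]
width: 0.0563
```

servo_tool --targets '[{"offset": [0,0,0],"roll": 1.5},{"offset": [0,0,0],"roll": 3}]'

```text
time: 20.28
ee_pos: [0.4905, -0.3255, 0.2798]
tcp_rot: [2.587, -1.782, 0.002]
contact_force: [1.3, -1.5, 4.8]
width: 0.0562
```

```bash
python3 - <<'E'
from h import *
go((0.490,-.325,.098),0)
o=get_obs();print(o["contact_force"],o["wrist_torque"])
E
```

```text
t 20.28 grasp [ 0.4906 -0.3257  0.0998] yaw -69.11 tilt [ 0.0009 -0.0009] w 0.0562 q7 0.04 OFFSET [-0.08  0.04  0.18] ROLL -69.11
[ 1.25934894 -1.50554813  4.81127087] [-0.24773406 -0.0452257   0.55698442]
```

servo_tool --targets '[{"offset": [0,0,0],"roll": 1.5},{"offset": [0,0,0],"roll": 3}]'

```text
time: 20.45
ee_pos: [0.4905, -0.3255, 0.2798]
tcp_rot: [2.539, -1.85, 0.002]
contact_force: [0.7, -2.1, 5.0]
width: 0.0565
```

```bash
python3 - <<'E'
from h import *
go((0.490,-.325,.098),0)
o=get_obs();print(o["contact_force"],o["wrist_torque"])
E
```

```text
t 20.45 grasp [ 0.4906 -0.3257  0.0998] yaw -72.14 tilt [ 0.0009 -0.0011] w 0.0565 q7 -0.0 OFFSET [-0.09  0.04  0.18] ROLL -72.14
[ 0.74496699 -2.05606831  4.97131361] [-0.20565305 -0.13896494  0.5230961 ]
```

servo_tool --targets '[{"offset": [0,0,0],"roll": 1.5},{"offset": [0,0,0],"roll": 3}]'

```text
time: 20.62
ee_pos: [0.4905, -0.3255, 0.2798]
tcp_rot: [2.49, -1.915, 0.002]
contact_force: [0.8, -2.8, 5.2]
width: 0.0565
```

```bash
python3 - <<'E'
from h import *
go((0.490,-.325,.098),0)
o=get_obs();print(o["contact_force"],o["wrist_torque"])
E
```

```text
t 20.62 grasp [ 0.4906 -0.3257  0.0998] yaw -75.14 tilt [ 0.0008 -0.0011] w 0.0565 q7 -0.04 OFFSET [-0.09  0.04  0.18] ROLL -75.14
[ 0.8218927  -2.84586115  5.18342781] [-0.24153054 -0.12097085  0.58890926]
```

servo_tool --targets '[{"offset": [0,0,0],"roll": 2},{"offset": [0,0,0],"roll": 4},{"offset": [0,0,0],"roll": 6},{"offset": [0,0,0],"roll": 8}]'

```text
time: 20.95
ee_pos: [0.4905, -0.3256, 0.2798]
tcp_rot: [2.35, -2.084, 0.002]
contact_force: [1.1, -3.5, 5.3]
width: 0.0567
```

```bash
python3 - <<'E'
from h import *
go((0.490,-.325,.098),0)
o=get_obs();print(o["contact_force"],o["wrist_torque"])
E
```

```text
t 20.95 grasp [ 0.4906 -0.3258  0.0998] yaw -83.15 tilt [ 0.0008 -0.0014] w 0.0567 q7 -0.16 OFFSET [-0.09  0.05  0.18] ROLL -83.15
[ 1.11160854 -3.54517614  5.33720407] [-0.23799999 -0.16185204  0.67539378]
```

servo_tool --targets '[{"offset": [0,0,0],"roll": 2},{"offset": [0,0,0],"roll": 4},{"offset": [0,0,0],"roll": 6},{"offset": [0,0,0],"roll": 8}]'

```text
time: 21.28
ee_pos: [0.4905, -0.3256, 0.2798]
tcp_rot: [2.199, -2.243, 0.003]
contact_force: [1.0, -2.9, 5.1]
width: 0.0564
```

```bash
python3 - <<'E'
from h import *
go((0.490,-.325,.098),0)
o=get_obs();print(o["contact_force"],o["wrist_torque"])
E
```

```text
t 21.28 grasp [ 0.4906 -0.3259  0.0998] yaw -91.14 tilt [ 0.0008 -0.0016] w 0.0564 q7 -0.27 OFFSET [-0.09  0.06  0.18] ROLL 88.86
[ 0.99716589 -2.92160174  5.07508188] [-0.22504378 -0.19569793  0.77600543]
```

servo_tool --targets '[{"offset": [0,0,0],"roll": 0},{"offset": [0,0,0],"roll": 0},{"offset": [0,0,0],"roll": 0},{"offset": [0,0,0],"roll": 0},{"offset": [0,0,0],"roll": 0}]' --claw -1

```text
time: 21.7
ee_pos: [0.4899, -0.3248, 0.2789]
tcp_rot: [-2.201, 2.241, 0.002]
contact_force: [0.2, -0.4, 0.1]
width: 0.0858
```

servo_tool --targets '[{"offset": [0,0,-4],"roll": 0},{"offset": [0,0,-8],"roll": 0},{"offset": [0,0,-12],"roll": 0},{"offset": [0,0,-16],"roll": 0},{"offset": [0,0,-18],"roll": 0},{"offset": [0,0,-18],"roll": 0}]'

```text
time: 22.2
ee_pos: [0.4902, -0.3265, 0.4643]
tcp_rot: [-2.2, 2.24, -0.013]
contact_force: [-0.4, -0.7, 0.0]
width: 0.0939
```

```bash
python3 - <<'E'
from h import *
go((0.43,.0,.28),-90)
E
```

```text
t 22.2 grasp [ 0.4914 -0.3274  0.2843] yaw -91.02 tilt [ 0.0067 -0.0047] w 0.0939 q7 -0.45 OFFSET [-32.63   6.73   0.23] ROLL -1.02
```

servo_tool --targets '[{"offset": [-32.6,6.7,-1],"roll": -1},{"offset": [-32.6,6.7,-1],"roll": -1},{"offset": [-32.6,6.7,-1],"roll": -1},{"offset": [-32.6,6.7,-1],"roll": -1},{"offset": [-32.6,6.7,-1],"roll": -1},{"offset": [-32.6,6.7,-1],"roll": -1},{"offset": [-32.6,6.7,-1],"roll": -1},{"offset": [-32.6,6.7,-1],"roll": -1},{"offset": [-32.6,6.7,-1],"roll": -1},{"offset": [-32.6,6.7,-1],"roll": -1}]'

```text
time: 23.03
ee_pos: [0.4284, 0.0054, 0.4683]
tcp_rot: [2.229, -2.212, -0.003]
contact_force: [1.1, -0.8, 0.5]
width: 0.094
```

```bash
python3 - <<'E'
from h import *
go((0.44,.33,.20),-90)
S=shot("side","s7",(380,310,460,400),6.5)
S=shot("side","s7b",(180,140,340,260),4.8)
T=shot("top","t7",(150,150,310,290),5)
T=shot("top","t7b",(400,210,490,300),6.5)
E
```

```text
t 23.03 grasp [0.428  0.0055 0.2883] yaw -89.57 tilt [-0.0024  0.0005] w 0.094 q7 -0.99 OFFSET [-32.44  -1.47   8.84] ROLL 0.43
```

View pics/s7.png

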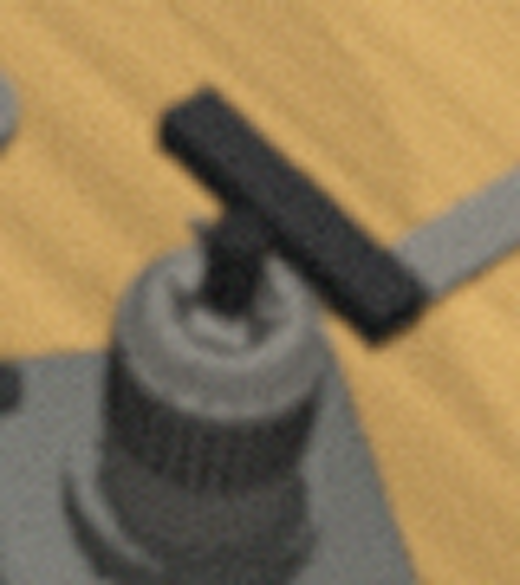

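View pics/s7b.png

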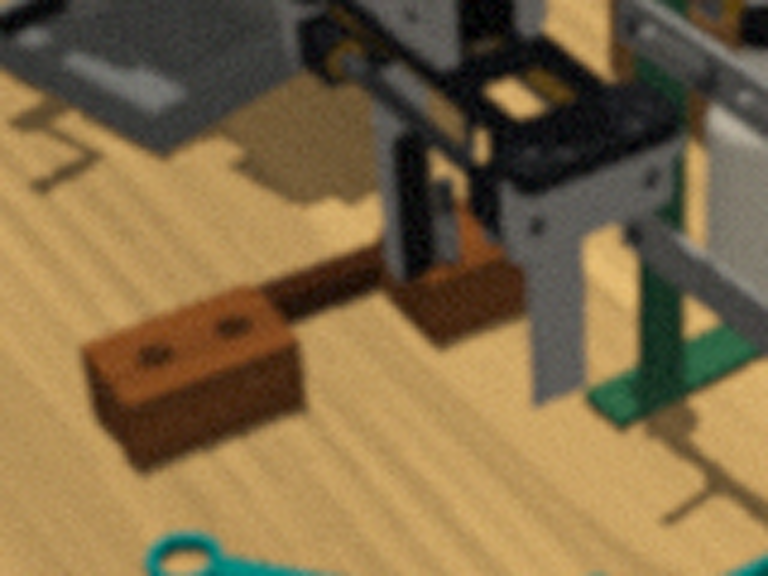

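View pics/t7.png

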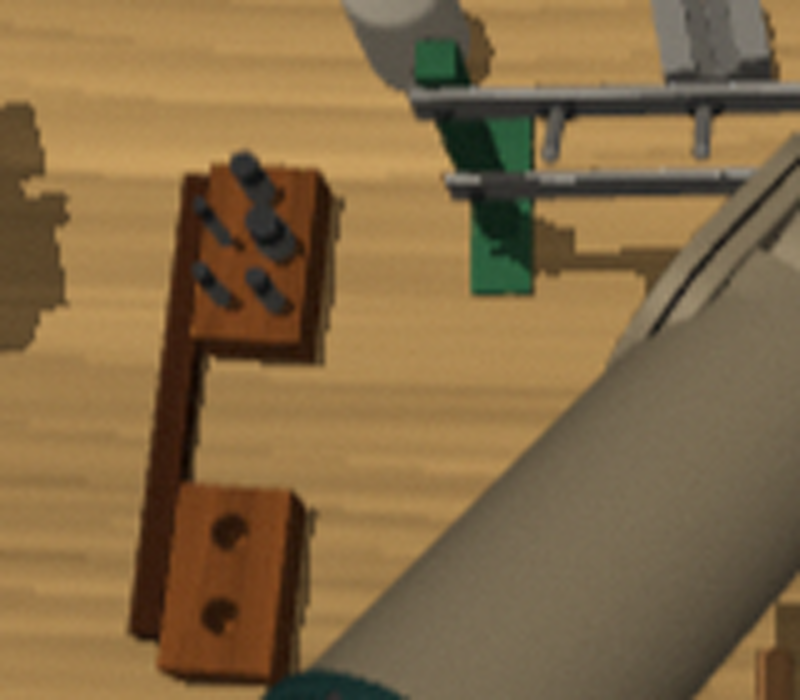

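View pics/t7b.png

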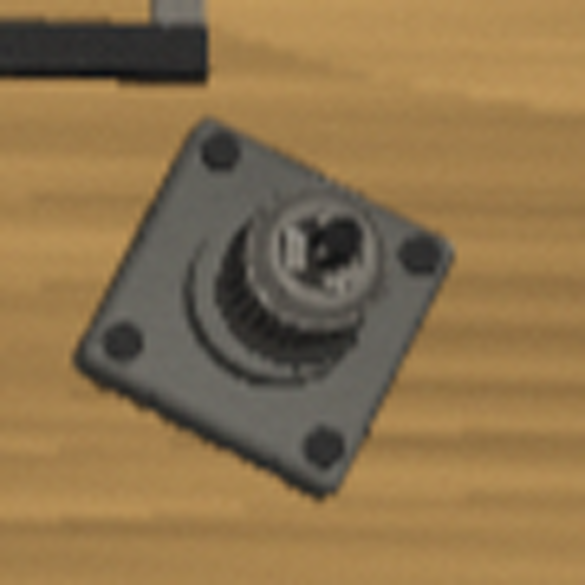

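```bash
python3 - <<'E'
from h import *
T=capture("top"); im=cv2.imread("pics/raw_t7.png")
hsv=cv2.cvtColor(im,cv2.COLOR_BGR2HSV)
for p in ((185,254),(212,262),(185,280),(178,240),(200,204)): print(p,hsv[p[1],p[0]])
m=((hsv[...,0]<14)&(hsv[...,1]>150)&(hsv[...,2]>95)).astype(np.uint8)
m[:, :150]=0;m[:,300:]=0;m[:160]=0;m[300:]=0
m=cv2.morphologyEx(m,cv2.MORPH_CLOSE,np.ones((7,7)));m=cv2.morphologyEx(m,cv2.MORPH_OPEN,np.ones((3,3)))
cs,_=cv2.findContours(m,0,1)
for c in cs:
    if cv2.contourArea(c)<200: continue
    print("bb",cv2.boundingRect(c))
    w=np.array([onz(T,*p[0],.045)[:2] for p in c],np.float32)
    r=cv2.minAreaRect(w*1000);print(r,cv2.boxPoints(r).round(1).tolist())
v=cv2.resize(m*255,None,fx=1,fy=1);cv2.imwrite("pics/m.png",cv2.resize(v[150:300,150:310],None,fx=5,fy=5))
def ta(x,y):return (150+(x+.5)/5-.5,150+(y+.5)/5-.5)
print("holes",onz(T,*ta(229,529),.045),onz(T,*ta(221,614),.045))
# batten top edges z .022
print("batten L",onz(T,*ta(185,176),.022),onz(T,*ta(131,633),.022)," R",onz(T,*ta(203,350),.022),onz(T,*ta(186,480),.022))
E
```

```text
(185, 254) [ 12 201 113]
(212, 262) [ 18 137 153]
(185, 280) [ 12 196 117]
(178, 240) [ 18 135 161]
(200, 204) [15 10 51]
bb (182, 247, 26, 38)
((443.31982421875, 332.34466552734375), (59.05276870727539, 98.0982894897461), 87.454345703125) [[393.0, 305.0], [491.0, 300.70001220703125], [493.6000061035156, 359.70001220703125], [395.6000061035156, 364.0]]
bb (189, 184, 24, 34)
((623.3258056640625, 329.90277099609375), (57.18535232543945, 95.96063995361328), 87.76287078857422) [[574.2999877929688, 303.20001220703125], [670.2000122070312, 299.5], [672.4000244140625, 356.6000061035156], [576.5, 360.29998779296875]]
holes [0.47014177 0.33157643 0.045     ] [0.42442437 0.33223862 0.045     ]
batten L [0.67357414 0.37692405 0.022     ] [0.41656475 0.38488369 0.022     ]  R [0.57392594 0.35892772 0.022     ] [0.50093725 0.36230573 0.022     ]
```

View pics/m.png

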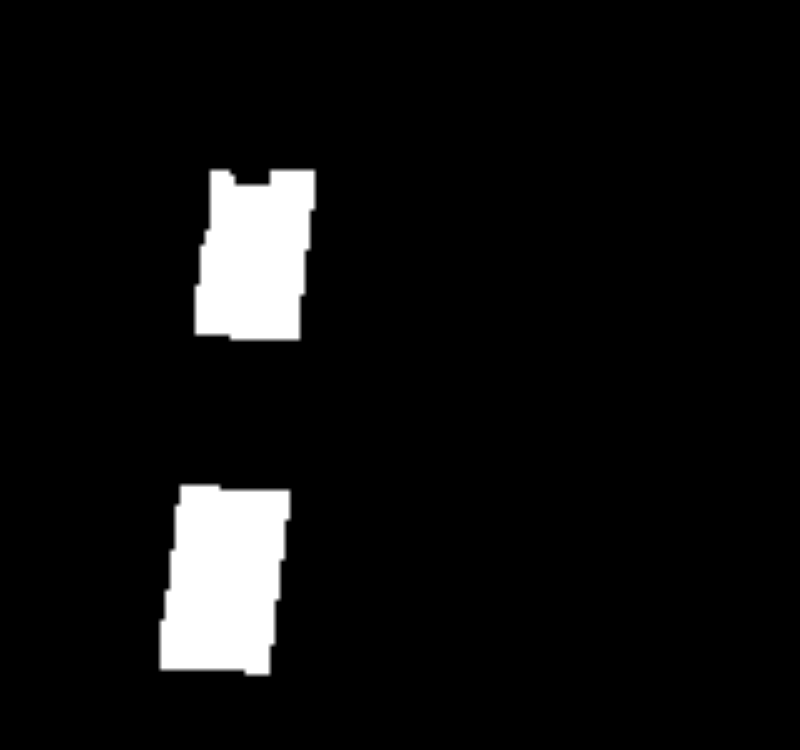

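```bash
python3 - <<'E'
from h import *
go((0.436,.3325,.15),-92.2)
E
```

```text
t 23.28 grasp [ 4.290e-01 -1.000e-04  2.894e-01] yaw -90.25 tilt [ 0.0001 -0.0005] w 0.094 q7 -0.99 OFFSET [-33.27  -0.56  13.92] ROLL 1.95
```

servo_tool --targets '[{"offset": [-33.3,-0.6,4],"roll": 2},{"offset": [-33.3,-0.6,4],"roll": 2},{"offset": [-33.3,-0.6,4],"roll": 2},{"offset": [-33.3,-0.6,4],"roll": 2},{"offset": [-33.3,-0.6,4],"roll": 2},{"offset": [-33.3,-0.6,4],"roll": 2},{"offset": [-33.3,-0.6,4],"roll": 2},{"offset": [-33.3,-0.6,4],"roll": 2},{"offset": [-33.3,-0.6,14],"roll": 2},{"offset": [-33.3,-0.6,14],"roll": 2},{"offset": [-33.3,-0.6,14],"roll": 2},{"offset": [-33.3,-0.6,14],"roll": 2}]'

```text
time: 24.28
ee_pos: [0.4347, 0.3334, 0.3253]
tcp_rot: [2.173, -2.258, -0.001]
contact_force: [-0.0, -0.3, 0.7]
width: 0.0936
```

```bash
python3 - <<'E'
from h import *
go((0.436,.3325,.046),-92.2)
S=shot("side","s8",(160,140,320,260),4.8)
E
```

```text
t 24.28 grasp [0.4336 0.3326 0.1453] yaw -92.18 tilt [-0.006  -0.0047] w 0.0936 q7 -1.43 OFFSET [-0.05 -0.3   9.93] ROLL 0.02
```

View pics/s8.png

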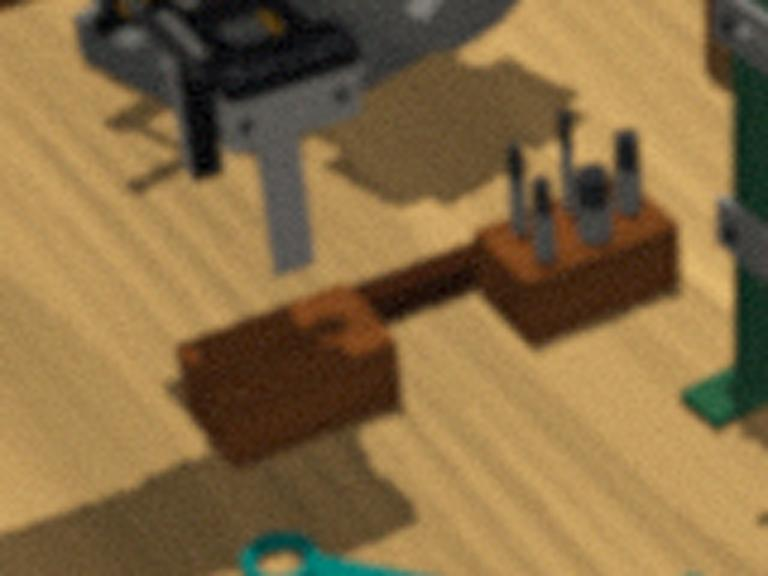

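servo_tool --targets '[{"offset": [0,-0.2,2],"roll": 0},{"offset": [0,-0.2,4],"roll": 0},{"offset": [0,-0.2,6],"roll": 0},{"offset": [0,-0.2,8],"roll": 0},{"offset": [0,-0.2,9.3],"roll": 0},{"offset": [0,-0.2,9.3],"roll": 0},{"offset": [0,-0.2,9.3],"roll": 0}]'

```text
time: 24.92
ee_pos: [0.4385, 0.3343, 0.2379]
tcp_rot: [-2.179, 2.26, -0.001]
contact_force: [0.4, -1.6, 0.3]
width: 0.0938
```

```bash
python3 - <<'E'
from h import *
go((0.436,.3325,.046),-92.2)
S=shot("side","s8",(160,140,320,260),4.8)
E
```

```text
t 24.92 grasp [0.4388 0.3345 0.0579] yaw -92.11 tilt [0.0019 0.0012] w 0.0938 q7 -1.33 OFFSET [0.21 0.28 1.19] ROLL 0.09
```

View pics/s8.png

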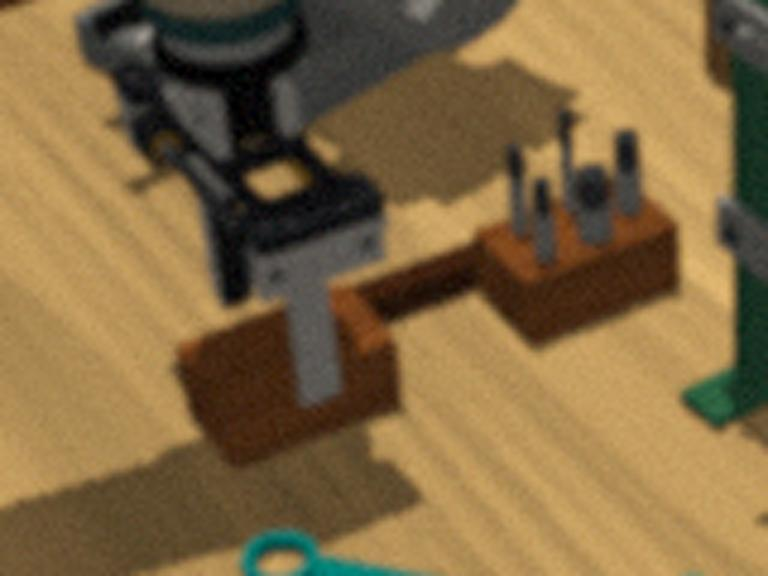

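Down another 1.1 cm and grip gently.

servo_tool --targets '[{"offset": [0.1,0.2,0.6],"roll": 0},{"offset": [0.1,0.2,1.1],"roll": 0},{"offset": [0.1,0.2,1.1],"roll": 0},{"offset": [0.1,0.2,1.1],"roll": 0}]' --claw -0.5 --force 15

```text
time: 25.3
ee_pos: [0.4349, 0.334, 0.2255]
tcp_rot: [-2.182, 2.26, 0.001]
contact_force: [-0.1, -0.2, 1.4]
width: 0.0717
```

servo_tool --targets '[{"offset": [0,0,0],"roll": 0},{"offset": [0,0,0],"roll": 0},{"offset": [0,0,0],"roll": 0},{"offset": [0,0,0],"roll": 0},{"offset": [0,0,0],"roll": 0},{"offset": [0,0,0],"roll": 0},{"offset": [0,0,0],"roll": 0},{"offset": [0,0,0],"roll": 0}]' --claw 1

```text
time: 25.97
ee_pos: [0.4351, 0.3333, 0.2255]
tcp_rot: [2.181, -2.26, 0.001]
contact_force: [-0.6, -4.0, 3.9]
width: 0.0601
```

```bash
python3 - <<'E'
from h import *
go((0.436,.3325,.046),-92.2)
print(get_obs()["contact_force"])
S=shot("side","s8",(160,140,320,260),4.8)
E
```

```text
t 25.97 grasp [0.4351 0.3332 0.0455] yaw -92.04 tilt [ 0.0002 -0.0009] w 0.0601 q7 -1.32 OFFSET [ 0.06 -0.09 -0.05] ROLL 0.16
[-0.62875381 -4.01667771  3.89928102]
```

View pics/s8.png

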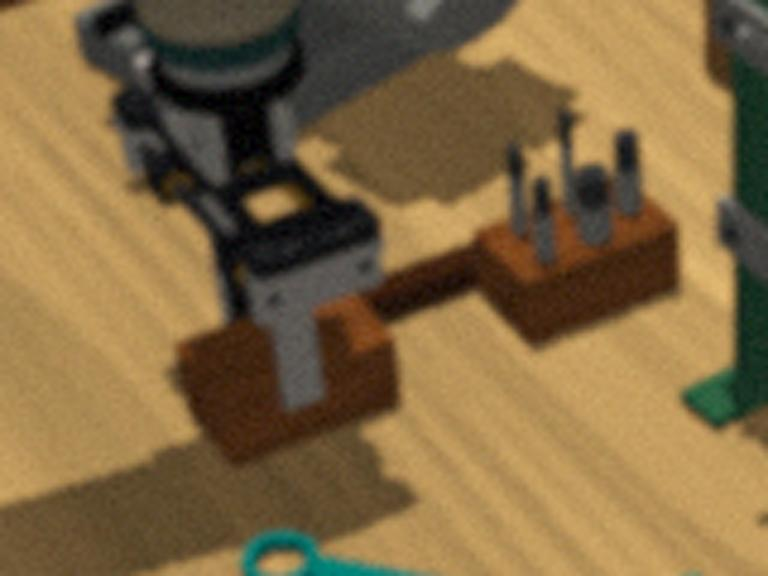

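servo_tool --targets '[{"offset": [0,-0.6,0],"roll": 0.2},{"offset": [0,-1.2,0],"roll": 0.2},{"offset": [0,-1.8,0],"roll": 0.2},{"offset": [0,-2.4,0],"roll": 0.2},{"offset": [0,-3.0,0],"roll": 0.2},{"offset": [0,-3.6,0],"roll": 0.2},{"offset": [0,-4.2,0],"roll": 0.2},{"offset": [0,-4.8,0],"roll": 0.2},{"offset": [0,-5.4,0],"roll": 0.2},{"offset": [0,-6,0],"roll": 0.2},{"offset": [0,-6,0],"roll": 0.2}]' --force 25

```text
time: 26.93
ee_pos: [0.4933, 0.3337, 0.2253]
tcp_rot: [2.178, -2.261, -0.012]
contact_force: [-6.3, 0.7, 9.0]
width: 0.0599
```

```bash
python3 - <<'E'
from h import *
go((0.436,.3325,.046),-92.2)
print(get_obs()["contact_force"])
S=shot("side","s8",(160,140,320,260),4.8)
T=shot("top","t8",(150,150,310,290),5)
E
```

```text
t 26.93 grasp [0.4922 0.3344 0.0453] yaw -92.13 tilt [-0.0065  0.0042] w 0.0599 q7 -1.35 OFFSET [ 0.4   5.61 -0.04] ROLL 0.07
[-6.30036079  0.65514794  8.98801597]
```

View pics/s8.png

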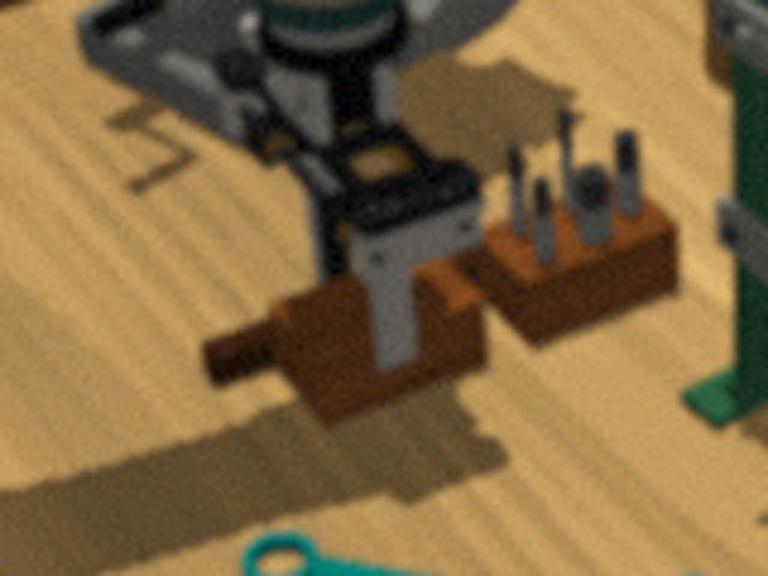

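View pics/t8.png

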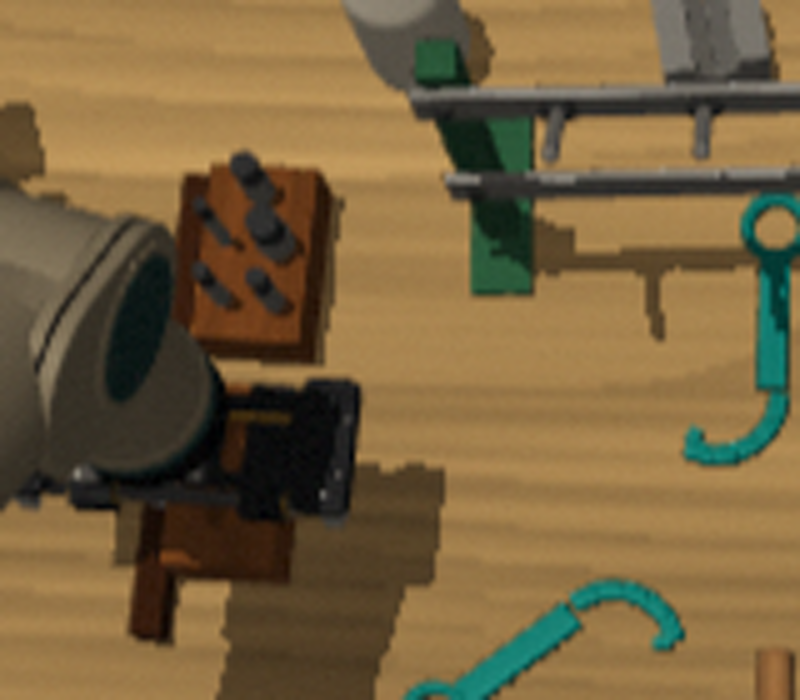

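servo_tool --targets '[{"offset": [0,0,0],"roll": 0},{"offset": [0,0,0],"roll": 0},{"offset": [0,0,0],"roll": 0}]'

```text
time: 27.28
ee_pos: [0.4932, 0.3338, 0.2253]
tcp_rot: [2.179, -2.261, -0.011]
contact_force: [-4.8, 1.4, 7.2]
width: 0.0598
```

```bash
python3 - <<'E'
from h import *
go((0.436,.3325,.046),-92.2)
print(get_obs()["contact_force"])
E
```

```text
t 27.28 grasp [0.4922 0.3345 0.0453] yaw -92.13 tilt [-0.0057  0.004 ] w 0.0598 q7 -1.35 OFFSET [ 0.41  5.61 -0.04] ROLL 0.07
[-4.78833166  1.44913356  7.17452613]
```

servo_tool --targets '[{"offset": [-0.1,0,0],"roll": 0},{"offset": [-0.2,0,0],"roll": 0},{"offset": [-0.3,0,0],"roll": 0},{"offset": [-0.3,0,0],"roll": 0}]'

```text
time: 27.62
ee_pos: [0.4934, 0.3348, 0.2253]
tcp_rot: [2.176, -2.26, -0.006]
contact_force: [-5.5, -3.8, 8.1]
width: 0.0596
```

```bash
python3 - <<'E'
from h import *
go((0.436,.3325,.046),-92.2)
print(get_obs()["contact_force"])
E
```

```text
t 27.62 grasp [0.4923 0.3348 0.0453] yaw -92.17 tilt [-0.0059  0.0001] w 0.0596 q7 -1.35 OFFSET [ 0.44  5.62 -0.04] ROLL 0.03
[-5.4827029  -3.83244987  8.10860283]
```

servo_tool --targets '[{"offset": [0,0,-0.1],"roll": 0},{"offset": [0,0,-0.1],"roll": 0},{"offset": [0,0,-0.1],"roll": 0}]'

```text
time: 27.87
ee_pos: [0.4942, 0.3354, 0.2255]
tcp_rot: [2.178, -2.261, -0.003]
contact_force: [-2.9, -2.4, -2.1]
width: 0.0598
```

```bash
python3 - <<'E'
from h import *
go((0.436,.3325,.046),-92.2)
print(get_obs()["contact_force"])
E
```

```text
t 27.87 grasp [0.4937 0.3354 0.0455] yaw -92.15 tilt [-0.0029  0.0002] w 0.0598 q7 -1.35 OFFSET [ 0.51  5.75 -0.03] ROLL 0.05
[-2.85274425 -2.42411869 -2.10086271]
```

servo_tool --targets '[{"offset": [-0.1,0,0],"roll": 0},{"offset": [-0.2,0,0],"roll": 0},{"offset": [-0.2,0,0],"roll": 0}]'

```text
time: 28.12
ee_pos: [0.4943, 0.336, 0.2256]
tcp_rot: [2.176, -2.261, -0.0]
contact_force: [-3.5, -4.8, -2.2]
width: 0.0599
```

```bash
python3 - <<'E'
from h import *
go((0.436,.3325,.046),-92.2)
print(get_obs()["contact_force"])
E
```

```text
t 28.12 grasp [0.4938 0.3356 0.0456] yaw -92.18 tilt [-0.0029 -0.0026] w 0.0599 q7 -1.36 OFFSET [ 0.53  5.77 -0.02] ROLL 0.02
[-3.50069438 -4.78377356 -2.23912754]
```

servo_tool --targets '[{"offset": [0.2,-0.3,0],"roll": 0},{"offset": [0.5,-0.5,0],"roll": 0},{"offset": [0.5,-0.5,0],"roll": 0},{"offset": [0.5,-0.5,0],"roll": 0}]'

```text
time: 28.45
ee_pos: [0.5006, 0.3319, 0.2265]
tcp_rot: [-2.176, 2.263, -0.001]
contact_force: [-0.4, 0.3, -2.4]
width: 0.0599
```

```bash
python3 - <<'E'
from h import *
go((0.436,.3325,.046),-92.2)
print(get_obs()["contact_force"])
E
```

```text
t 28.45 grasp [0.5009 0.3321 0.0465] yaw -92.24 tilt [0.0015 0.001 ] w 0.0599 q7 -1.35 OFFSET [0.21 6.49 0.04] ROLL -0.04
[-0.36528472  0.2908288  -2.41394555]
```

servo_tool --targets '[{"offset": [-0.1,-0.4,0.1],"roll": 0},{"offset": [-0.1,-0.8,0.1],"roll": 0},{"offset": [-0.1,-1.1,0.1],"roll": 0},{"offset": [-0.1,-1.1,0.1],"roll": 0}]'

```text
time: 28.78
ee_pos: [0.512, 0.3324, 0.2256]
tcp_rot: [-2.177, 2.263, -0.001]
contact_force: [0.5, 0.5, -2.2]
width: 0.06
```

```bash
python3 - <<'E'
from h import *
go((0.436,.3325,.046),-92.2)
print(get_obs()["contact_force"])
S=shot("side","s8",(160,140,320,260),4.8)
E
```

```text
t 28.78 grasp [0.5123 0.3325 0.0456] yaw -92.22 tilt [0.0017 0.0005] w 0.06 q7 -1.36 OFFSET [ 0.29  7.62 -0.06] ROLL -0.02
[ 0.49401992  0.49697213 -2.17037479]
```

View pics/s8.png

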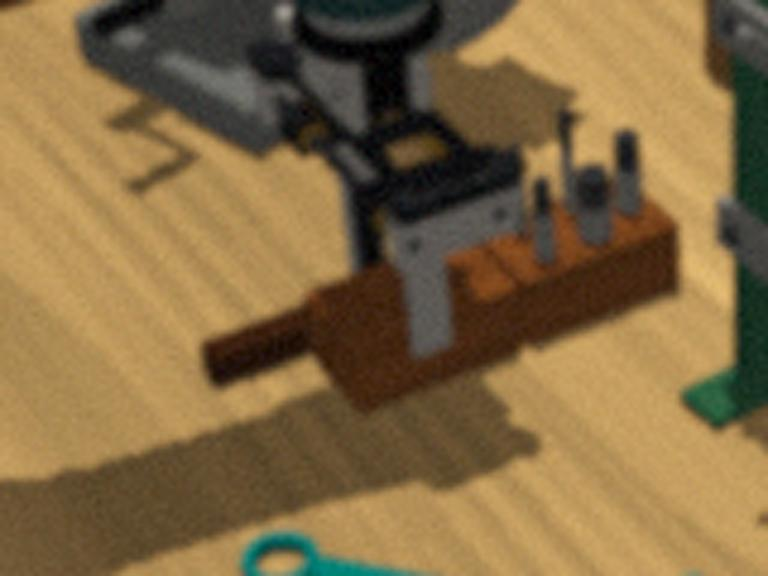

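servo_tool --targets '[{"offset": [0,0,0.05],"roll": 0},{"offset": [0,-0.1,0.1],"roll": 0},{"offset": [0,-0.2,0.1],"roll": 0},{"offset": [0,-0.3,0.1],"roll": 0},{"offset": [0,-0.3,0.1],"roll": 0}]'

```text
time: 29.25
ee_pos: [0.5132, 0.3322, 0.2252]
tcp_rot: [2.177, -2.263, -0.005]
contact_force: [-5.0, 0.5, 8.5]
width: 0.0598
```

```bash
python3 - <<'E'
from h import *
go((0.436,.3325,.046),-92.2)
print(get_obs()["contact_force"])
E
```

```text
t 29.25 grasp [0.5127 0.3325 0.0452] yaw -92.2 tilt [-0.0029  0.0014] w 0.0598 q7 -1.36 OFFSET [ 0.29  7.66 -0.05] ROLL -0.0
[-5.02497936  0.53352307  8.53012472]
```

servo_tool --targets '[{"offset": [0,-0.1,0],"roll": 0},{"offset": [0,-0.2,0],"roll": 0},{"offset": [0,-0.3,0],"roll": 0},{"offset": [0,-0.3,0],"roll": 0}]'

```text
time: 29.58
ee_pos: [0.5144, 0.3321, 0.2252]
tcp_rot: [2.175, -2.26, -0.012]
contact_force: [-11.6, -0.7, 13.5]
width: 0.0601
```

```bash
python3 - <<'E'
from h import *
go((0.436,.3325,.046),-92.2)
print(get_obs()["contact_force"])
E
```

```text
t 29.58 grasp [0.5128 0.3324 0.0452] yaw -92.18 tilt [-0.0088  0.0018] w 0.0601 q7 -1.36 OFFSET [ 0.29  7.67 -0.01] ROLL 0.02
[-11.6030357   -0.6792307   13.50959773]
```

servo_tool --targets '[{"offset": [0,0,-0.06],"roll": 0},{"offset": [0,0,-0.06],"roll": 0},{"offset": [0,-0.1,-0.06],"roll": 0},{"offset": [0,-0.2,-0.06],"roll": 0},{"offset": [0,-0.2,-0.06],"roll": 0}]'

```text
time: 30.0
ee_pos: [0.517, 0.3321, 0.2252]
tcp_rot: [2.176, -2.26, -0.009]
contact_force: [-9.2, -0.1, 9.9]
width: 0.06
```

```bash
python3 - <<'E'
from h import *
go((0.436,.3325,.046),-92.2)
print(get_obs()["contact_force"])
S=shot("side","s8",(160,140,320,260),4.8)
E
```

```text
t 30.0 grasp [0.5157 0.3323 0.0452] yaw -92.16 tilt [-0.007   0.0011] w 0.06 q7 -1.36 OFFSET [ 0.28  7.97 -0.02] ROLL 0.04
[-9.24807731 -0.10787724  9.94926759]
```

View pics/s8.png

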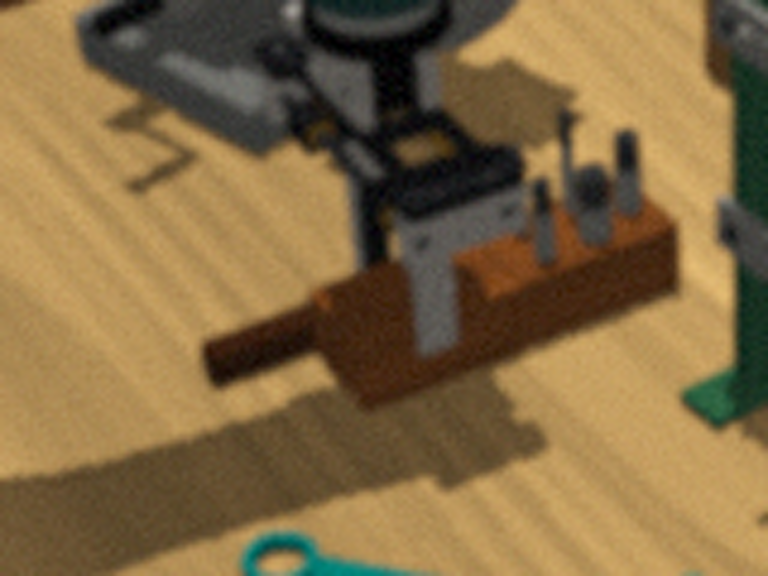

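servo_tool --targets '[{"offset": [0,-0.1,-0.05],"roll": 0},{"offset": [0,-0.2,-0.05],"roll": 0},{"offset": [0,-0.4,-0.05],"roll": 0},{"offset": [0,-0.4,-0.05],"roll": 0}]'

```text
time: 30.38
ee_pos: [0.5192, 0.3319, 0.2252]
tcp_rot: [2.174, -2.256, -0.015]
contact_force: [-14.6, -1.0, 13.0]
width: 0.0597
```

```bash
python3 - <<'E'
from h import *
go((0.436,.3325,.046),-92.2)
print(get_obs()["contact_force"])
E
```

```text
t 30.38 grasp [0.5169 0.3322 0.0452] yaw -92.13 tilt [-0.013   0.0011] w 0.0597 q7 -1.36 OFFSET [0.27 8.08 0.02] ROLL 0.07
[-14.62521457  -0.96861254  12.96780273]
```

servo_tool --targets '[{"offset": [0,0,0],"roll": 0},{"offset": [0,0,0],"roll": 0},{"offset": [0,0,0],"roll": 0},{"offset": [0,0,0],"roll": 0}]' --claw -0.8

```text
time: 30.72
ee_pos: [0.5236, 0.3316, 0.2256]
tcp_rot: [-2.177, 2.263, -0.002]
contact_force: [-0.4, 0.3, 0.5]
width: 0.0824
```

servo_tool --targets '[{"offset": [0,0.5,-3],"roll": 0},{"offset": [0,0.5,-6],"roll": 0},{"offset": [0,0.5,-10],"roll": 0},{"offset": [0,4,-13],"roll": 0},{"offset": [0,8,-16],"roll": 0},{"offset": [0,12,-18],"roll": 0},{"offset": [0,14,-18],"roll": 0}]' --claw -1

```text
time: 31.3
ee_pos: [0.3829, 0.3366, 0.408]
tcp_rot: [-2.173, 2.262, -0.001]
contact_force: [0.2, 0.9, 0.1]
width: 0.0939
```

```bash
python3 - <<'E'
from h import *
go((0.436,.3325,.046),-92.2)
S=shot("side","s9",(180,140,320,245),5.5)
T=shot("top","t9",(150,150,310,290),5)
E
```

```text
t 31.3 grasp [0.3835 0.3371 0.228 ] yaw -92.29 tilt [0.0035 0.0028] w 0.0939 q7 -1.6 OFFSET [ 0.3  -5.2  18.22] ROLL -0.09
```

View pics/s9.png

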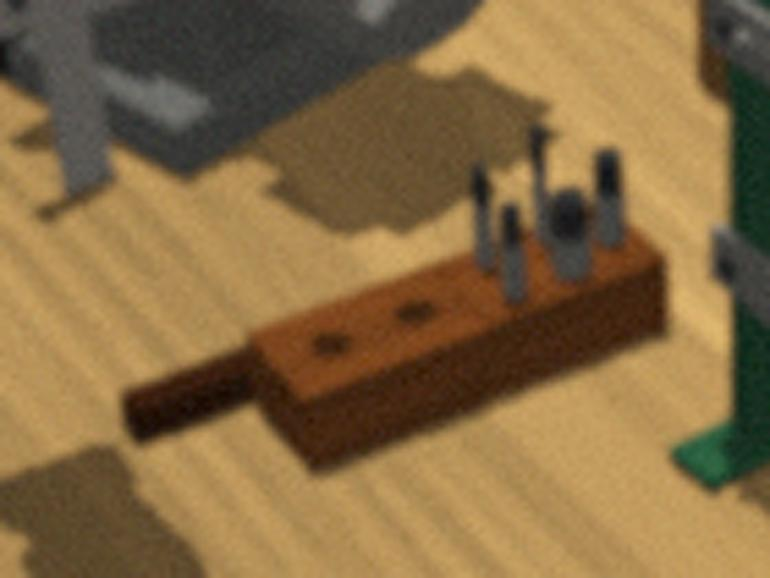

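View pics/t9.png

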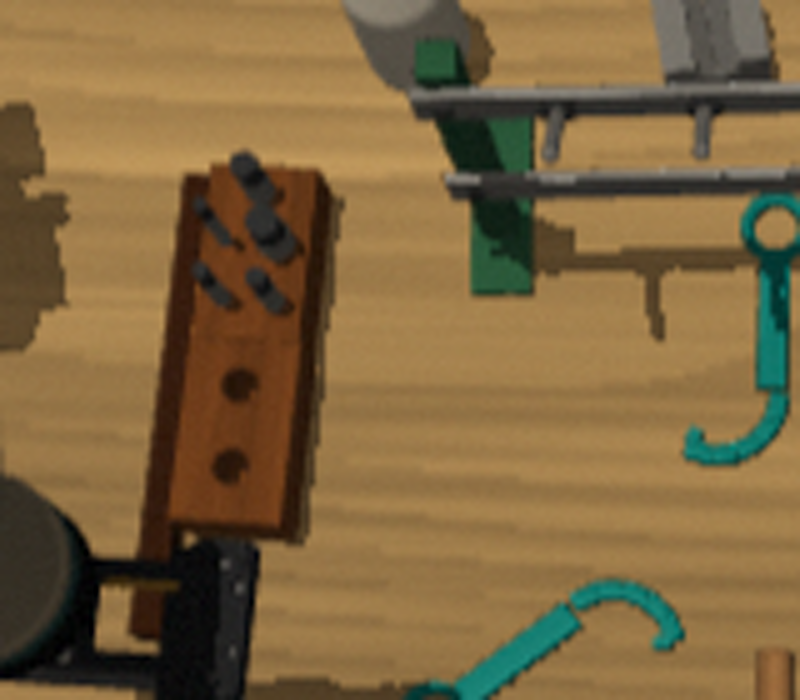

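```bash
cat > edge.py <<'E'
from h import *
import sys
T=capture("top"); im=cv2.imread(sys.argv[1])
hsv=cv2.cvtColor(im,cv2.COLOR_BGR2HSV)
m=((hsv[...,0]<14)&(hsv[...,1]>150)&(hsv[...,2]>95)).astype(np.uint8)*255
g=cv2.GaussianBlur(m.astype(float),(0,0),.7)
L=[];Rr=[]
for r in range(184,256):
    row=g[r,150:240]; i=np.where(row>127)[0]
    if len(i)<10: continue
    a,b=i[0],i[-1]
    fa=a-(row[a]-127)/(row[a]-row[a-1]); fb=b+(row[b]-127)/(row[b]-row[b+1])
    L.append(onz(T,150+fa,r,.045)[:2]);Rr.append(onz(T,150+fb,r,.045)[:2])
for n,E_ in(("L",np.array(L)),("R",np.array(Rr))):
    for nm,s in(("row",E_[:,0]>.58),("blk",E_[:,0]<.568)):
        e=E_[s]; p=np.polyfit(e[:,0],e[:,1],1); print(n,nm,"yaw",np.degrees(np.arctan(p[0])).round(2),"y@.5733",(np.polyval(p,.5733)*1000).round(2),"n",len(e),"rms",(np.std(e[:,1]-np.polyval(p,e[:,0]))*1000).round(2))
E
python3 edge.py pics/raw_t9.png
```

```text
L row yaw -0.24 y@.5733 355.29 n 20 rms 4.17
L blk yaw -1.11 y@.5733 361.03 n 34 rms 2.35
R row yaw -2.37 y@.5733 304.83 n 20 rms 4.95
R blk yaw -2.16 y@.5733 301.79 n 33 rms 0.61
```

```bash
sed -i 's/p=np.polyfit(e\[:,0\],e\[:,1\],1);/f=cv2.fitLine((e*1000).astype(np.float32),cv2.DIST_WELSCH,0,.01,.01).ravel();k=f[1]\/f[0];p=np.array([k,(f[3]-k*f[2])\/1000]);/' edge.py; sed -i 's/(np.std(e\[:,1\]-np.polyval(p,e\[:,0\]))\*1000).round(2)/np.sort(abs(e[:,1]-np.polyval(p,e[:,0]))*1000)[len(e)\/\/2].round(2)/' edge.py; python3 edge.py pics/raw_t9.png
```

```text
L row yaw -1.82 y@.5733 359.36 n 20 rms 0.97
L blk yaw -2.52 y@.5733 360.1 n 34 rms 0.63
R row yaw -1.74 y@.5733 303.09 n 20 rms 0.67
R blk yaw -2.16 y@.5733 301.81 n 33 rms 0.48
```

```bash
python3 - <<'E'
from h import *
go((0.445,.3355,.047),-92.2)
E
```

```text
t 31.5 grasp [0.383  0.3379 0.2259] yaw -92.11 tilt [0.0013 0.001 ] w 0.0939 q7 -1.59 OFFSET [ 0.04 -6.18 17.9 ] ROLL 0.09
```

servo_tool --targets '[{"offset": [0,-4,4],"roll": 0.1},{"offset": [0,-6.1,8],"roll": 0.1},{"offset": [0,-6.1,12],"roll": 0.1},{"offset": [0,-6.1,15],"roll": 0.1},{"offset": [0,-6.1,17.8],"roll": 0.1},{"offset": [0,-6.1,17.8],"roll": 0.1},{"offset": [0,-6.1,17.8],"roll": 0.1},{"offset": [0,-6.1,17.8],"roll": 0.1},{"offset": [0,-6.1,17.8],"roll": 0.1}]' --claw 0.57

```text
time: 32.25
ee_pos: [0.4452, 0.3348, 0.2294]
tcp_rot: [-2.173, 2.264, -0.002]
contact_force: [0.8, -0.4, -0.1]
width: 0.0372
```

servo_tool --targets '[{"offset": [0,-0.5,0],"roll": 0},{"offset": [0,-1,0],"roll": 0},{"offset": [0,-1.3,0],"roll": 0},{"offset": [0,-1.6,0],"roll": 0},{"offset": [0,-1.6,0],"roll": 0}]'

```text
time: 32.67
ee_pos: [0.4608, 0.3341, 0.2279]
tcp_rot: [-2.175, 2.265, -0.001]
contact_force: [-0.3, -0.1, -0.6]
width: 0.0198
```

```bash
python3 - <<'E'
from h import *
go((0.464,.3350,.047),-92.2)
print(get_obs()["contact_force"])
S=shot("side","s9",(180,140,320,245),5.5)
E
```

```text
t 32.67 grasp [0.461  0.3342 0.0479] yaw -92.32 tilt [0.0012 0.0003] w 0.0198 q7 -1.35 OFFSET [-0.09 -0.29  0.09] ROLL -0.12
[-0.257412   -0.14023764 -0.62845304]
```

View pics/s9.png

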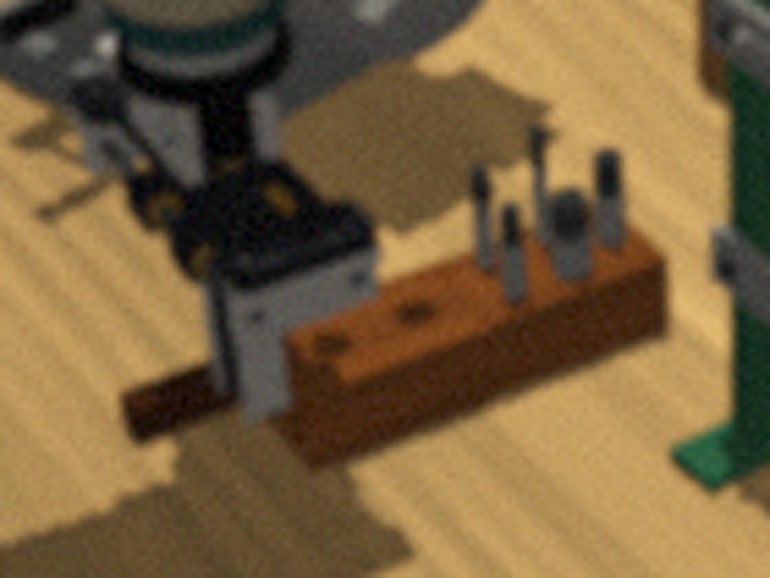

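Continue forward until it bears on the face.

servo_tool --targets '[{"offset": [-0.1,-0.2,0],"roll": 0},{"offset": [-0.1,-0.4,0],"roll": 0},{"offset": [-0.1,-0.6,0],"roll": 0},{"offset": [-0.1,-0.8,0],"roll": 0},{"offset": [-0.1,-0.8,0],"roll": 0}]'

```text
time: 33.13
ee_pos: [0.4658, 0.3351, 0.2271]
tcp_rot: [2.174, -2.261, -0.01]
contact_force: [-7.7, -0.2, 6.4]
width: 0.02
```

```bash
python3 - <<'E'
from h import *
go((0.464,.3350,.047),-92.2)
print(get_obs()["contact_force"])
E
```

```text
t 33.13 grasp [0.4644 0.3353 0.0471] yaw -92.25 tilt [-0.0079  0.001 ] w 0.02 q7 -1.35 OFFSET [0.03 0.04 0.01] ROLL -0.05
[-7.71539342 -0.17663206  6.37920096]
```

servo_tool --targets '[{"offset": [0,-0.2,-0.05],"roll": 0},{"offset": [0,-0.4,-0.05],"roll": 0},{"offset": [0,-0.4,-0.05],"roll": 0}]'

```text
time: 33.38
ee_pos: [0.4673, 0.335, 0.2271]
tcp_rot: [2.171, -2.256, -0.019]
contact_force: [-14.7, -0.4, 11.0]
width: 0.0203
```

```bash
python3 - <<'E'
from h import *
go((0.464,.3350,.047),-92.2)
print(get_obs()["contact_force"])
E
```

```text
t 33.38 grasp [0.4645 0.3353 0.0471] yaw -92.2 tilt [-0.0157  0.0013] w 0.0203 q7 -1.36 OFFSET [0.03 0.05 0.02] ROLL -0.0
[-14.7369985   -0.41534418  11.03354264]
```

servo_tool --targets '[{"offset": [0,1,0],"roll": 0},{"offset": [0,2.5,0],"roll": 0},{"offset": [0,2.5,-4],"roll": 0},{"offset": [0,2.5,-8],"roll": 0},{"offset": [0,2.5,-12],"roll": 0},{"offset": [0,2.5,-16],"roll": 0},{"offset": [0,2.5,-18],"roll": 0}]'

```text
time: 33.97
ee_pos: [0.4483, 0.3352, 0.4126]
tcp_rot: [-2.171, 2.262, -0.004]
contact_force: [1.9, 0.4, 0.9]
width: 0.0201
```

```bash
python3 - <<'E'
from h import *
S=shot("side","s10",(270,260,400,375),6)
T=shot("top","t10",(310,215,410,300),7.5)
go((0.475,-.17,.2),-90)
E
python3 edge.py pics/raw_t10.png
```

```text
t 34.07 grasp [0.4497 0.3363 0.2318] yaw -92.31 tilt [0.0069 0.0042] w 0.0204 q7 -1.58 OFFSET [50.5  -4.55  2.99] ROLL -2.31
L row yaw -2.17 y@.5733 359.82 n 20 rms 0.96
L blk yaw 4.44 y@.5733 360.94 n 3 rms 0.0
R row yaw -1.64 y@.5733 303.07 n 20 rms 0.64
R blk yaw -4.89 y@.5733 300.3 n 2 rms 0.0
```

View pics/s10.png

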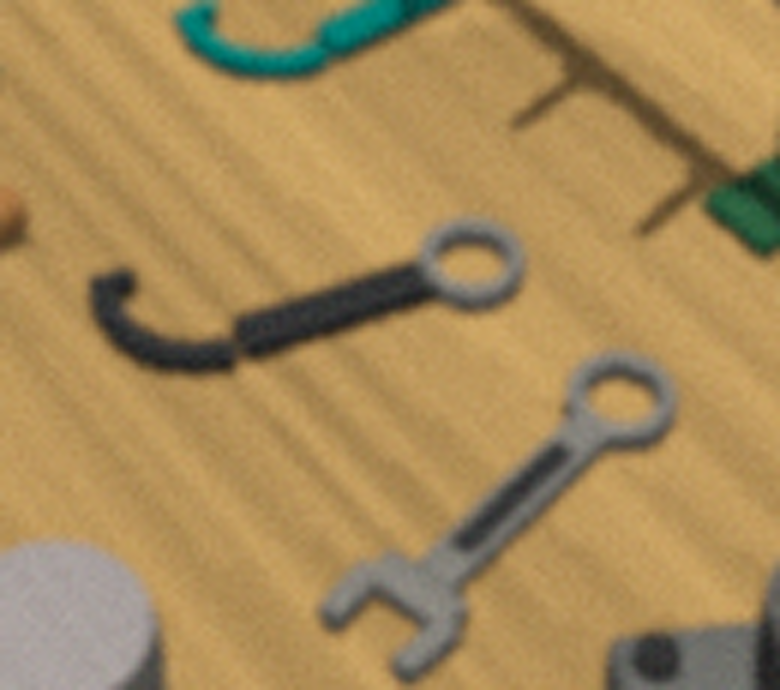

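View pics/t10.png

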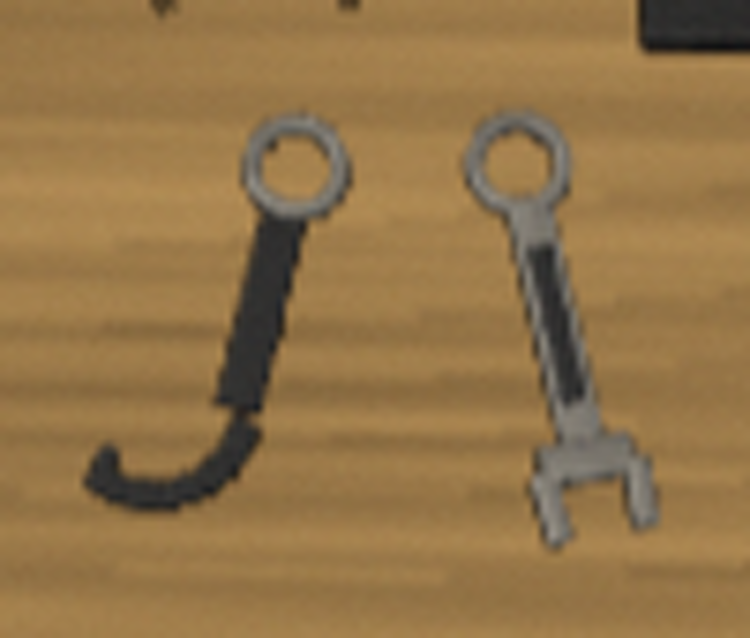

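```bash
cat > sp.py <<'E'
from h import *
T=capture("top");S=capture("side")
def tt(x,y):return (310+(x+.5)/7.5-.5,215+(y+.5)/7.5-.5)
def ss(x,y):return (270+(x+.5)/6-.5,260+(y+.5)/6-.5)
for n,e,f,h1,h2,se in (("span",(518,164),(601,535),(538,235),(575,410),(621,400)),("hook",(297,167),(165,508),(285,222),(240,402),(472,263))):
    E=onz(T,*tt(*e),.005);F=onz(T,*tt(*f),.007);A=onz(T,*tt(*h1),.009);B=onz(T,*tt(*h2),.009)
    d=(A-B)[:2];d/=np.linalg.norm(d)
    P,err=tri(T,tt(*e),S,ss(*se))
    print(n,"eye",E.round(4),"tri",P.round(4),err.round(4),"yaw handle",np.degrees(np.arctan2(d[1],d[0])).round(1),"eye-handle line off",np.cross(d,(E-A)[:2]).round(4),"len",np.dot(d,(E-F)[:2]).round(4)+.02)
    for k in (.06,.07,.066,.058): print("   origin if",k,(E[:2]-d*k).round(4))
E
python3 -W ignore sp.py
```

```text
span eye [ 0.5444 -0.1593  0.005 ] tri [ 0.5442 -0.1592  0.0064] 0.0003 yaw handle 11.8 eye-handle line off 0.0012 len 0.1599
   origin if 0.06 [ 0.4857 -0.1716]
   origin if 0.07 [ 0.4759 -0.1736]
   origin if 0.066 [ 0.4798 -0.1728]
   origin if 0.058 [ 0.4876 -0.1711]
hook eye [ 0.5411 -0.0781  0.005 ] tri [ 0.5407 -0.078   0.0071] 0.0001 yaw handle -12.8 eye-handle line off 0.0006 len 0.15469999999999998
   origin if 0.06 [ 0.4826 -0.0648]
   origin if 0.07 [ 0.4729 -0.0626]
   origin if 0.066 [ 0.4768 -0.0635]
   origin if 0.058 [ 0.4846 -0.0652]
```

```bash
python3 - <<'E'
from h import *
S=capture("side");T=capture("top")
si=S["img"].copy();ti=T["img"].copy()
si=cv2.resize(si[140:260,300:440],None,fx=5.5,fy=5.5,interpolation=cv2.INTER_CUBIC)
ti=cv2.resize(ti[155:205,235:385],None,fx=5.3,fy=5.3,interpolation=cv2.INTER_CUBIC)
roots=[(.6419,.1460),(.6448,.0767),(.6467,.0058),(.6515,-.0649)]; tips=[(.6063,.1443),(.6092,.074),(.6129,.0049),(.6154,-.0652)]
for r,t in zip(roots,tips):
    for p,z,c in((r,.235,(0,0,255)),(t,.27,(0,255,0))):
        u=(proj(S,(*p,z))-[300,140]+.5)*5.5-.5; cv2.circle(si,tuple(int(a) for a in u.round()),3,c,1)
        u=(proj(T,(*p,z))-[235,155]+.5)*5.3-.5; cv2.circle(ti,tuple(int(a) for a in u.round()),3,c,1)
cv2.imwrite("pics/so.png",si);cv2.imwrite("pics/to.png",ti)
E
```

```text
(no output)
```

View pics/so.png

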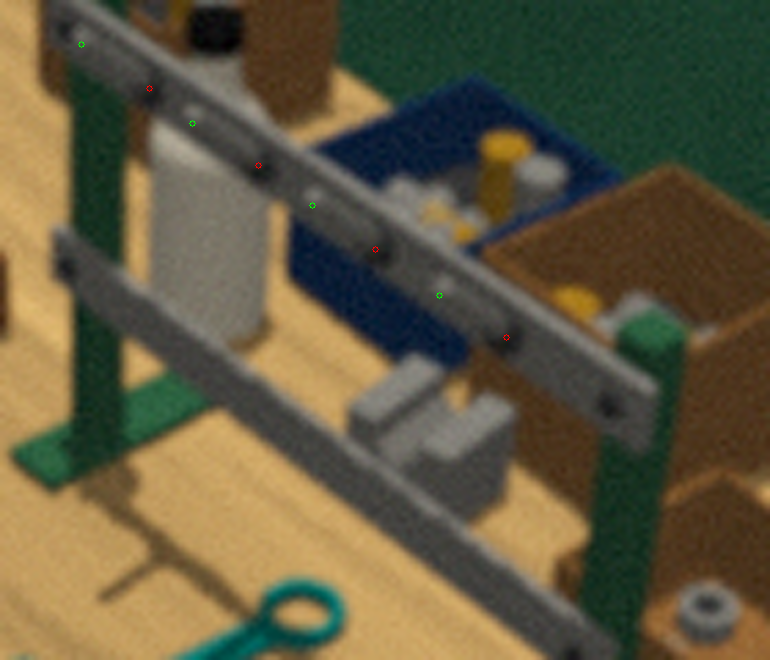

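View pics/to.png

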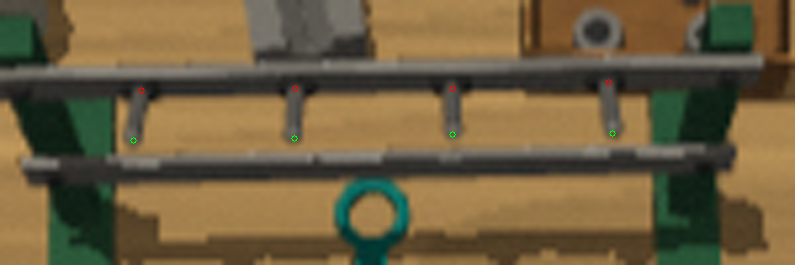

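```bash
python3 - <<'E'
from h import *
go((0.4857,-.1716,.2),-78.2)
E
```

```text
t 34.32 grasp [0.4461 0.3355 0.2264] yaw -92.31 tilt [-0.0022 -0.0015] w 0.0206 q7 -1.58 OFFSET [50.5  -6.01  2.71] ROLL -14.11
```

servo_tool --targets '[{"offset": [50.5,-6,2.7],"roll": -14.1},{"offset": [50.5,-6,2.7],"roll": -14.1},{"offset": [50.5,-6,2.7],"roll": -14.1},{"offset": [50.5,-6,2.7],"roll": -14.1},{"offset": [50.5,-6,2.7],"roll": -14.1},{"offset": [50.5,-6,2.7],"roll": -14.1},{"offset": [50.5,-6,2.7],"roll": -14.1},{"offset": [50.5,-6,2.7],"roll": -14.1},{"offset": [50.5,-6,2.7],"roll": -14.1},{"offset": [50.5,-6,2.7],"roll": -14.1},{"offset": [50.5,-6,2.7],"roll": -14.1},{"offset": [50.5,-6,2.7],"roll": -14.1}]' --claw 0

```text
time: 35.32
ee_pos: [0.4855, -0.1639, 0.3801]
tcp_rot: [2.437, -1.981, -0.003]
contact_force: [0.7, 0.6, -0.3]
width: 0.0471
```

```bash
python3 - <<'E'
from h import *
go((0.4857,-.1716,.12),-78.2)
E
```

```text
t 35.32 grasp [ 0.485  -0.1638  0.2001] yaw -78.22 tilt [-0.0023  0.0006] w 0.0471 q7 -0.44 OFFSET [0.78 0.08 8.01] ROLL -0.02
```

servo_tool --targets '[{"offset": [0.5,0,3],"roll": 0},{"offset": [0.5,0,6],"roll": 0},{"offset": [0.5,0,8],"roll": 0},{"offset": [0.5,0,10],"roll": 0},{"offset": [0.5,0,10],"roll": 0},{"offset": [0.5,0,10],"roll": 0}]'

```text
time: 35.82
ee_pos: [0.4863, -0.167, 0.2802]
tcp_rot: [2.436, -1.981, -0.005]
contact_force: [-0.3, -0.5, 0.5]
width: 0.0472
```

```bash
python3 - <<'E'
from h import *
go((0.4857,-.1716,.021),-78.2)
S=shot("side","s11",(270,230,430,375),5)
E
```

```text
t 35.82 grasp [ 0.4857 -0.1669  0.1002] yaw -78.26 tilt [-0.0036  0.0005] w 0.0472 q7 -0.29 OFFSET [0.47 0.06 7.92] ROLL -0.06
```

View pics/s11.png

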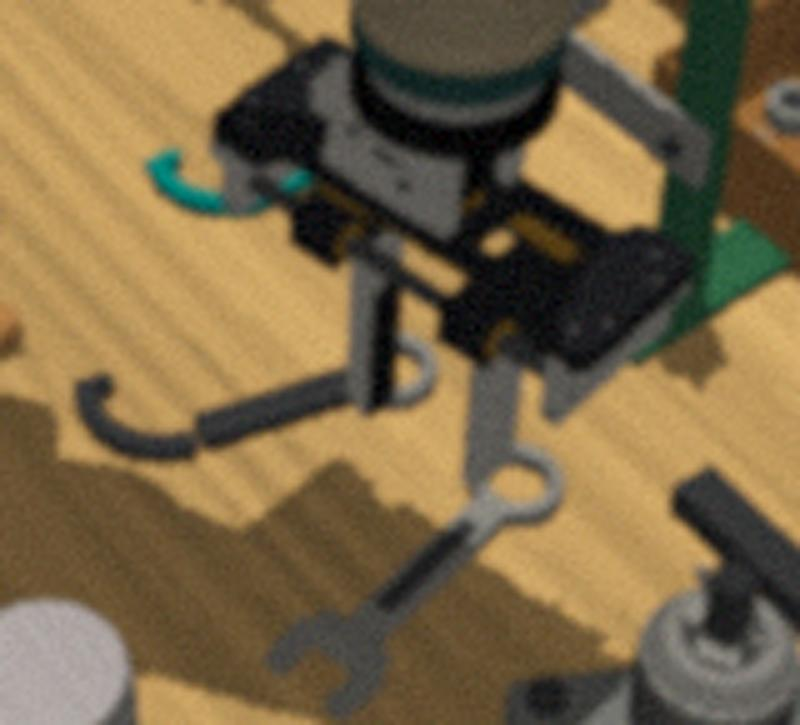

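servo_tool --targets '[{"offset": [0.4,0,2],"roll": 0},{"offset": [0.4,0,4],"roll": 0},{"offset": [0.4,0,6],"roll": 0},{"offset": [0.4,0,7],"roll": 0},{"offset": [0.4,0,7.7],"roll": 0},{"offset": [0.4,0,7.7],"roll": 0},{"offset": [0.4,0,7.7],"roll": 0}]'

```text
time: 36.45
ee_pos: [0.4881, -0.1711, 0.2052]
tcp_rot: [-2.438, 1.981, -0.002]
contact_force: [-0.3, 0.0, 0.4]
width: 0.0469
```

```bash
python3 - <<'E'
from h import *
go((0.4857,-.1716,.021),-78.2)
print(get_obs()["contact_force"])
S=shot("side","s11",(270,230,430,375),5)
E
```

```text
t 36.45 grasp [ 0.4882 -0.1712  0.0252] yaw -78.21 tilt [ 0.001  -0.0005] w 0.0469 q7 -0.17 OFFSET [-0.01  0.26  0.42] ROLL -0.01
[-0.25237463  0.01527776  0.37567805]
```

View pics/s11.png

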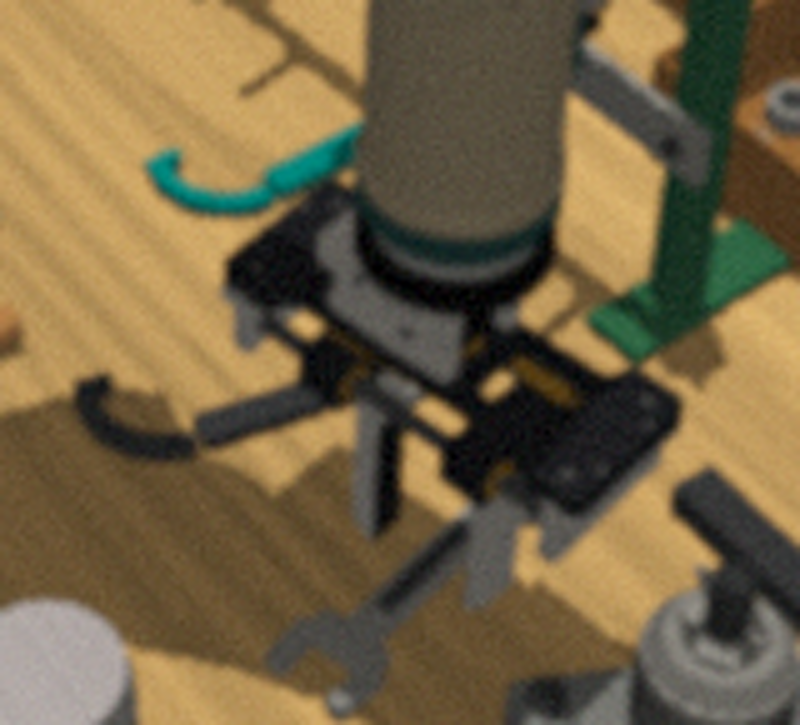

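servo_tool --targets '[{"offset": [0,0.2,0.2],"roll": 0},{"offset": [0,0.2,0.4],"roll": 0},{"offset": [0,0.2,0.4],"roll": 0}]'

```text
time: 36.75
ee_pos: [0.4858, -0.1713, 0.2007]
tcp_rot: [-2.438, 1.981, -0.0]
contact_force: [-0.4, -0.6, -0.3]
width: 0.047
```

servo_tool --targets '[{"offset": [0,0,0],"roll": 0},{"offset": [0,0,0],"roll": 0},{"offset": [0,0,0],"roll": 0},{"offset": [0,0,0],"roll": 0},{"offset": [0,0,0],"roll": 0},{"offset": [0,0,0],"roll": 0},{"offset": [0,0,0],"roll": 0},{"offset": [0,0,0],"roll": 0}]' --claw 1 --force 40

```text
time: 37.42
ee_pos: [0.4859, -0.1715, 0.2005]
tcp_rot: [2.437, -1.982, 0.001]
contact_force: [-0.3, -0.3, 0.6]
width: 0.0165
```

servo_tool --targets '[{"offset": [0,0,-1],"roll": 0},{"offset": [0,0,-2],"roll": 0},{"offset": [0,0,-4],"roll": 0},{"offset": [0,0,-7],"roll": 0},{"offset": [0,0,-10],"roll": 0},{"offset": [0,0,-14],"roll": 0},{"offset": [0,0,-18],"roll": 0},{"offset": [0,0,-22],"roll": 0},{"offset": [0,0,-26],"roll": 0},{"offset": [0,0,-29],"roll": 0}]'

```text
time: 38.25
ee_pos: [0.4849, -0.1718, 0.4944]
tcp_rot: [-2.436, 1.982, -0.003]
contact_force: [0.5, -1.2, -1.0]
width: 0.0163
```

```bash
python3 - <<'E'
from h import *
go((0.53,0.0,.31),-92)
print(get_obs()["contact_force"])
S=shot("side","s12",(290,110,450,255),5)
T=shot("top","t12",(280,100,480,280),4)
E
```

```text
t 38.25 grasp [ 0.4853 -0.1719  0.3144] yaw -78.28 tilt [ 0.0023 -0.0005] w 0.0163 q7 -0.56 OFFSET [-15.92  -7.87   0.44] ROLL 13.72
[ 0.48193656 -1.19138538 -1.00969641]
```

View pics/s12.png

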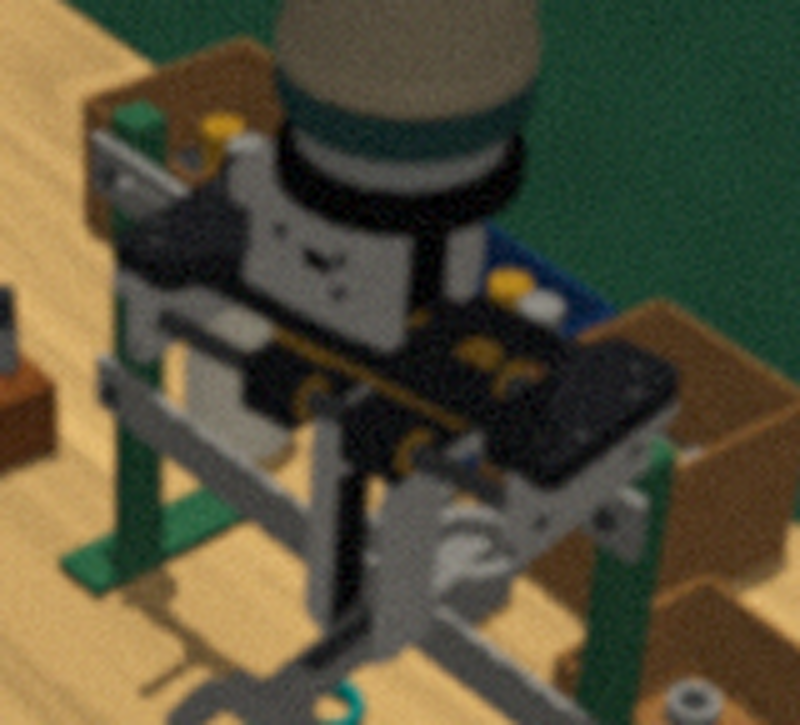

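View pics/t12.png

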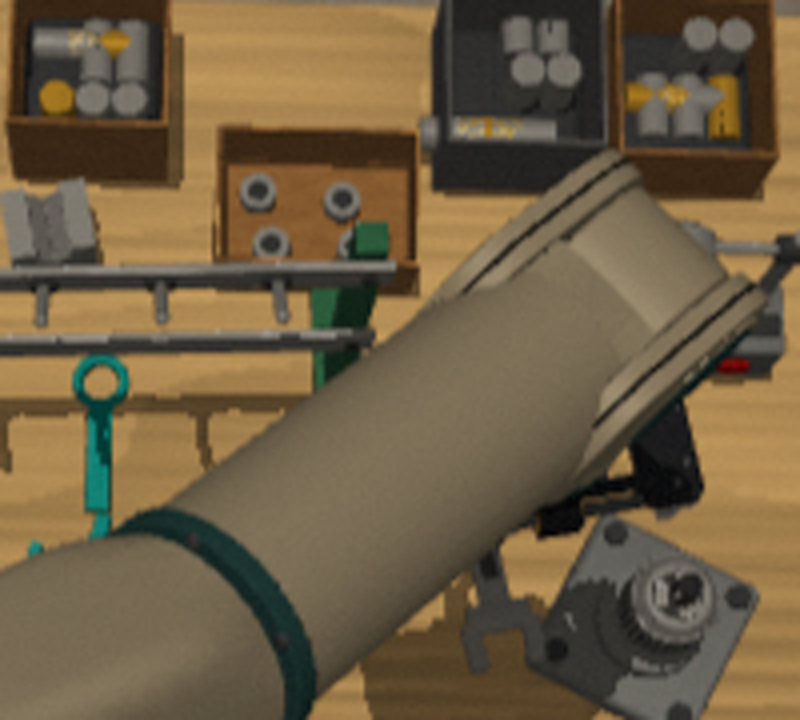

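```bash
python3 - <<'E'
from h import *
go((0.50,0.0023,.325),-88)
E
```

```text
t 38.35 grasp [ 0.4874 -0.1731  0.3158] yaw -78.24 tilt [ 0.0088 -0.0024] w 0.0164 q7 -0.56 OFFSET [-16.91  -4.82  -0.95] ROLL 9.76
```

servo_tool --targets '[{"offset": [-2,-0.5,-1],"roll": 2},{"offset": [-5,-1.5,-1],"roll": 5},{"offset": [-8,-2.4,-1],"roll": 9.8},{"offset": [-11,-3.2,-1],"roll": 9.8},{"offset": [-14,-4,-1],"roll": 9.8},{"offset": [-16,-4.5,-1],"roll": 9.8},{"offset": [-16.9,-4.8,-1],"roll": 9.8},{"offset": [-16.9,-4.8,-1],"roll": 9.8},{"offset": [-16.9,-4.8,-1],"roll": 9.8},{"offset": [-16.9,-4.8,-1],"roll": 9.8}]'

```text
time: 39.18
ee_pos: [0.4978, 0.0021, 0.5006]
tcp_rot: [2.256, -2.185, 0.001]
contact_force: [-1.0, 0.3, -2.2]
width: 0.0165
```

```bash
python3 - <<'E'
from h import *
go((0.5319,0.0023,.3055),-88)
S=shot("side","s13",(250,100,410,245),5)
T=shot("top","t13",(250,130,400,250),5)
g=np.array((.5,.0023,.325))
E
```

```text
t 39.18 grasp [0.4978 0.002  0.3206] yaw -88.17 tilt [-0.0001 -0.0008] w 0.0165 q7 -1.03 OFFSET [ 0.07 -3.41  1.51] ROLL -0.17
```

View pics/s13.png

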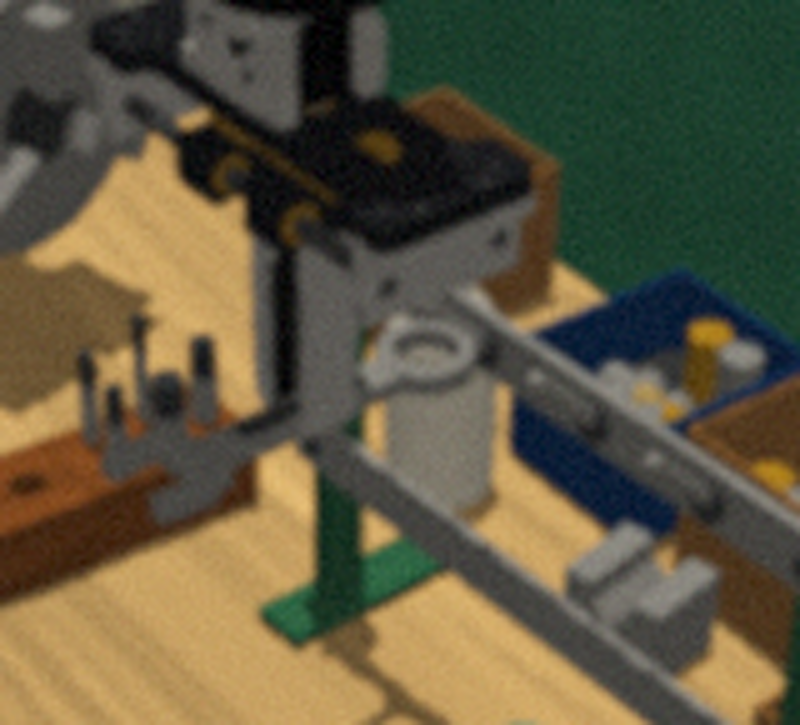

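View pics/t13.png

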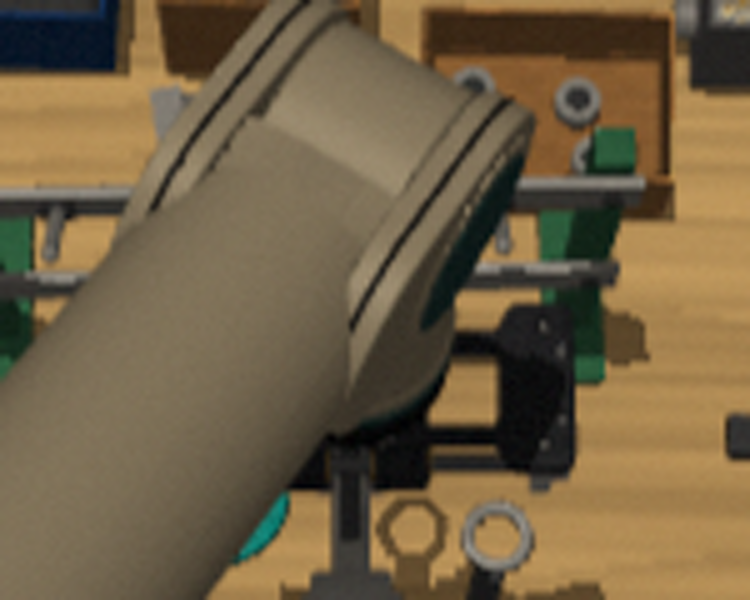

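```bash
python3 - <<'E'
from h import *
S=capture("side")
go((0.5319,0.0023,.3055),-88)
g=np.array((.4978,.002,.3206))
for d in ((.0598,.0021,-.0155),(.0608,.0021,-.0155),(.0598,.0021,-.0135)):
    print((proj(S,g+d)-[250,100]+.5)*5-.5)
E
```

```text
t 39.33 grasp [0.4981 0.0023 0.3207] yaw -88.18 tilt [ 0.0003 -0.0001] w 0.0167 q7 -1.03 OFFSET [ 0.1  -3.38  1.52] ROLL -0.18
[428.07490534 360.72687135]
[430.12059517 359.87913234]
[428.19321457 356.48725302]
```

servo_tool --targets '[{"offset": [0.1,-1.5,0],"roll": 0},{"offset": [0.1,-3,0.3],"roll": 0},{"offset": [0.1,-3.4,0.9],"roll": 0},{"offset": [0.1,-3.4,1.4],"roll": 0},{"offset": [0.1,-3.4,1.4],"roll": 0},{"offset": [0.1,-3.4,1.4],"roll": 0}]'

```text
time: 39.83
ee_pos: [0.5314, 0.0037, 0.486]
tcp_rot: [2.257, -2.183, -0.002]
contact_force: [-0.6, 0.0, -2.5]
width: 0.0166
```

```bash
python3 - <<'E'
from h import *
go((0.5319,0.0023,.3055),-88)
S=shot("side","s14",(290,120,400,220),7)
print(get_obs()["contact_force"])
for p in ((.6467,.0058,.235),(.6113,.0049,.2704)): print((proj(S,p)-[290,120]+.5)*7-.5)
E
```

```text
t 39.83 grasp [0.5311 0.0037 0.306 ] yaw -88.08 tilt [-0.0018  0.0001] w 0.0166 q7 -1.01 OFFSET [ 0.14 -0.07  0.05] ROLL -0.08
[ 0.31311723 -0.1062925  -1.86231186]
[547.35370847 457.11204908]
[462.64155736 401.42311195]
```

View pics/s14.png

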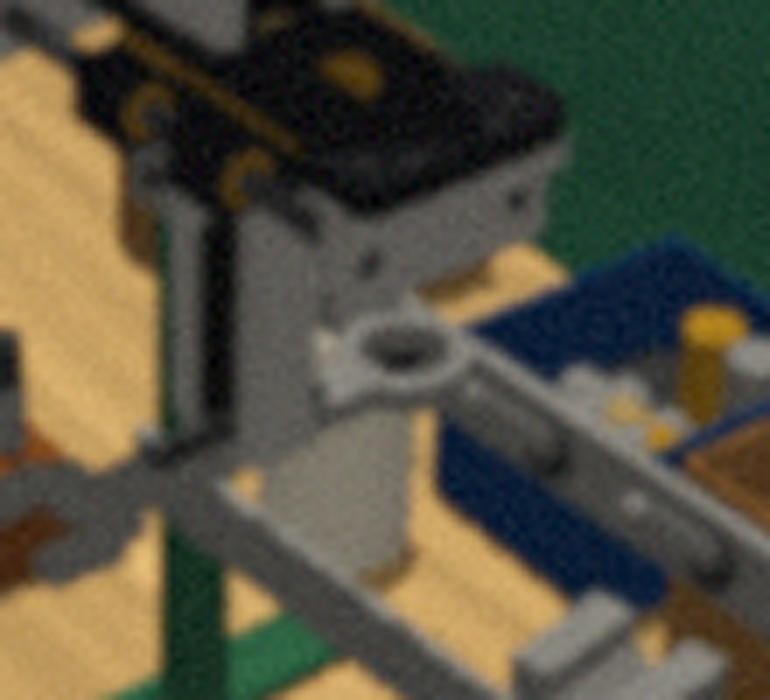

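servo_tool --targets '[{"offset": [0.1,-0.5,0.4],"roll": 0},{"offset": [0.1,-0.9,0.8],"roll": 0},{"offset": [0.1,-1.3,1.2],"roll": 0},{"offset": [0.1,-1.7,1.6],"roll": 0},{"offset": [0.1,-1.7,1.6],"roll": 0},{"offset": [0.1,-1.7,1.6],"roll": 0}]'

```text
time: 40.38
ee_pos: [0.5495, 0.0037, 0.47]
tcp_rot: [2.259, -2.182, -0.001]
contact_force: [0.2, 0.2, -2.1]
width: 0.0166
```

```bash
python3 - <<'E'
from h import *
go((0.5657,0.0032,.2717),-88)
S=shot("side","s14",(290,120,400,220),7)
print(get_obs()["contact_force"])
E
```

```text
t 40.38 grasp [0.5493 0.0037 0.29  ] yaw -88.01 tilt [-0.0009 -0.0004] w 0.0166 q7 -1.0 OFFSET [ 0.1  -1.64  1.83] ROLL -0.01
[ 0.48484496 -0.581322   -2.01927768]
```

View pics/s14.png

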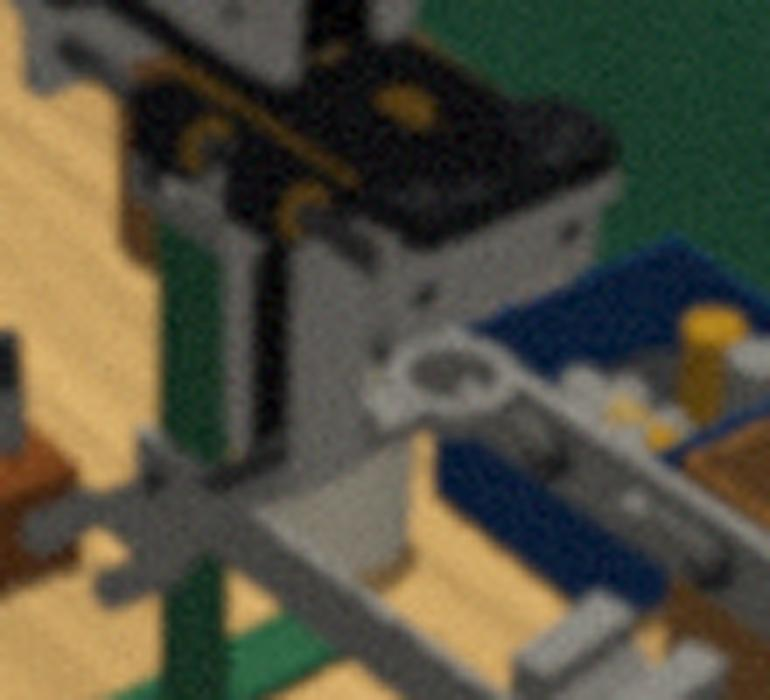

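servo_tool --targets '[{"offset": [0.1,-0.3,0.3],"roll": 0},{"offset": [0.1,-0.6,0.6],"roll": 0},{"offset": [0.1,-0.9,0.9],"roll": 0},{"offset": [0.1,-0.9,0.9],"roll": 0}]'

```text
time: 40.77
ee_pos: [0.5588, 0.0033, 0.4608]
tcp_rot: [2.26, -2.182, -0.001]
contact_force: [0.7, 0.8, -1.5]
width: 0.0164
```

```bash
python3 - <<'E'
from h import *
go((0.5657,0.0032,.2717),-88)
S=shot("side","s14",(290,120,400,220),7)
print(get_obs()["contact_force"])
E
```

```text
t 40.77 grasp [0.5587 0.0033 0.2808] yaw -87.99 tilt [-0.0006 -0.0001] w 0.0164 q7 -0.99 OFFSET [ 0.04 -0.7   0.9 ] ROLL 0.01
[-0.32066631 -0.54367329 -1.46238818]
```

View pics/s14.png

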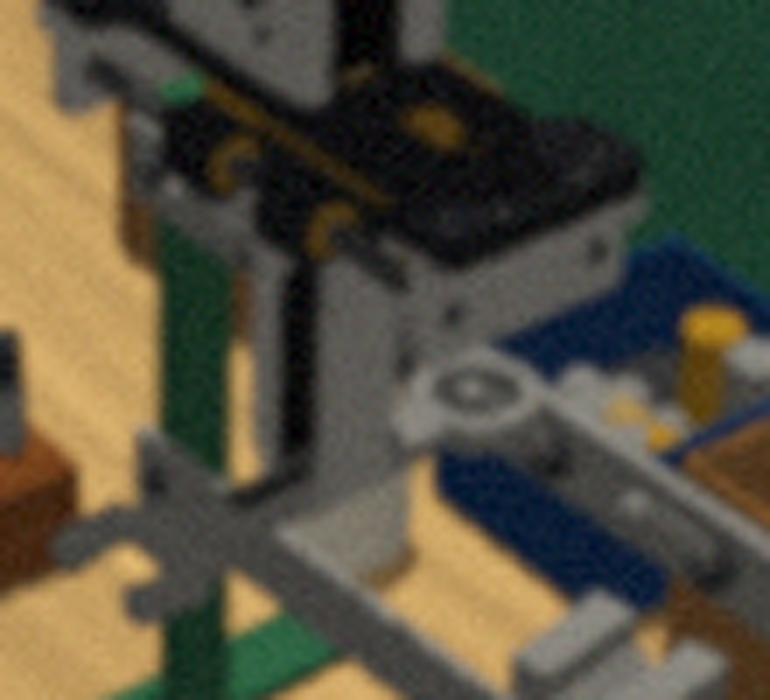

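servo_tool --targets '[{"offset": [0,-0.3,0.3],"roll": 0},{"offset": [0,-0.6,0.6],"roll": 0},{"offset": [0,-0.9,0.9],"roll": 0},{"offset": [0,-0.9,0.9],"roll": 0}]'

```text
time: 41.15
ee_pos: [0.5678, 0.0036, 0.4517]
tcp_rot: [2.26, -2.182, -0.001]
contact_force: [0.3, 0.1, -1.8]
width: 0.0164
```

```bash
python3 - <<'E'
from h import *
go((0.5657,0.0032,.2717),-88)
S=shot("side","s14",(290,120,400,220),7)
print(get_obs()["contact_force"])
E
```

```text
t 41.15 grasp [0.5676 0.0036 0.2717] yaw -87.98 tilt [-0.0007 -0.0001] w 0.0164 q7 -0.98 OFFSET [ 0.03  0.2  -0.  ] ROLL 0.02
[-0.41949687 -0.26219946 -1.95930596]
```

View pics/s14.png

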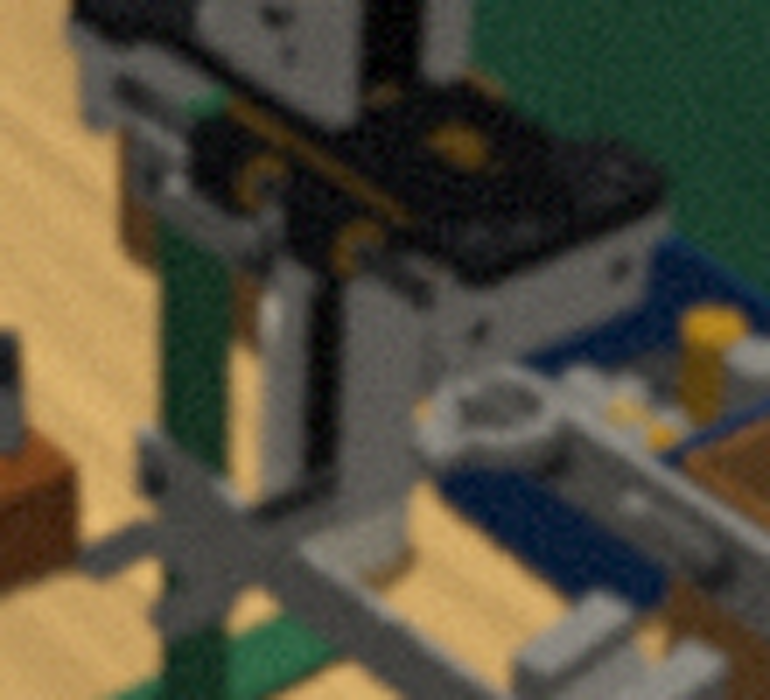

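servo_tool --targets '[{"offset": [0,-0.1,0.5],"roll": 0},{"offset": [0,-0.1,1.0],"roll": 0},{"offset": [0,-0.2,1.5],"roll": 0},{"offset": [0,-0.4,2.0],"roll": 0},{"offset": [0,-0.6,2.5],"roll": 0},{"offset": [0,-0.8,3.0],"roll": 0},{"offset": [0,-1.1,3.5],"roll": 0},{"offset": [0,-1.4,4.0],"roll": 0},{"offset": [0,-1.4,4.0],"roll": 0}]' --force 4

```text
time: 41.95
ee_pos: [0.5814, 0.0041, 0.4109]
tcp_rot: [2.259, -2.181, -0.002]
contact_force: [-2.2, 0.2, -3.6]
width: 0.0172
```

```bash
python3 - <<'E'
from h import *
go((0.5657,0.0032,.2717),-88)
S=shot("side","s15",(280,120,420,245),5.6)
print(get_obs()["contact_force"])
E
```

```text
t 41.95 grasp [0.581  0.0041 0.2309] yaw -88.0 tilt [-0.0023 -0.0002] w 0.0172 q7 -0.95 OFFSET [ 0.03  1.54 -4.07] ROLL 0.0
[-2.66249902  0.18823635 -2.7820757 ]
```

View pics/s15.png

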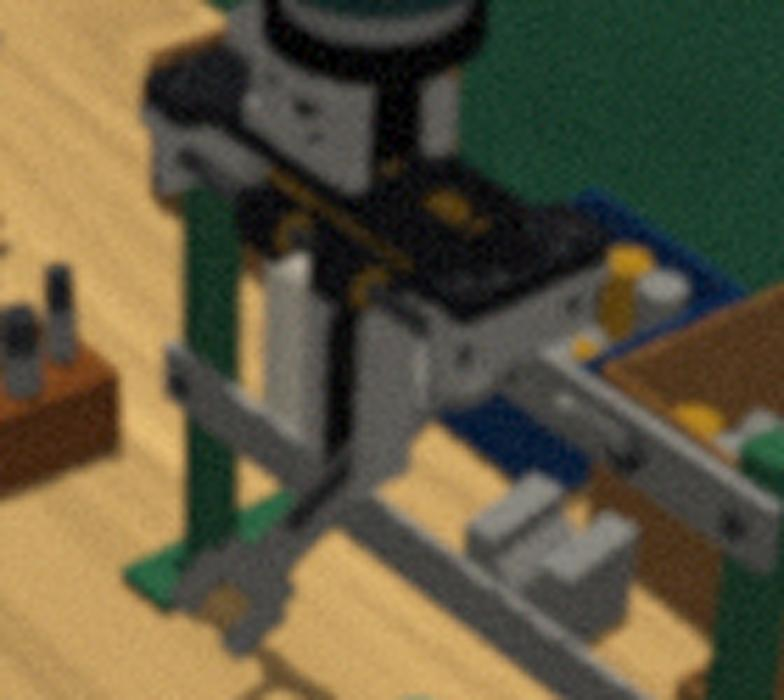

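servo_tool --targets '[{"offset": [0,-0.4,0.4],"roll": 0},{"offset": [0,-0.8,0.8],"roll": 0},{"offset": [0,-1.2,1.0],"roll": 0},{"offset": [0,-1.6,1.2],"roll": 0},{"offset": [0,-1.6,1.2],"roll": 0}]'

```text
time: 42.42
ee_pos: [0.5991, 0.0046, 0.4007]
tcp_rot: [-2.259, 2.18, -0.005]
contact_force: [0.2, -1.1, -2.4]
width: 0.0168
```

servo_tool --targets '[{"offset": [0,0,0],"roll": 0},{"offset": [0,0,0],"roll": 0},{"offset": [0,0,0],"roll": 0},{"offset": [0,0,0],"roll": 0},{"offset": [0,0,0],"roll": 0}]' --claw 0

```text
time: 42.83
ee_pos: [0.5974, 0.0043, 0.4008]
tcp_rot: [-2.259, 2.182, -0.001]
contact_force: [0.6, 1.1, 0.3]
width: 0.0454
```

```bash
python3 - <<'E'
from h import *
go((0.5657,0.0032,.2717),-88)
S=shot("side","s15",(280,120,420,245),5.6)
print(get_obs()["contact_force"])
E
```

```text
t 42.83 grasp [0.5975 0.0044 0.2208] yaw -88.01 tilt [0.0008 0.0001] w 0.0454 q7 -0.95 OFFSET [ 0.    3.18 -5.09] ROLL -0.01
[ 0.04992638  0.27043083 -0.06075413]
```

View pics/s15.png

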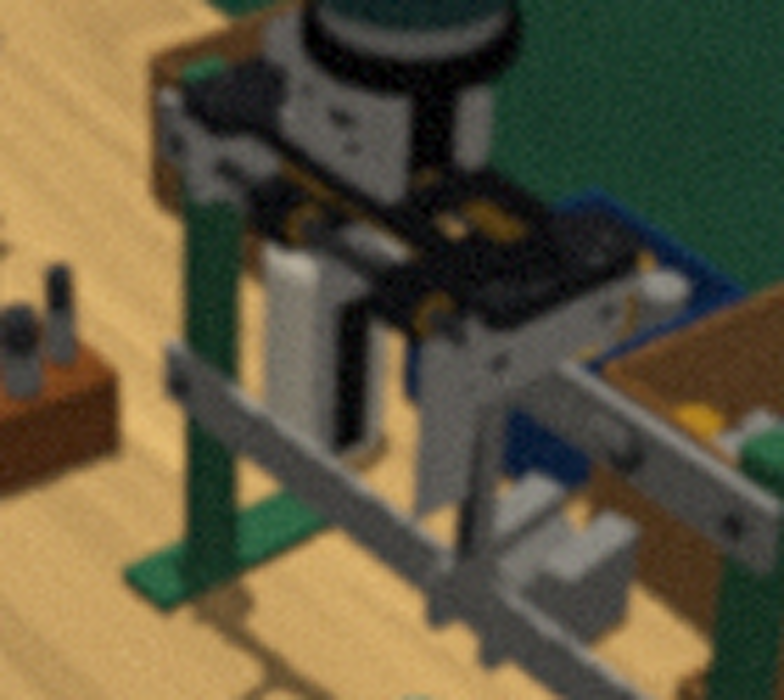

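servo_tool --targets '[{"offset": [0,1,0],"roll": 0},{"offset": [0,3,0],"roll": 0},{"offset": [0,6,0],"roll": 0},{"offset": [0,10,-1],"roll": 0},{"offset": [0,13,-1],"roll": 0},{"offset": [0,16,-1],"roll": 0},{"offset": [12,16,-1],"roll": 0},{"offset": [20,16,-1],"roll": 0},{"offset": [25,16,-1],"roll": 0},{"offset": [25,16,-1],"roll": 0}]'

```text
time: 43.72
ee_pos: [0.4432, -0.1687, 0.4108]
tcp_rot: [-2.262, 2.179, -0.001]
contact_force: [1.7, 1.4, -0.3]
width: 0.0471
```

```bash
python3 - <<'E'
from h import *
S=shot("side","s16",(270,120,430,330),3)
T=shot("top","t16",(230,150,420,300),4.2)
go((0.48,-.065,.2),-100)
E
```

```text
t 43.82 grasp [ 0.4424 -0.1766  0.232 ] yaw -88.72 tilt [ 0.0035 -0.0062] w 0.047 q7 -0.58 OFFSET [-11.09  -4.     3.15] ROLL 11.28
```

View pics/s16.png

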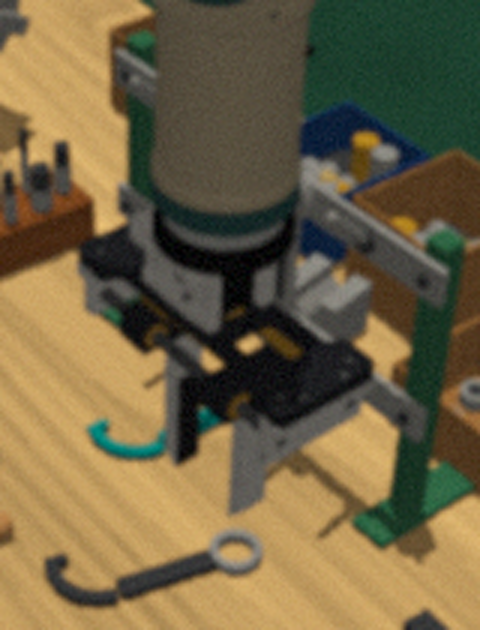

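View pics/t16.png

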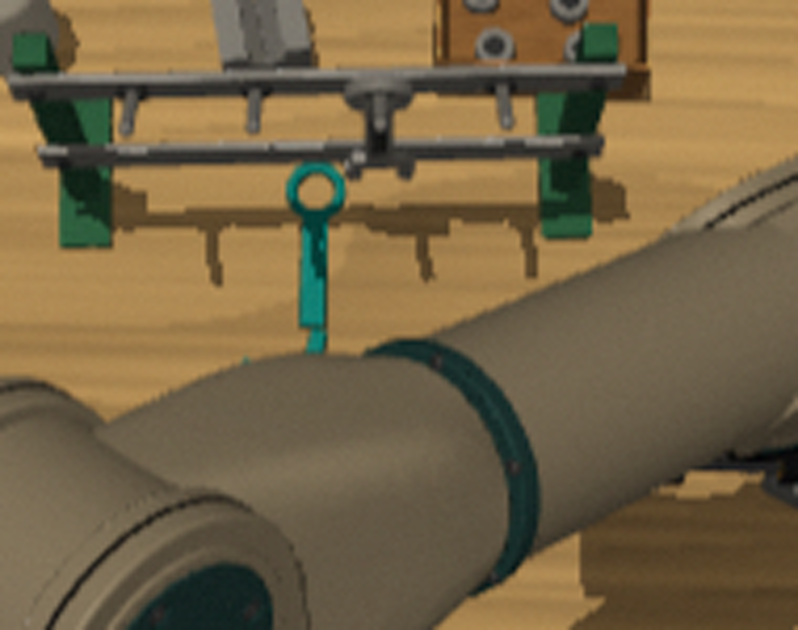

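```bash
python3 - <<'E'
from h import *
go((0.4846,-.0652,.1),-102.8)
E
```

```text
t 43.82 grasp [ 0.4424 -0.1766  0.232 ] yaw -88.72 tilt [ 0.0035 -0.0062] w 0.047 q7 -0.58 OFFSET [-11.13  -4.42  13.15] ROLL 14.08
```

servo_tool --targets '[{"offset": [-6,-3,2],"roll": 7},{"offset": [-11.1,-4.4,4],"roll": 14},{"offset": [-11.1,-4.4,6],"roll": 14},{"offset": [-11.1,-4.4,9],"roll": 14},{"offset": [-11.1,-4.4,12],"roll": 14},{"offset": [-11.1,-4.4,13],"roll": 14},{"offset": [-11.1,-4.4,13],"roll": 14},{"offset": [-11.1,-4.4,13],"roll": 14}]'

```text
time: 44.48
ee_pos: [0.4835, -0.0561, 0.2813]
tcp_rot: [-1.975, 2.443, -0.001]
contact_force: [0.4, -0.2, 0.9]
width: 0.0467
```

```bash
python3 - <<'E'
from h import *
go((0.4846,-.0652,.021),-102.8)
S=shot("side","s17",(270,230,400,345),6)
E
```

```text
t 44.48 grasp [ 0.4836 -0.0562  0.1013] yaw -102.1 tilt [ 0.0006 -0.0007] w 0.0467 q7 -0.78 OFFSET [ 0.86 -0.29  8.03] ROLL 0.7
```

View pics/s17.png

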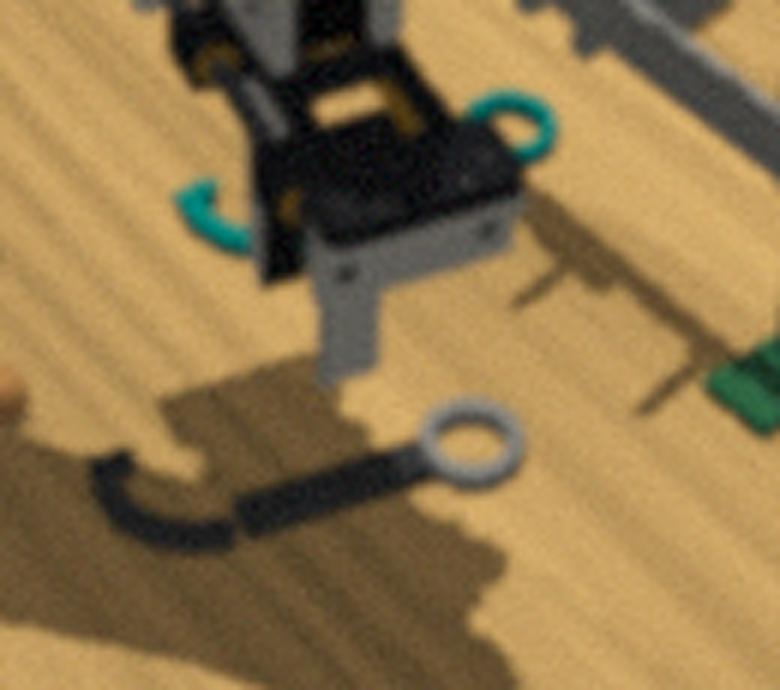

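servo_tool --targets '[{"offset": [0.9,-0.3,2],"roll": 0.7},{"offset": [0.9,-0.3,4],"roll": 0.7},{"offset": [0.9,-0.3,6],"roll": 0.7},{"offset": [0.9,-0.3,7],"roll": 0.7},{"offset": [0.9,-0.3,7.5],"roll": 0.7},{"offset": [0.9,-0.3,7.5],"roll": 0.7},{"offset": [0.9,-0.3,7.5],"roll": 0.7}]'

```text
time: 45.12
ee_pos: [0.485, -0.0653, 0.2068]
tcp_rot: [-1.96, 2.453, -0.003]
contact_force: [-0.1, -0.8, 0.0]
width: 0.0471
```

```bash
python3 - <<'E'
from h import *
go((0.4846,-.0652,.021),-102.8)
S=shot("side","s17",(270,230,400,345),6)
E
```

```text
t 45.12 grasp [ 0.4854 -0.0654  0.0268] yaw -102.76 tilt [ 0.0024 -0.0002] w 0.0471 q7 -0.67 OFFSET [0.   0.08 0.58] ROLL 0.04
```

View pics/s17.png

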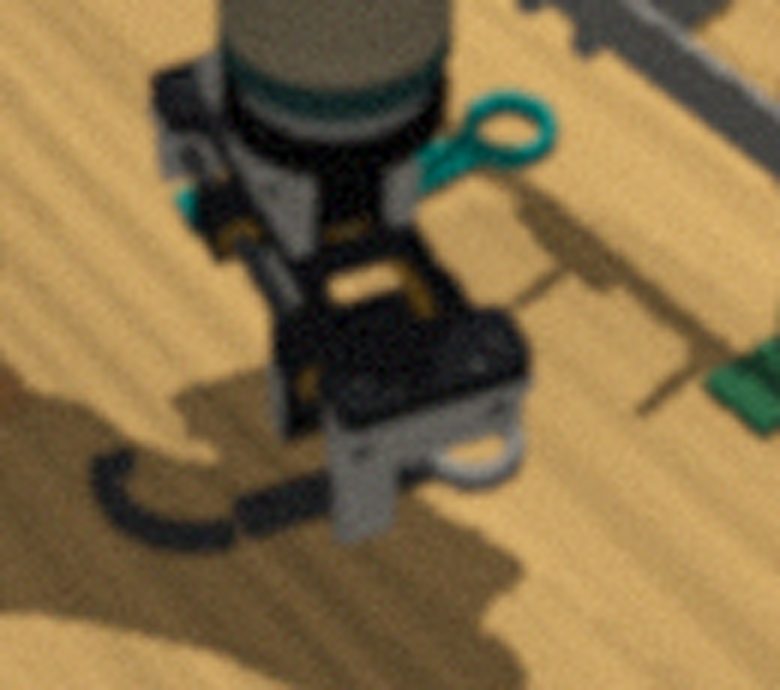

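servo_tool --targets '[{"offset": [0,0,0.3],"roll": 0},{"offset": [0,0,0.6],"roll": 0},{"offset": [0,0,0.6],"roll": 0}]'

```text
time: 45.42
ee_pos: [0.4846, -0.0647, 0.1996]
tcp_rot: [-1.962, 2.453, -0.001]
contact_force: [0.4, -0.3, -0.3]
width: 0.0469
```

servo_tool --targets '[{"offset": [0,0,0],"roll": 0},{"offset": [0,0,0],"roll": 0},{"offset": [0,0,0],"roll": 0},{"offset": [0,0,0],"roll": 0},{"offset": [0,0,0],"roll": 0},{"offset": [0,0,0],"roll": 0},{"offset": [0,0,0],"roll": 0},{"offset": [0,0,0],"roll": 0}]' --claw 1 --force 40

```text
time: 46.08
ee_pos: [0.4844, -0.0648, 0.1995]
tcp_rot: [1.962, -2.454, 0.0]
contact_force: [-0.4, -0.8, 3.0]
width: 0.0164
```

```bash
python3 - <<'E'
from h import *
go((0.4846,-.0652,.021),-102.8)
E
```

```text
t 46.08 grasp [ 0.4844 -0.0648  0.0195] yaw -102.71 tilt [ 0.0001 -0.0002] w 0.0164 q7 -0.67 OFFSET [ 0.03 -0.03 -0.15] ROLL 0.09
```

servo_tool --targets '[{"offset": [0,0,-1],"roll": 0},{"offset": [0,0,-2],"roll": 0},{"offset": [0,0,-4],"roll": 0},{"offset": [0,0,-7],"roll": 0},{"offset": [0,0,-10],"roll": 0},{"offset": [0,0,-14],"roll": 0},{"offset": [0,0,-18],"roll": 0},{"offset": [0,0,-22],"roll": 0},{"offset": [0,0,-26],"roll": 0},{"offset": [0,0,-30],"roll": 0},{"offset": [0,0,-30],"roll": 0}]'

```text
time: 47.0
ee_pos: [0.4856, -0.0664, 0.5055]
tcp_rot: [-1.957, 2.448, -0.012]
contact_force: [1.5, 0.0, -0.8]
width: 0.0161
```

```bash
python3 - <<'E'
from h import *
go((0.50,0.0725,.325),-88)
print(get_obs()["contact_force"])
S=shot("side","s18",(250,100,410,245),5)
E
```

```text
t 47.0 grasp [ 0.4875 -0.0666  0.3255] yaw -102.71 tilt [ 0.0107 -0.0013] w 0.0161 q7 -1.16 OFFSET [-13.84   1.84   0.05] ROLL -14.71
[ 1.54634432  0.01389558 -0.82870251]
```

View pics/s18.png

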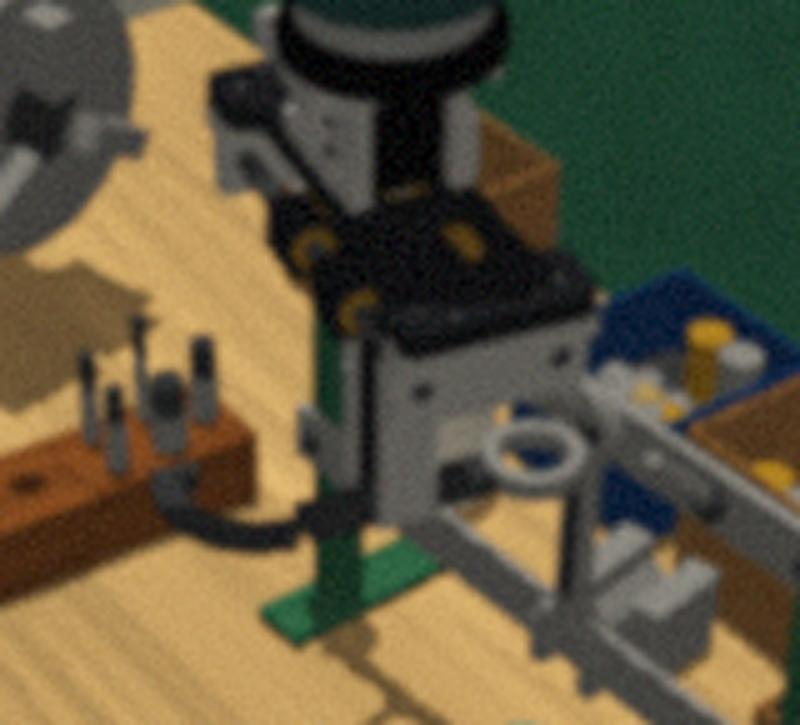

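servo_tool --targets '[{"offset": [-2,0.3,0],"roll": -4},{"offset": [-5,0.7,0],"roll": -9},{"offset": [-8,1,0],"roll": -14.7},{"offset": [-11,1.5,0],"roll": -14.7},{"offset": [-13,1.8,0],"roll": -14.7},{"offset": [-13.8,1.8,0],"roll": -14.7},{"offset": [-13.8,1.8,0],"roll": -14.7},{"offset": [-13.8,1.8,0],"roll": -14.7},{"offset": [-13.8,1.8,0],"roll": -14.7}]'

```text
time: 47.8
ee_pos: [0.4969, 0.0721, 0.4992]
tcp_rot: [2.256, -2.185, 0.0]
contact_force: [0.0, 0.3, -1.9]
width: 0.0165
```

```bash
python3 - <<'E'
from h import *
go((0.5316,0.0726,.3045),-88)
S=shot("side","s18",(250,90,410,235),5)
o=get_obs();g=o["ee_pos"]+[0,0,-.18]
print((proj(S,g+[.0582,.002,-.0095])-[250,90]+.5)*5-.5)
E
```

```text
t 47.8 grasp [0.4968 0.0719 0.3192] yaw -88.17 tilt [-0.0006 -0.0011] w 0.0165 q7 -1.21 OFFSET [ 0.04 -3.48  1.46] ROLL -0.17
[320.09740099 322.23810019]
```

View pics/s18.png

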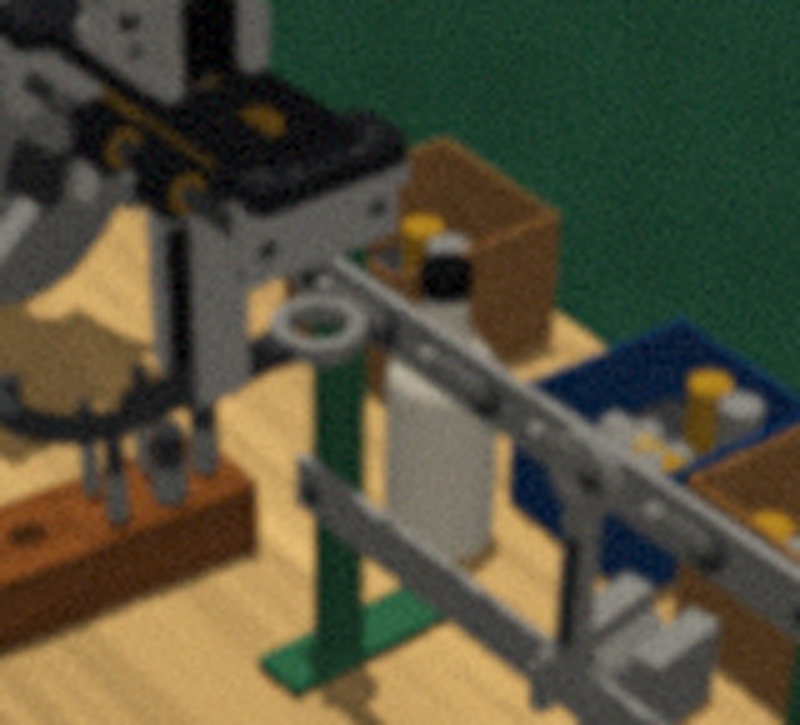

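servo_tool --targets '[{"offset": [0,-1.5,0],"roll": 0},{"offset": [0,-3,0.3],"roll": 0},{"offset": [0,-3.5,0.9],"roll": 0},{"offset": [0,-3.5,1.4],"roll": 0},{"offset": [0,-3.5,1.4],"roll": 0},{"offset": [0,-3.5,1.4],"roll": 0}]'

```text
time: 48.35
ee_pos: [0.5314, 0.0745, 0.485]
tcp_rot: [2.257, -2.183, -0.002]
contact_force: [-0.4, -0.3, -0.6]
width: 0.0164
```

```bash
python3 - <<'E'
from h import *
go((0.5316,0.0726,.3045),-88)
E
```

```text
t 48.35 grasp [0.531  0.0744 0.305 ] yaw -88.09 tilt [-0.0019 -0.    ] w 0.0164 q7 -1.18 OFFSET [ 0.19 -0.05  0.05] ROLL -0.09
```

servo_tool --targets '[{"offset": [0.1,-0.5,0.4],"roll": 0},{"offset": [0.1,-0.9,0.8],"roll": 0},{"offset": [0.1,-1.3,1.2],"roll": 0},{"offset": [0.1,-1.8,1.7],"roll": 0},{"offset": [0.1,-2.2,2.1],"roll": 0},{"offset": [0.1,-2.2,2.1],"roll": 0}]'

```text
time: 48.85
ee_pos: [0.5548, 0.0751, 0.4633]
tcp_rot: [2.259, -2.181, -0.001]
contact_force: [0.5, 0.4, -1.2]
width: 0.0164
```

```bash
python3 - <<'E'
from h import *
go((0.5654,0.0736,.2707),-88)
S=shot("side","s19",(270,100,380,200),7)
print(get_obs()["contact_force"])
E
```

```text
t 48.85 grasp [0.5546 0.075  0.2833] yaw -87.99 tilt [-0.0011 -0.0007] w 0.0164 q7 -1.16 OFFSET [ 0.18 -1.08  1.26] ROLL 0.01
[-0.44042906 -0.95236341 -0.84356962]
```

View pics/s19.png

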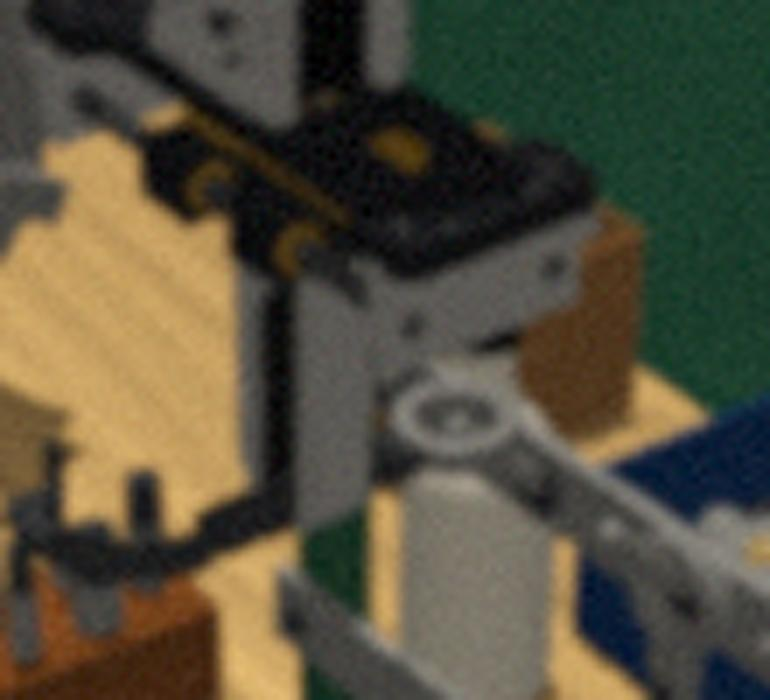

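servo_tool --targets '[{"offset": [0.1,-0.4,0.4],"roll": 0},{"offset": [0.1,-0.8,0.8],"roll": 0},{"offset": [0.1,-1.2,1.2],"roll": 0},{"offset": [0.1,-1.2,1.2],"roll": 0}]'

```text
time: 49.23
ee_pos: [0.5667, 0.0745, 0.4515]
tcp_rot: [2.259, -2.182, -0.0]
contact_force: [-0.2, -0.1, -1.5]
width: 0.0164
```

```bash
python3 - <<'E'
from h import *
go((0.5654,0.0736,.2707),-88)
S=shot("side","s19",(270,100,380,200),7)
print(get_obs()["contact_force"])
E
```

```text
t 49.23 grasp [0.5666 0.0745 0.2715] yaw -87.99 tilt [-0.0007 -0.0003] w 0.0164 q7 -1.15 OFFSET [0.08 0.12 0.08] ROLL 0.01
[ 0.00412813 -0.41417225 -1.75828766]
```

View pics/s19.png

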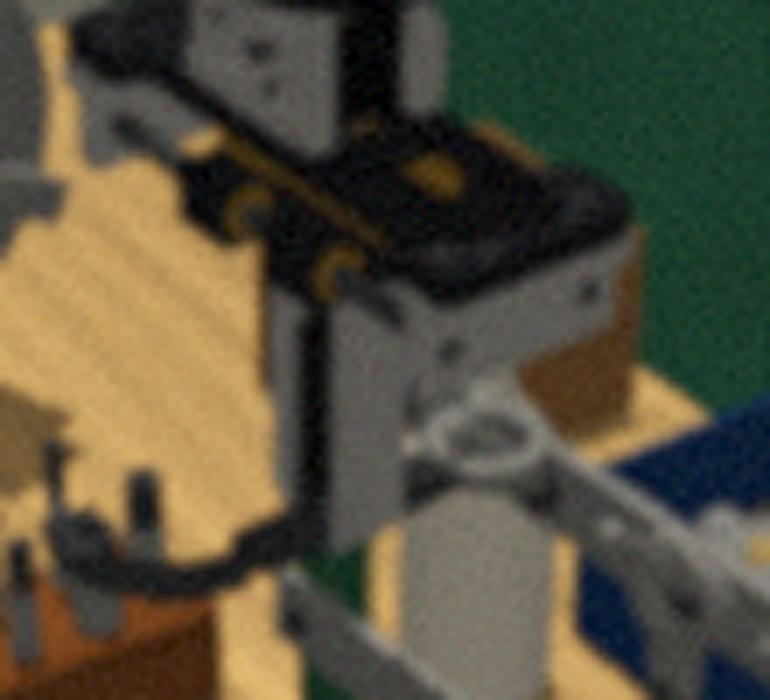

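servo_tool --targets '[{"offset": [0,-0.1,0.5],"roll": 0},{"offset": [0,-0.1,1.0],"roll": 0},{"offset": [0,-0.2,1.5],"roll": 0},{"offset": [0,-0.4,2.0],"roll": 0},{"offset": [0,-0.6,2.5],"roll": 0},{"offset": [0,-0.8,3.0],"roll": 0},{"offset": [0,-1.1,3.5],"roll": 0},{"offset": [0,-1.4,4.0],"roll": 0},{"offset": [0,-1.4,4.0],"roll": 0}]' --force 4

```text
time: 50.03
ee_pos: [0.5803, 0.075, 0.411]
tcp_rot: [2.258, -2.181, -0.002]
contact_force: [-2.2, -0.5, -3.2]
width: 0.0167
```

servo_tool --targets '[{"offset": [0,-0.4,0.4],"roll": 0},{"offset": [0,-0.8,0.8],"roll": 0},{"offset": [0,-1.2,1.0],"roll": 0},{"offset": [0,-1.6,1.2],"roll": 0},{"offset": [0,-1.6,1.2],"roll": 0}]'

```text
time: 50.45
ee_pos: [0.5979, 0.0754, 0.4006]
tcp_rot: [-2.258, 2.181, -0.005]
contact_force: [0.2, 0.2, -0.8]
width: 0.0168
```

```bash
python3 - <<'E'
from h import *
go((0.5654,0.0736,.2707),-88)
S=shot("side","s19",(240,100,380,240),5)
print(get_obs()["contact_force"])
E
```

```text
t 50.45 grasp [0.5986 0.0753 0.2206] yaw -87.99 tilt [ 0.004  -0.0006] w 0.0168 q7 -1.11 OFFSET [ 0.06  3.31 -5.02] ROLL 0.01
[-0.32166184  0.4136774  -1.83769629]
```

View pics/s19.png

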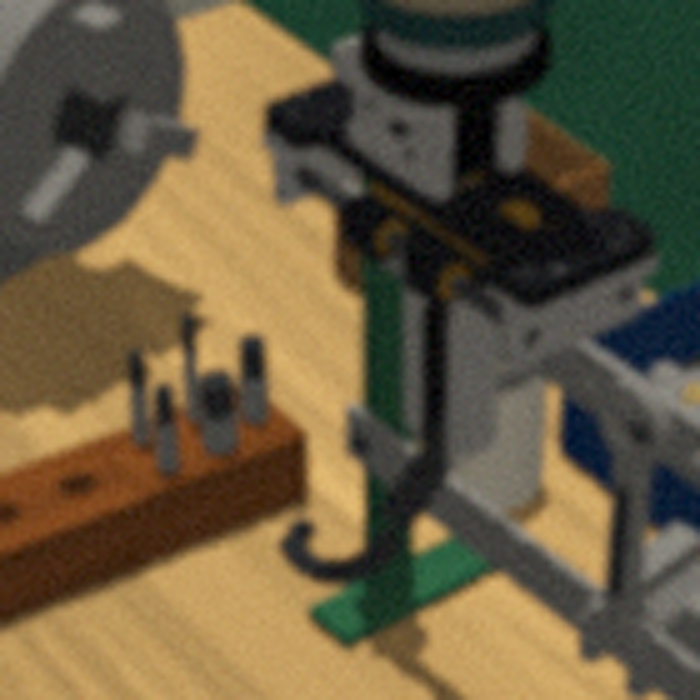

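servo_tool --targets '[{"offset": [0,0,0],"roll": 0},{"offset": [0,0,0],"roll": 0},{"offset": [0,0,0],"roll": 0},{"offset": [0,0,0],"roll": 0},{"offset": [0,0,0],"roll": 0}]' --claw 0

```text
time: 50.92
ee_pos: [0.5963, 0.0753, 0.4008]
tcp_rot: [-2.259, 2.182, -0.001]
contact_force: [0.8, -0.0, -0.2]
width: 0.0457
```

servo_tool --targets '[{"offset": [0,1,0],"roll": 0},{"offset": [0,3,0],"roll": 0},{"offset": [0,6,0],"roll": 0},{"offset": [0,10,-2],"roll": 0},{"offset": [0,13,-5],"roll": 0},{"offset": [0,15,-8],"roll": 0},{"offset": [0,17,-8],"roll": 0}]'

```text
time: 51.5
ee_pos: [0.4264, 0.0679, 0.4843]
tcp_rot: [-2.254, 2.179, -0.005]
contact_force: [0.9, 0.1, -0.5]
width: 0.047
```

```bash
python3 - <<'E'
from h import *
S=shot("side","s20")
T=shot("top","t20")
go((0.30,.45,.3),-88)
E
```

```text
t 51.6 grasp [0.4243 0.0697 0.3013] yaw -88.0 tilt [-0.0001  0.0039] w 0.0472 q7 -1.23 OFFSET [-38.44  11.09   0.28] ROLL 0.0
```

View pics/s20.png

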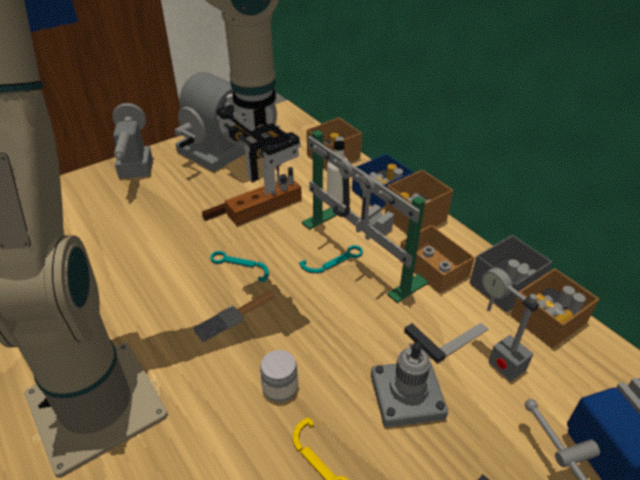

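View pics/t20.png

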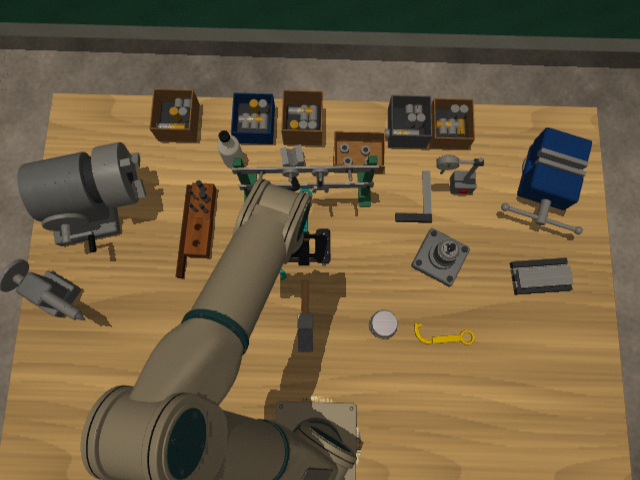

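servo_tool --targets '[{"offset": [-38,11,-4],"roll": 0},{"offset": [-38,11,-4],"roll": 0},{"offset": [-38,11,-4],"roll": 0},{"offset": [-38,11,-4],"roll": 0},{"offset": [-38,11,-4],"roll": 0},{"offset": [-38,11,-4],"roll": 0},{"offset": [-38,11,-4],"roll": 0},{"offset": [-38,11,-4],"roll": 0},{"offset": [-38,11,-4],"roll": 0},{"offset": [-38,11,-4],"roll": 0},{"offset": [-38,11,-4],"roll": 0},{"offset": [-38,11,-4],"roll": 0}]'

```text
time: 52.6
ee_pos: [0.3029, 0.4471, 0.5192]
tcp_rot: [2.262, -2.178, 0.003]
contact_force: [0.8, -0.1, 0.1]
width: 0.047
```

```bash
python3 - <<'E'
from h import *
S=shot("side","s21",(180,110,450,310),2.9)
T=shot("top","t21",(170,130,490,290),2.5)
T=shot("top","t22",(405,215,480,290),8)
print(get_obs()["ee_pos"],get_obs()["time"])
E
python3 edge.py pics/raw_t21.png
```

```text
[0.30417737 0.44414609 0.52024015] 52.75
L row yaw -1.93 y@.5733 359.31 n 18 rms 1.1
L blk yaw -2.39 y@.5733 360.11 n 34 rms 0.62
R row yaw -1.06 y@.5733 302.8 n 18 rms 0.69
R blk yaw -2.11 y@.5733 302.1 n 33 rms 0.6
```

View pics/s21.png

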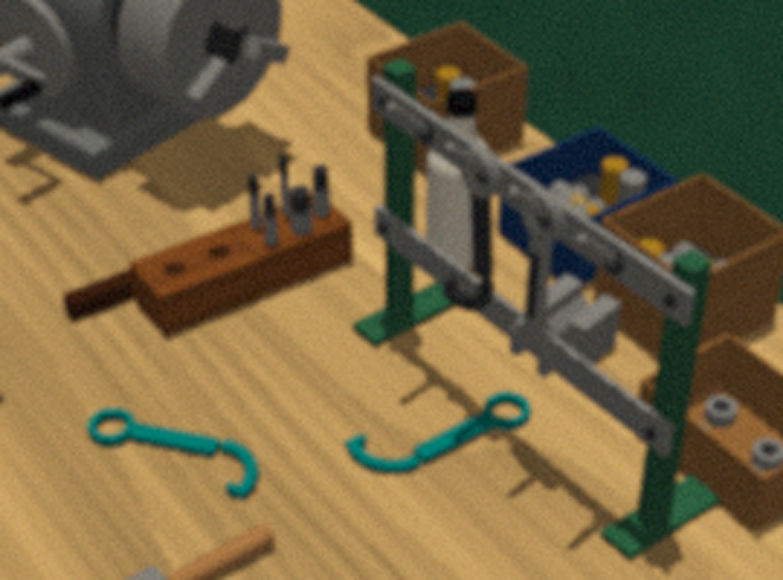

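View pics/t21.png

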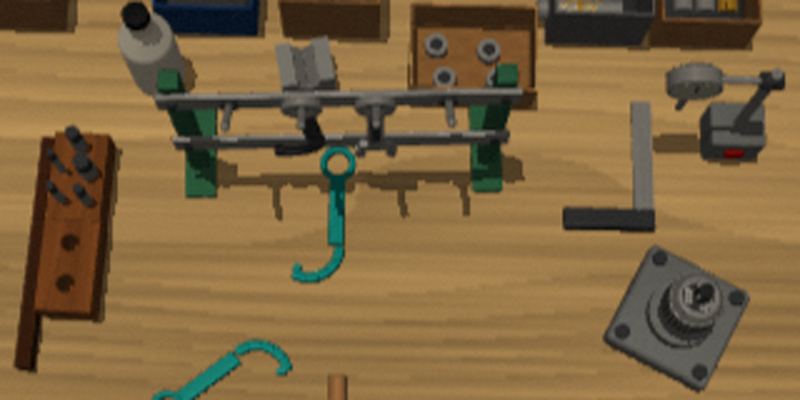

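View pics/t22.png

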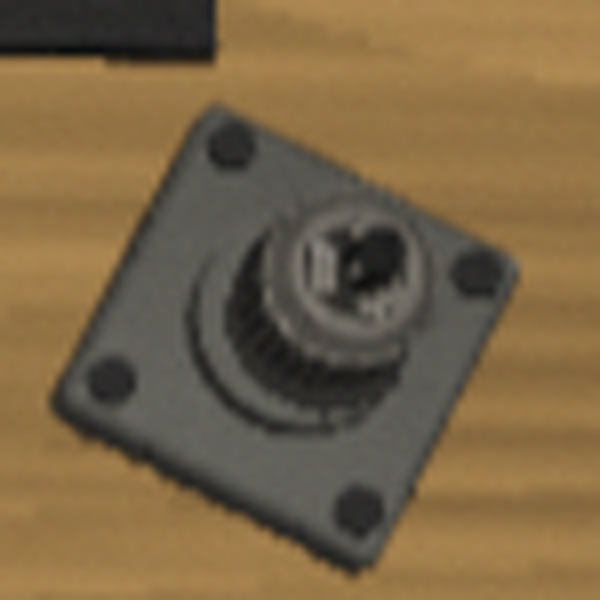

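servo_tool --targets '[{"offset": [0,0,0],"roll": 0},{"offset": [0,0,0],"roll": 0},{"offset": [0,0,0],"roll": 0},{"offset": [0,0,0],"roll": 0},{"offset": [0,0,0],"roll": 0},{"offset": [0,0,0],"roll": 0}]'

```text
time: 53.3
ee_pos: [0.3032, 0.4453, 0.5205]
tcp_rot: [-2.26, 2.182, 0.0]
contact_force: [0.2, -0.9, -0.3]
width: 0.0468
```

```bash
python3 - <<'E'
from h import *
a=cv2.imread("pics/raw_s21.png");b=shot("side","s23")["img"]
d=cv2.absdiff(cv2.GaussianBlur(a,(5,5),0),cv2.GaussianBlur(b,(5,5),0)).max(2)[130:330,180:460]
print("max diff in rack/block/chuck region",d.max(),(d>25).sum())
close_job()
E
```

```text
max diff in rack/block/chuck region 22 0
the job is handed in; nothing more can be done
```

The whole job is done and handed in at about 53 s of the 210 s allowed.

- **Spot drill:** It is standing in the chuck, and I lowered it until the wrist force showed it resting on the bore floor. I then tightened the sleeve in two passes. Torque was about 0.3 N m turning free and rose to about 0.7–0.8 N m once the jaws closed on the bit. After letting go and gripping the sleeve again, it took about 0.55 N m to move it.
- **Sleeve angle not confirmed:** I had no direct view of the sleeve angle. The gripper fingers may have slipped on the sleeve near the end, so the grip is judged from the torque and from pictures of the jaws closed around the bit.
- **Tool block:** It is butted against the neighbouring block. A last 15 N push on its near end moved it no further. In the top view the edges line up to about 1 mm and 1°. The noisiest edge fit differed by about 3 mm, but a more robust fit of the same edges did not repeat that.
- **Spanners:** Only two of the four were on the bench: spanner_b (160 mm) and the dark hook, which I took to be hook_d from its length of about 155–160 mm. spanner_b hangs by its eye on peg2 and the hook on peg1. Two pictures 0.7 s apart showed no movement of either.
- **Left alone:** I steered clear of the dial indicator and of the turquoise and yellow look-alikes. The arm was clear of everything when I handed in.

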